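Box up a lot of coaxial tees over the folding chute

ROBOT

A 6-joint arm with a two-finger parallel gripper is mounted at the origin on a cart in front of the work surface, level with it; the furniture and walls round the work are solid. World frame = base frame: x ahead of the robot, y to its left, z up, the work surface at z = 0. Lengths are in m, angles in degrees, forces in N, time in s.
With the tool pointing down it reaches from about 0.35 to 0.875 m from the base axis. Payload 4.2 kg.
Tool frame: the origin (TCP) lies on the centre line of the jaws, within the pads' length; the fingertips stand 25 mm ahead of it and the grasp point (between the pads) lies 6 mm ahead of it; z points along the fingers, y is the line along which they close (so a half turn about z gives the same grasp; the last joint's range is limited). The gripper opens to 87 mm and grips with 3 to 60 N. Pads are 19 mm wide; open, the fingers measure 117 mm over their backs; the gripper's body (75 mm by 190 mm) begins 51 mm behind the grasp point.
Start: joints at [14.817, 22.042, 0.453, 0, -68.411, -14.817], TCP at [0.625, 0, 0.215] pointing down, gripper open.
Joint ranges: [-179.83, 179.83], [-69.29, 118.12], [-61.27, 80.66], [-181.25, 117.63], [-171.15, -9.14], [-177.46, 177.46]. Speed limits (degrees/s): [159.86, 159.86, 180, 180, 180, 180].

INTERFACE

Orientations are given as a 3x3 rotation matrix whose columns are the frame's x, y, z axes.
In Python, from station import r gives the robot as it stands.
- The arm moves only by the tool move_arm, never from a script. Its argument "series" is a list of rows, each an object with "grip": the opening, from 0 (shut) to 1 (fully open); "xyz": the shift along the tool's x, y, z in mm, a list of three; "angular": the turn, a rotation vector about the tool's x, y, z in rad, a list of three. A call has 1 to 10 rows; each row is the pose to reach, as a shift and turn from the pose commanded when the call began, along the tool's axes at that moment; what a row does not reach only later rows make up. A row lasts 1/10 s, in which the tool goes at most 50 mm and 8.59 degrees, less where a joint would pass 70% of its speed; a pose out of reach is approached as far as the arm can. A call with a gripper value outside its range is refused whole. The fingers move at their own pace and stop on an object; the grip force is fixed at half the most. Time passes only in rows, so rows that repeat a pose let the fingers close. It gives the time, the measured TCP pose, the force, the opening and the grip force at its end, in the units of the state.
- r.sense(): the state, without advancing time (a new reading comes with each control period).
- r.capture(name): name is "scene" or "side" or "wrist"; returns a dict with "img" (420x560x3 uint8, red, green, blue), "camera_matrix" (3x3 intrinsics, pixels), "rvec" (rotation vector, rad) and "tvec" (3), from world to camera coordinates, as OpenCV has them; the wrist camera has in their place "hand_eye" (4x4, takes a point from camera to tool coordinates, whose origin is the TCP and whose axes are the flange's). Camera axes: x right, y down, z forward; pixel columns grow to the right and rows downward; lengths in m; the calibration is good to about 2 mm. A picture is of the moment at which its call begins: read the wrist's pose just before it. There is no depth.
- r.finish_job(): hands the job in; it is judged then, once.
The state is a dict: "time_s": time; "joints": joint angles; "joint_velocities": joint speeds; "effort": joint torques, N m; "tcp_pos": TCP position; "ee_rot": TCP orientation; "wrist_force": force on the tool from outside, world axes, zero at the start; "moment": the same for the moment, N m; "gripper_width": opening from 0.0 (shut) to 1.0 (fully open); "gripper_force": force on a finger pad.
Only numpy, scipy, OpenCV 4.12 (cv2) and the standard library are available. Lean on these libraries where they do the work, as an engineer would, in place of code of your own. Each camera call takes 0.05 s, during which the arm holds its last target. There are 200 camera calls.

TASK

Box up this lot of coaxial tee pieces: swing the prop bar up and over past dead centre so that it holds the loading chute up by itself, then tip the pouring tray out onto the chute so that its tees slide down into the stock box, and put the tees lying loose on the bench into the box as well. Then press the cover straight down on the box until both spring clips snap over its edges. Leave the chute propped and the empty tray standing upright on the bench, and don't push the heat sink or the dropper bottle about.

Things in the scene. Friction and masses are not known exactly. Their poses are not given: they have to be found in the camera images.
- station: Folding loading chute with a grey stock box docked at its foot, one fixed station on a grey base plate 118 x 345 x 4 mm. Origin on the bench under the chute's hinge. Its y axis runs level from the box up along the chute, x across it (to the side away from the robot), z up. Centre line of box and chute: x = 0.
- chute_hinge (a point): On the hinge axis (along x) at the chute's lower end, 74 mm above the bench. The chute is an aluminium trough, 102 mm wide outside, 96 inside; its floor runs from 13 mm on the box side of the hinge to 200 mm beyond it, upper face 5 mm below the hinge line; side walls 21 mm high, ends open, smooth (friction 0.25). Folded it lies level; propped it slopes 27 degrees down to the box.
- chute_mid (a point): Point on the upper face of the chute's floor, on its centre line, 100 mm up from the hinge; its frame turns with the chute (y up along the floor, z square to the floor).
- prop (a joint): Angle (rad) of the prop bar, a steel bail whose legs flank the chute and whose roller lifts the chute's floor. 0 = folded, legs level, pointing away from the box (+y of the station); it turns up and over towards the box. Dead centre is near 2.07: short of it the chute's weight drops it back to 0, past it the weight carries it to its stop at 2.44, where it holds alone.
- prop_pivot (a point): On the prop's pivot axis (along the station's x), 130 mm from the chute hinge along y, 60 mm above the bench.
- prop_grip (a point): Middle of the prop's black grip sleeve, 14 mm thick and 46 mm long along the station's x, standing out on the robot's side of the chute, 62 mm from the pivot axis; its middle is 40 mm from the chute's side. It takes about 6 N to swing.
- box_floor (a point): Centre of the inner floor of the stock box, 7 mm above the bench; axes as the station's. Box outside 100 (x) x 110 (y) mm, walls 3 mm, rim 49 mm above this point (56 mm above the bench), open at the top. The chute's lip ends 5 mm from its rim.
- clip_near (a joint): Steel spring clip, 24 mm wide, on the box's side towards the robot: outward swing (rad), 0 at rest. It swings out by about 0.1 as the cover's edge is pushed past its sloped hook and springs back to 0 over it; both clips together take about 10 N. Hook underside 61 mm, hook top 75 mm above the bench.
- clip_far (a joint): The same clip on the side away from the robot.
- cover_grip (a point): Middle of the upright handle bar of the box's loose grey cover: bar 14 (x) x 62 (y) mm, top 14 mm above this point, plate top 15 mm below it. Plate 108 (x) x 106 (y) x 4 mm; below it a skirt 89 x 98 x 9 mm enters the box with 2.5 mm play, its foot 28 mm below this point. Fits either way round, x along the box's x (clips take the x edges). Seated, this point is 68 mm above box_floor.
- tray_grip (a point): Middle of the tab of the aluminium pouring tray: tab 50 (x) x 9 x 58 mm, leaning back 0.35 rad (top towards +y). Tray 84 (x) x 144 (y) mm, walls 28, floor 2.5 thick; tab at its +y end, open mouth at -y, where the floor rises 8 mm over the last 30. This point is 54 mm above the underside, 159 mm from the mouth in y. Smooth (friction 0.25): tees slide out when tipped beyond 0.6 rad.
- tray_mouth (a point): Middle of the edge of the tray's mouth, at its -y end, 10 mm above its underside.
- tee_0_center (a point): Coaxial tee piece, pale metal, 32 (x) x 41 (y) x 15 (z) mm, 30 g; this point at its middle. Its straight bar runs along y at x = +4 to +12 mm, the stem points to -x. Can be gripped across x (32 mm) at its middle, or across y (41 mm) by the bar's ends. May be absent; starts in the tray.
- tee_1_center (a point): Coaxial tee piece, pale metal, 32 (x) x 41 (y) x 15 (z) mm, 30 g; this point at its middle. Its straight bar runs along y at x = +4 to +12 mm, the stem points to -x. Can be gripped across x (32 mm) at its middle, or across y (41 mm) by the bar's ends. May be absent; starts in the tray.
- tee_2_center (a point): Coaxial tee piece, pale metal, 32 (x) x 41 (y) x 15 (z) mm, 30 g; this point at its middle. Its straight bar runs along y at x = +4 to +12 mm, the stem points to -x. Can be gripped across x (32 mm) at its middle, or across y (41 mm) by the bar's ends. May be absent; starts in the tray.
- tee_3_center (a point): Coaxial tee piece, pale metal, 32 (x) x 41 (y) x 15 (z) mm, 30 g; this point at its middle. Its straight bar runs along y at x = +4 to +12 mm, the stem points to -x. Can be gripped across x (32 mm) at its middle, or across y (41 mm) by the bar's ends. May be absent; starts in the tray.
- tee_4_center (a point): Coaxial tee piece, pale metal, 32 (x) x 41 (y) x 15 (z) mm, 30 g; this point at its middle. Its straight bar runs along y at x = +4 to +12 mm, the stem points to -x. Can be gripped across x (32 mm) at its middle, or across y (41 mm) by the bar's ends. May be absent; starts loose on the bench.
- tee_5_center (a point): Coaxial tee piece, pale metal, 32 (x) x 41 (y) x 15 (z) mm, 30 g; this point at its middle. Its straight bar runs along y at x = +4 to +12 mm, the stem points to -x. Can be gripped across x (32 mm) at its middle, or across y (41 mm) by the bar's ends. May be absent; starts loose on the bench.
- tee_6_center (a point): Coaxial tee piece, pale metal, 32 (x) x 41 (y) x 15 (z) mm, 30 g; this point at its middle. Its straight bar runs along y at x = +4 to +12 mm, the stem points to -x. Can be gripped across x (32 mm) at its middle, or across y (41 mm) by the bar's ends. May be absent; starts loose on the bench.
- heat_sink: Bystander: black finned heat sink 40 x 45 x 26 mm; leave it where it is. Origin under its centre.
- dropper_bottle: Bystander: upright dropper bottle, 35 mm thick, 95 mm high; leave it where it is. Origin under its centre.
Not all that is in view belongs to the job. Leave any red look-alike of the part that bears tee_5_center alone.

How it is judged (in metres and radians):
On the way, in this order (a step that is already met when the one before it is completed fails the run):
1. the prop bar is past dead centre on its stop and holds the chute up with the robot clear of it (value of joint prop above 2.3 rad and contact force between each of the fingers, the arm and station below 0.2 N), for 0.4 s.
2. the tray is tipped with its mouth over the propped chute (value of joint prop above 2.3 rad and angle between tray_grip's own z axis and vertical above 0.45 rad and x of tray_mouth in the frame of chute_mid between -0.048 and 0.048 m and y of tray_mouth in the frame of chute_mid between -0.11 and 0.1 m and z of tray_mouth in the frame of chute_mid between -0.005 and 0.09 m), for 0.1 s.
At the end, for the whole second after the job is handed in: The prop stands past dead centre (over 2.3 rad) and still; every tee piece present lies inside the box; the cover is level, its plate down on the rim (within 2.5 mm) and central within 6 mm, both clips sprung back over its edges (under 0.04 rad); the tray stands upright on the bench (value of joint prop above 2.3 rad and x of tee_0_center in the frame of box_floor between -0.05 and 0.05 m and y of tee_0_center in the frame of box_floor between -0.055 and 0.055 m and z of tee_0_center in the frame of box_floor between -0.005 and 0.05 m and x of tee_1_center in the frame of box_floor between -0.05 and 0.05 m and y of tee_1_center in the frame of box_floor between -0.055 and 0.055 m and z of tee_1_center in the frame of box_floor between -0.005 and 0.05 m and x of tee_2_center in the frame of box_floor between -0.05 and 0.05 m and y of tee_2_center in the frame of box_floor between -0.055 and 0.055 m and z of tee_2_center in the frame of box_floor between -0.005 and 0.05 m and x of tee_3_center in the frame of box_floor between -0.05 and 0.05 m and y of tee_3_center in the frame of box_floor between -0.055 and 0.055 m and z of tee_3_center in the frame of box_floor between -0.005 and 0.05 m and x of tee_4_center in the frame of box_floor between -0.05 and 0.05 m and y of tee_4_center in the frame of box_floor between -0.055 and 0.055 m and z of tee_4_center in the frame of box_floor between -0.005 and 0.05 m and x of tee_5_center in the frame of box_floor between -0.05 and 0.05 m and y of tee_5_center in the frame of box_floor between -0.055 and 0.055 m and z of tee_5_center in the frame of box_floor between -0.005 and 0.05 m and x of tee_6_center in the frame of box_floor between -0.05 and 0.05 m and y of tee_6_center in the frame of box_floor between -0.055 and 0.055 m and z of tee_6_center in the frame of box_floor between -0.005 and 0.05 m and z of cover_grip in the frame of box_floor between 0.064 and 0.0705 m and x of cover_grip in the frame of box_floor between -0.006 and 0.006 m and y of cover_grip in the frame of box_floor between -0.006 and 0.006 m and angle between cover_grip's own z axis and vertical below 0.06 rad and value of joint each of clip_near, clip_far below 0.04 rad and angle between tray_grip's own z axis and vertical below 0.1 rad and height (world z) of tray_grip between 0.04 and 0.066 m and velocity of joint prop between -0.05 and 0.05 rad/s); the robot touches nothing.
It fails at once if the heat sink is pushed more than 30 mm (distance of heat_sink from where it was at the start of the episode above 0.03 m).
It fails at once if the dropper bottle is pushed more than 30 mm (distance of dropper_bottle from where it was at the start of the episode above 0.03 m).
Of tee_0, tee_1, tee_2, tee_3 only 2 to 4 are there at a start; the rules pass over those that are not, and their reading is None.
Of tee_4, tee_5, tee_6 only 2 to 3 are there at a start; the rules pass over those that are not, and their reading is None.
At some moment in a run one of cover, tee_4, tee_5, tee_6 may be knocked a few centimetres aside while the robot is not near it.
It also fails if it takes over 208 s, if anything falls off the work surface, if the arm or the gripper's body presses on something with over 40 N, if the wrist force passes 120 N, or if a joint passes its speed limit or range.

## Working session

There is one attempt and no reset: what is moved stays moved. The work goes in short steps, Python scripts to look and compute and a tool call to move; the robot and the scene stay as the last step left them, time stands still between calls to the robot, and variables do not carry over. Pictures are saved under pics/ and viewed, at most 14 in all, crops included, and the job is handed in when it is done.

Besides the shell and the picture viewer there is one more tool, called by a JSON object that holds its "op" and its "data", one argument or row to a line. move_arm: Moves the arm, as the interface text tells. Its arguments: {"type":"object","properties":{"series":{"type":"array"}},"required":["series"]}

```bash
ls; mkdir -p pics; cat > h.py <<'E'
import numpy as np, cv2, json
from station import r
def cap(n):
    s=r.sense(); c=r.capture(n); c['s']=s
    K=np.array(c['camera_matrix'],float)
    if n=='wrist':
        T=np.eye(4);T[:3,:3]=s['ee_rot'];T[:3,3]=s['tcp_pos'];W=T@np.array(c['hand_eye'])
        R=W[:3,:3].T; t=-R@W[:3,3]
    else:
        R=cv2.Rodrigues(np.array(c['rvec'],float))[0]; t=np.array(c['tvec'],float).ravel()
    return c['img'],K,R,t
def save(n,f,scale=1,crop=None):
    img,K,R,t=cap(n); np.savez('pics/'+f+'.npz',img=img,K=K,R=R,t=t)
    cv2.imwrite('pics/'+f+'.png',img[:,:,::-1]); return img,K,R,t
def load(f):
    d=np.load('pics/'+f+'.npz'); return d['img'],d['K'],d['R'],d['t']
def onz(K,R,t,uv,z):
    d=R.T@np.linalg.solve(K,np.array([uv[0],uv[1],1.])); C=-R.T@t
    return C+d*(z-C[2])/d[2]
def proj(K,R,t,P):
    p=(np.atleast_2d(P)@R.T+t)@K.T; return p[:,:2]/p[:,2:]
E
python3 - <<'E'
from h import *
a=save('scene','scene0');b=save('side','side0')
for x in (a,b): print(-x[2].T@x[3], x[2][2])
s=r.sense();print(s['ee_rot'],s['tcp_pos'],s['gripper_width'],s['time_s'])
E
```

```text
pics
[0.20627703 0.63814409 0.64408004] [ 0.34760467 -0.72285346 -0.59720505]
[-0.07790609 -1.01630827  0.62109195] [ 0.47701336  0.76440493 -0.43375494]
[[-1.88403185e-04 -9.99998032e-01 -1.97518718e-03]
 [-9.99999980e-01  1.88525399e-04 -6.16886050e-05]
 [ 6.20608565e-05  1.97517552e-03 -9.99998047e-01]] [6.24444178e-01 1.94173941e-05 2.14247453e-01] 0.9996999664983707 0.1
```

View pics/scene0.png

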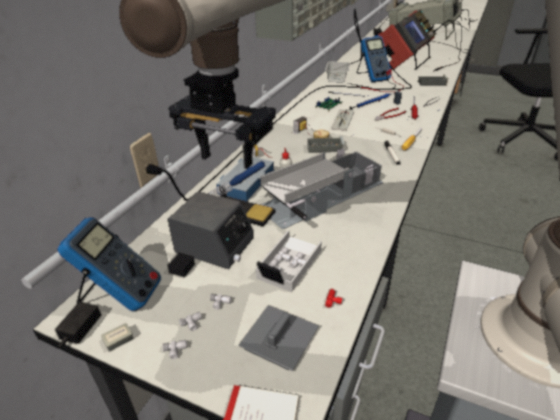

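View pics/side0.png

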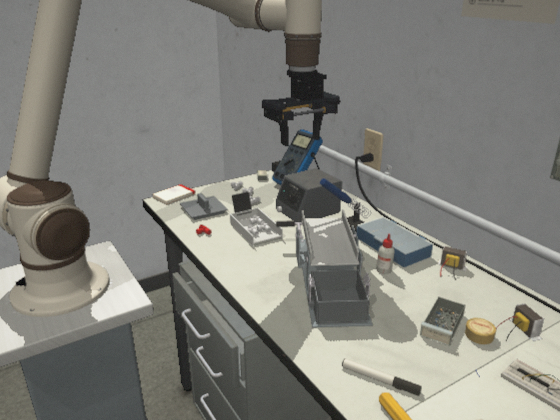

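The scene picture shows the station (box at about 358,178, chute to its left), tray (290,260), cover (280,335), loose tees (222,299), (191,320), (175,348), and a red look-alike at (334,298). I'll compute rough positions, and crop for detail.

```bash
python3 - <<'E'
from h import *
a=load('scene0')
for n,uv,z in [('teeA',(222,299),.008),('teeB',(191,320),.008),('teeC',(175,348),.008),('red',(334,298),.008),('coverL',(241,342),.01),('coverT',(266,308),.01),('coverR',(320,322),.01),('coverB',(286,366),.01),('tabtrayL',(258,268),.05),('trayR',(321,242),.03),('box',(382,170),.056),('boxcorner2',(345,152),.056)]:
    print(n,onz(*a[1:],uv,z).round(3))
b=load('side0')
for n,uv,z in [('boxrimNL',(311,285),.056),('boxrimNR',(367,288),.056),('boxBL',(313,318),.0),('boxBR',(370,320),.0),('bottle',(385,268),0),('red',(204,230),.008)]:
    print(n,onz(*b[1:],uv,z).round(3))
im=np.hstack([cv2.resize(a[0][130:400,140:400],None,fx=2.2,fy=2.2,interpolation=3)[:,:,::-1]])
cv2.imwrite('pics/c1.png',im)
cv2.imwrite('pics/c2.png',cv2.resize(b[0][170:330,150:410],None,fx=3,fy=3,interpolation=3)[:,:,::-1])
E
```

```text
teeA [0.565 0.159 0.008]
teeB [0.591 0.228 0.008]
teeC [0.581 0.292 0.008]
red [0.365 0.067 0.008]
coverL [0.48  0.234 0.01 ]
coverT [0.474 0.146 0.01 ]
coverR [0.368 0.136 0.01 ]
coverB [0.388 0.246 0.01 ]
tabtrayL [0.518 0.09  0.05 ]
trayR [ 0.439 -0.058  0.03 ]
box [ 0.385 -0.37   0.056]
boxcorner2 [ 0.505 -0.427  0.056]
boxrimNL [ 0.416 -0.351  0.056]
boxrimNR [ 0.503 -0.418  0.056]
boxBL [ 0.402 -0.38   0.   ]
boxBR [ 0.493 -0.444  0.   ]
bottle [ 0.648 -0.32   0.   ]
red [0.368 0.059 0.008]
```

View pics/c1.png

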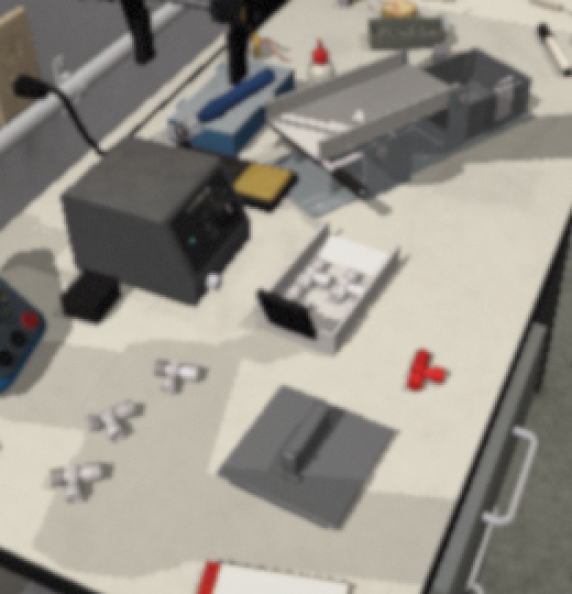

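View pics/c2.png

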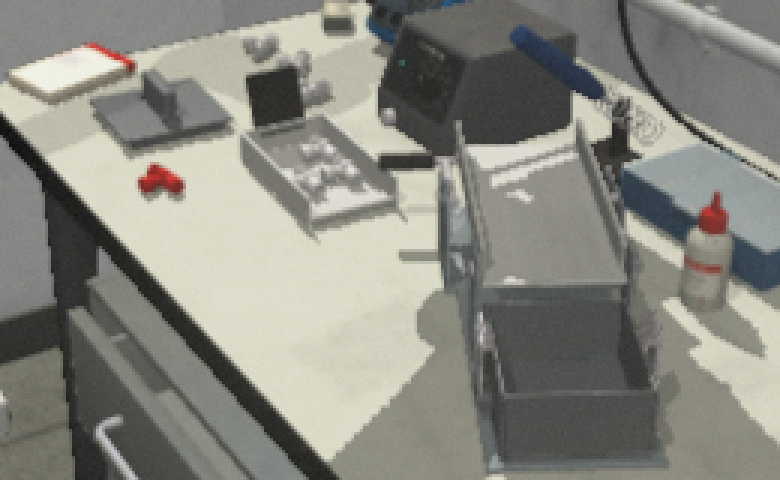

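c1 shows three loose tees, the tray with about 4 tees (dark tab end towards upper bench), the cover, the red decoy, and the prop's black grip sleeve at c1 (350,180). c2 shows the box and folded chute from the box side, with the bottle at c2 (708,260).

```bash
python3 - <<'E'
from h import *
a=save('wrist','w0')
print('cam',-a[2].T@a[3],a[2][2],a[1][0,0])
for uv in [(0,0),(559,0),(559,419),(0,419)]: print(onz(*a[1:],uv,0).round(3))
E
```

```text
cam [ 0.62425194 -0.07578419  0.3837867 ] [-0.00227246  0.27614842 -0.96111232] 326.41832352182996
[ 0.906 -0.194  0.   ]
[ 0.331 -0.194  0.   ]
[0.199 0.355 0.   ]
[1.034 0.353 0.   ]
```

View pics/w0.png

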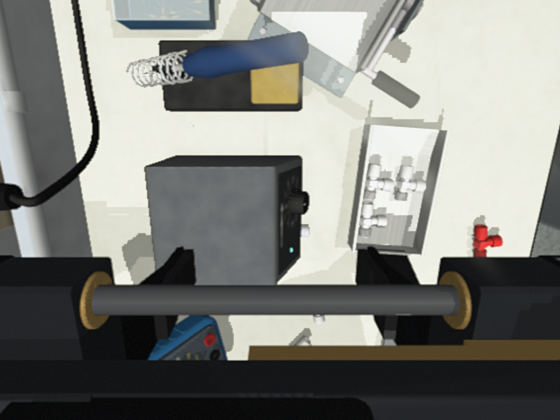

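The wrist view shows the tray with 3 tees (375-405,180-215), the sleeve (395,88), and the red decoy (485,238). I'll go look at the station from above.

{"op": "move_arm", "data": {
  "series": [
    {"grip": 1, "xyz": [250, 125, -115], "angular": [0, 0, 0]},
    {"grip": 1, "xyz": [250, 125, -115], "angular": [0, 0, 0]},
    {"grip": 1, "xyz": [250, 125, -115], "angular": [0, 0, 0]},
    {"grip": 1, "xyz": [250, 125, -115], "angular": [0, 0, 0]},
    {"grip": 1, "xyz": [250, 125, -115], "angular": [0, 0, 0]},
    {"grip": 1, "xyz": [250, 125, -115], "angular": [0, 0, 0]},
    {"grip": 1, "xyz": [250, 125, -115], "angular": [0, 0, 0]},
    {"grip": 1, "xyz": [250, 125, -115], "angular": [0, 0, 0]},
    {"grip": 1, "xyz": [250, 125, -115], "angular": [0, 0, 0]}
  ]
}}

```text
time_s: 1.05
tcp_pos: [0.4999, -0.2493, 0.3292]
ee_rot: [[0.0, -1.0, -0.002], [-1.0, -0.0, 0.001], [-0.001, 0.002, -1.0]]
wrist_force: [1.1, 0.5, -0.9]
gripper_width: 1.001
gripper_force: 0.0
```

```bash
python3 - <<'E'
from h import *
a=save('wrist','w1')
print(r.sense()['tcp_pos'],r.sense()['time_s'])
E
```

```text
[ 0.50007969 -0.24896245  0.32906627] 1.1
```

View pics/w1.png

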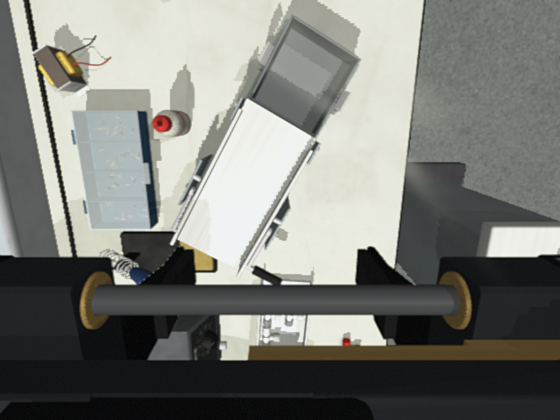

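w1 shows the station: box rim corners (291,15), (359,59), chute lip (247,100), (313,138), chute upper end (177,244), (239,270), and the dropper bottle at (170,125). Fitting the station pose.

```bash
cat >> h.py <<'E'
from scipy.optimize import least_squares
def S2W(p,P):
    c,s=np.cos(p[2]),np.sin(p[2]); P=np.atleast_2d(np.array(P,float))
    return np.c_[p[0]+c*P[:,0]-s*P[:,1],p[1]+s*P[:,0]+c*P[:,1],P[:,2]]
def fit(obs,p0):
    f=lambda p:np.concatenate([(proj(*load(n)[1:],S2W(p,P))-uv).ravel() for n,uv,P in obs])
    return least_squares(f,p0,loss='soft_l1')
E
python3 - <<'E'
from h import *
print('sleeve',onz(*load('w0')[1:],(390,86),.06))
obs=[('w1',(291,15),(.05,-.128,.056)),('w1',(359,59),(-.05,-.128,.056)),('w1',(247,100),(.048,-.013,.069)),('w1',(313,138),(-.048,-.013,.069)),('w1',(177,244),(.048,.2,.069)),('w1',(239,270),(-.048,.2,.069)),('w0',(362,72),(-.068,.192,.06)),('w0',(418,104),(-.114,.192,.06))]
s=fit(obs,[.55,-.25,-.65]); print(s.x,s.fun.reshape(-1,2).round(1))
p=s.x
print('grip',S2W(p,(-.091,.192,.06)),'pivot',S2W(p,(-.091,.13,.06)),'box',S2W(p,(0,-.073,.007)))
# render overlay on w1 & scene
for n in('w1','w0','scene0','side0'):
    im,K,R,t=load(n);im=im[:,:,::-1].copy()
    for q in [[(x,y,.056) for x,y in((-.05,-.128),(.05,-.128),(.05,-.018),(-.05,-.018))],[(x,y,.069) for x,y in((-.048,-.013),(.048,-.013),(.048,.2),(-.048,.2))]]:
        cv2.polylines(im,[np.round(proj(K,R,t,S2W(p,q))).astype(int)],True,(0,0,255),1)
    cv2.imwrite(f'pics/o_{n}.png',im)
i=[cv2.imread(f'pics/o_{n}.png') for n in('w1','w0','scene0','side0')]
cv2.imwrite('pics/o.png',cv2.resize(np.vstack([np.hstack([i[0][:300,80:460],i[1][:300,150:530]]),np.hstack([i[2][100:300,180:560],i[3][170:370,150:530]])]),(800,527)))
E
```

```text
sleeve [ 0.51692008 -0.10583794  0.06      ]
[ 0.49837571 -0.31316544 -0.50162794] [[-0.6 -3.6]
 [ 1.7 -3.6]
 [-0.2  0.6]
 [ 0.2  0.6]
 [ 0.  -2.8]
 [-0.9  1.2]
 [13.3  6.7]
 [-1.9 -0. ]]
grip [[ 0.51091071 -0.10106199  0.06      ]] pivot [[ 0.48109779 -0.15542365  0.06      ]] box [[ 0.4632734  -0.37717191  0.007     ]]
```

View pics/o.png

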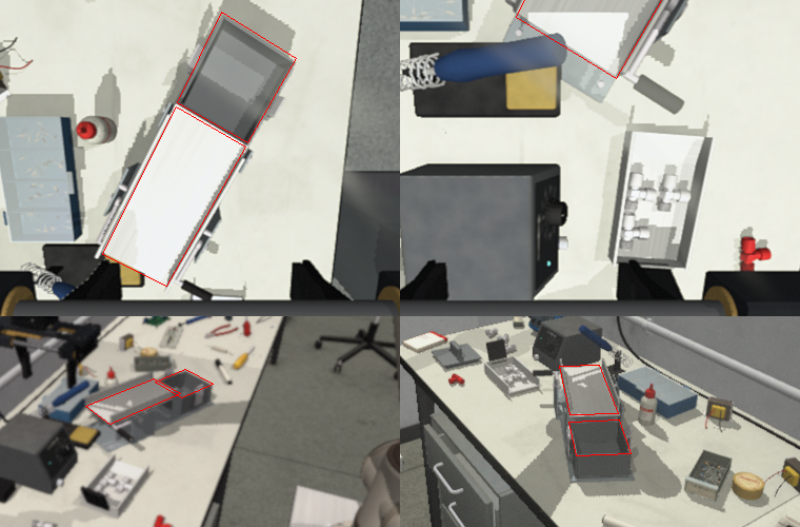

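The fit agrees in all four views (sleeve residual 2 px at its outer end; the other sleeve point I picked was the leg). Planning the prop grasp with the tool frame aligned to the station.

```bash
cat >> h.py <<'E'
from scipy.spatial.transform import Rotation as Ro
ST=np.array([0.49837571,-0.31316544,-0.50162794])
def stR(tilt=0): # tool x = st x, tool y=-st y, z down; tilt about tool x
    c,s=np.cos(ST[2]),np.sin(ST[2])
    return np.array([[c,s,0],[s,-c,0],[0,0,-1.]])@Ro.from_rotvec([tilt,0,0]).as_matrix()
def go(pos,Rt,frm=None):
    s=r.sense(); p,R0=(np.array(s['tcp_pos']),np.array(s['ee_rot'])) if frm is None else frm
    R0=Ro.from_matrix(R0).as_matrix()
    d=R0.T@(np.array(pos)-p)*1000; w=Ro.from_matrix(R0.T@Rt).as_rotvec()
    print('xyz',d.round(1).tolist(),'ang',w.round(3).tolist(),'rows',int(np.ceil(max(np.linalg.norm(d)/50,np.linalg.norm(w)/.15))))
def grasp(P,Rt): return np.array(P)-0.006*Rt[:,2]  # tcp for grasp point P
E
python3 - <<'E'
from h import *
g=S2W(ST,(-.097,.192,.16))[0]; go(grasp(g,stR()),stR())
a=load('w0')[1:]
for uv,z in [((365,125),.028),((447,130),.028),((353,248),.0),((424,254),0),((365,165),0)]: print(onz(*a,uv,z).round(3))
E
```

```text
xyz [-150.6, -6.1, 163.2] ang [0.001, 0.002, -1.068] rows 8
[ 0.529 -0.07   0.028]
[ 0.442 -0.065  0.028]
[0.525 0.08  0.   ]
[0.434 0.088 0.   ]
[ 0.518 -0.025  0.   ]
```

{"op": "move_arm", "data": {
  "series": [
    {"grip": 0.45, "xyz": [-75, -3, 80], "angular": [0, 0, -0.135]},
    {"grip": 0.45, "xyz": [-150.5, -6, 163], "angular": [0, 0, -0.27]},
    {"grip": 0.45, "xyz": [-150.5, -6, 163], "angular": [0, 0, -0.4]},
    {"grip": 0.45, "xyz": [-150.5, -6, 163], "angular": [0, 0, -0.54]},
    {"grip": 0.45, "xyz": [-150.5, -6, 163], "angular": [0, 0, -0.68]},
    {"grip": 0.45, "xyz": [-150.5, -6, 163], "angular": [0, 0, -0.81]},
    {"grip": 0.45, "xyz": [-150.5, -6, 163], "angular": [0, 0, -0.95]},
    {"grip": 0.45, "xyz": [-150.5, -6, 163], "angular": [0, 0, -1.07]},
    {"grip": 0.45, "xyz": [-150.5, -6, 163], "angular": [0, 0, -1.07]},
    {"grip": 0.45, "xyz": [-150.5, -6, 163], "angular": [0, 0, -1.07]}
  ]
}}

```text
time_s: 2.1
tcp_pos: [0.5059, -0.0986, 0.1667]
ee_rot: [[0.877, -0.481, -0.001], [-0.481, -0.877, -0.0], [-0.001, 0.001, -1.0]]
wrist_force: [-0.6, 0.7, -0.5]
gripper_width: 0.452
gripper_force: 0.0
```

```bash
python3 - <<'E'
from h import *
a=save('wrist','w2'); s=r.sense(); print(s['tcp_pos'],s['wrist_force'],s['joints'])
im=a[0][:,:,::-1].copy()
for P in [(-.114,.192,.06),(-.068,.192,.06),(-.091,.192,.06)]: print(proj(*a[1:],S2W(ST,P)))
go(grasp(S2W(ST,(-.097,.192,.06))[0],stR()),stR())
for u in proj(*a[1:],S2W(ST,[(-.114,.192,.06),(-.068,.192,.06)])): cv2.circle(im,tuple(np.round(u).astype(int)),3,(0,0,255),1)
cv2.imwrite('pics/w2.png',im)
E
```

```text
[ 0.50594225 -0.09882714  0.16686335] [-0.45882827 -0.24639256 -0.09589568] [ 7.00405648e+00  1.39005526e+01 -1.88720661e+01 -3.46299417e-03
 -5.72729063e+01  5.42482807e+01]
[[274.52831584 227.64278182]]
[[274.48300291 176.46662374]]
[[274.50616712 202.62815247]]
xyz [-0.5, -0.5, 100.9] ang [0.0, 0.001, -0.0] rows 3
```

View pics/w2.png

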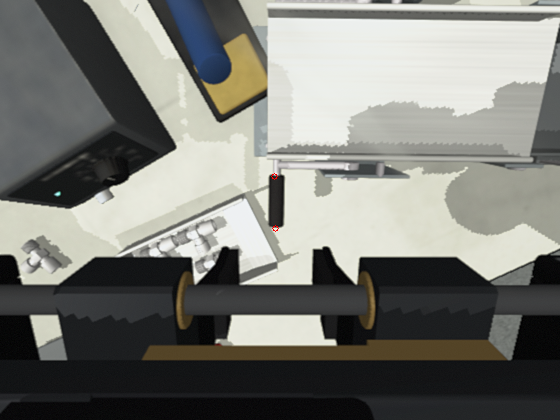

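The projected sleeve ends (274,176), (274,228) fall on the black sleeve. Descending and gripping.

{"op": "move_arm", "data": {
  "series": [
    {"grip": 0.45, "xyz": [-0.5, -0.5, 40], "angular": [0, 0, 0]},
    {"grip": 0.45, "xyz": [-0.5, -0.5, 80], "angular": [0, 0, 0]},
    {"grip": 0.45, "xyz": [-0.5, -0.5, 101], "angular": [0, 0, 0]},
    {"grip": 0.45, "xyz": [-0.5, -0.5, 101], "angular": [0, 0, 0]},
    {"grip": 0, "xyz": [-0.5, -0.5, 101], "angular": [0, 0, 0]},
    {"grip": 0, "xyz": [-0.5, -0.5, 101], "angular": [0, 0, 0]},
    {"grip": 0, "xyz": [-0.5, -0.5, 101], "angular": [0, 0, 0]},
    {"grip": 0, "xyz": [-0.5, -0.5, 101], "angular": [0, 0, 0]},
    {"grip": 0, "xyz": [-0.5, -0.5, 101], "angular": [0, 0, 0]}
  ]
}}

```text
time_s: 3.05
tcp_pos: [0.5062, -0.0988, 0.067]
ee_rot: [[0.877, -0.48, 0.002], [-0.48, -0.877, 0.0], [0.001, -0.001, -1.0]]
wrist_force: [0.8, -0.6, -0.2]
gripper_width: 0.08
gripper_force: 0.0
```

```bash
python3 - <<'E'
from h import *
s=r.sense(); print(s['tcp_pos'],s['wrist_force'],s['gripper_width'],s['gripper_force'])
for d in range(0,141,7):
    f=np.radians(d); a=min(f*.4,.8)
    print(d,[round(62*(1-np.cos(f))+6*np.sin(a),1),round(-62*np.sin(f)+6*(1-np.cos(a)),1)],round(a,2))
E
```

```text
[ 0.50615543 -0.09876785  0.06699043] [ 0.78680508 -0.55337388 -0.24074627] 0.0798454810876985 0.0
0 [np.float64(0.0), np.float64(0.0)] 0.0
7 [np.float64(0.8), np.float64(-7.5)] 0.05
14 [np.float64(2.4), np.float64(-15.0)] 0.1
21 [np.float64(5.0), np.float64(-22.2)] 0.15
28 [np.float64(8.4), np.float64(-29.0)] 0.2
35 [np.float64(12.7), np.float64(-35.4)] 0.24
42 [np.float64(17.7), np.float64(-41.2)] 0.29
49 [np.float64(23.3), np.float64(-46.4)] 0.34
56 [np.float64(29.6), np.float64(-50.9)] 0.39
63 [np.float64(36.4), np.float64(-54.7)] 0.44
70 [np.float64(43.6), np.float64(-57.6)] 0.49
77 [np.float64(51.1), np.float64(-59.6)] 0.54
84 [np.float64(58.8), np.float64(-60.7)] 0.59
91 [np.float64(66.6), np.float64(-60.8)] 0.64
98 [np.float64(74.4), np.float64(-60.0)] 0.68
105 [np.float64(82.1), np.float64(-58.3)] 0.73
112 [np.float64(89.5), np.float64(-55.7)] 0.78
119 [np.float64(96.4), np.float64(-52.4)] 0.8
126 [np.float64(102.7), np.float64(-48.3)] 0.8
133 [np.float64(108.6), np.float64(-43.5)] 0.8
140 [np.float64(113.8), np.float64(-38.0)] 0.8
```

The opening is already below the 14 mm sleeve with no force, so the sleeve isn't between the pads. I'll look.

```bash
python3 - <<'E'
from h import *
a=save('wrist','w3');b=save('side','s3');c=save('scene','sc3')
P=S2W(ST,[(-.114,.192,.06),(-.068,.192,.06)]);s=r.sense();Q=np.array(s['tcp_pos'])+.025*np.array(s['ee_rot'])[:,2]
o=[]
for x,(u0,v0,w,h) in ((a,(160,120,240,240)),(b,(250,140,140,140)),(c,(180,90,140,140))):
    im=cv2.resize(x[0],None,fx=1)[:,:,::-1].copy()
    k=480//w if w<200 else 2
    im=cv2.resize(im,None,fx=400/w,fy=400/w,interpolation=3); f=400/w
    for u,col in zip(proj(*x[1:],np.vstack([P,Q])),[(0,0,255)]*2+[(0,255,0)]): cv2.circle(im,tuple(np.round(u*f).astype(int)),4,col,1)
    o.append(im[int(v0*f):int(v0*f)+400,int(u0*f):int(u0*f)+400])
cv2.imwrite('pics/o3.png',cv2.resize(np.hstack(o[1:]),(800,400)));print(s['gripper_width'])
cv2.imwrite('pics/o3w.png',o[0])
E
```

```text
Traceback (most recent call last):
cv2.error: OpenCV(4.12.0) /io/opencv/modules/imgproc/src/resize.cpp:4211: error: (-215:Assertion failed) inv_scale_y > 0 in function 'resize'
```

```bash
python3 - <<'E'
from h import *
P=S2W(ST,[(-.114,.192,.06),(-.068,.192,.06)]);s=r.sense();Q=np.array(s['tcp_pos'])+.025*np.array(s['ee_rot'])[:,2]
o=[]
for n,(u0,v0) in (('s3',(250,140)),('sc3',(180,90))):
    x=load(n);f=400/140
    im=cv2.resize(x[0][:,:,::-1],None,fx=f,fy=f,interpolation=3).copy()
    for u,col in zip(proj(*x[1:],np.vstack([P,Q])),[(0,0,255)]*2+[(0,255,0)]): cv2.circle(im,tuple(np.round(u*f).astype(int)),4,col,1)
    o.append(im[int(v0*f):int(v0*f)+400,int(u0*f):int(u0*f)+400])
cv2.imwrite('pics/o3.png',np.hstack(o));print(s['gripper_width'],s['gripper_force'],s['time_s'])
E
```

```text
0.022443300861958653 0.0 3.2
```

View pics/o3.png

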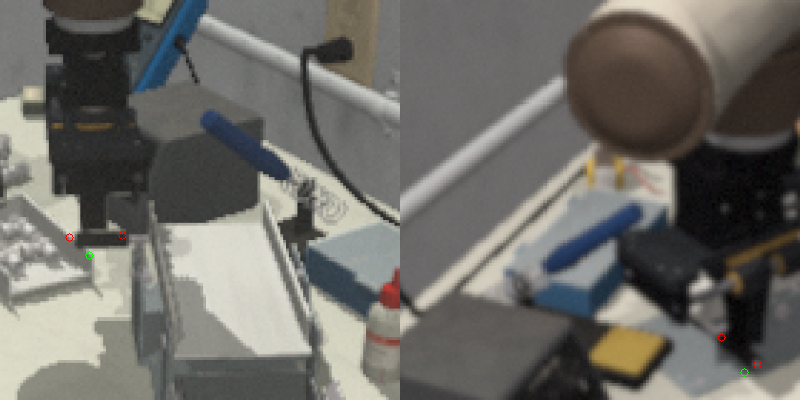

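```bash
python3 - <<'E'
from h import *
def tri(obs):
    Ps=[load(n)[1]@np.c_[load(n)[2],load(n)[3]] for n,_ in obs]
    X=cv2.triangulatePoints(Ps[0],Ps[1],np.array(obs[0][1],float),np.array(obs[1][1],float)).ravel(); return X[:3]/X[3]
for o in ([('w2',(276,201)),('s3',(287.3,224))],[('w0',(395,90)),('s3',(287.3,224))],[('w2',(276,201)),('side0',(285,223.5))],[('w0',(395,90)),('w2',(276,201))]):
    X=tri(o); d=X[:2]-ST[:2];c,s=np.cos(ST[2]),np.sin(ST[2]); print(X.round(4),'st',(c*d[0]+s*d[1]).round(4),(-s*d[0]+c*d[1]).round(4))
E
```

```text
[ 0.5158 -0.1066  0.058 ] st -0.084 0.1895
[ 0.516  -0.1062  0.0577] st -0.084 0.1899
[ 0.5128 -0.104   0.0585] st -0.0879 0.1903
[ 0.511  -0.1026  0.0572] st -0.0902 0.1907
```

```bash
python3 - <<'E'
from h import *
x=load('s3');y=load('w3')
cv2.imwrite('pics/o4.png',np.hstack([cv2.resize(x[0][200:250,260:310],(400,400),interpolation=3),cv2.resize(y[0][130:330,180:380],(400,400),interpolation=3)])[:,:,::-1])
E
```

```text
(no output)
```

View pics/o4.png

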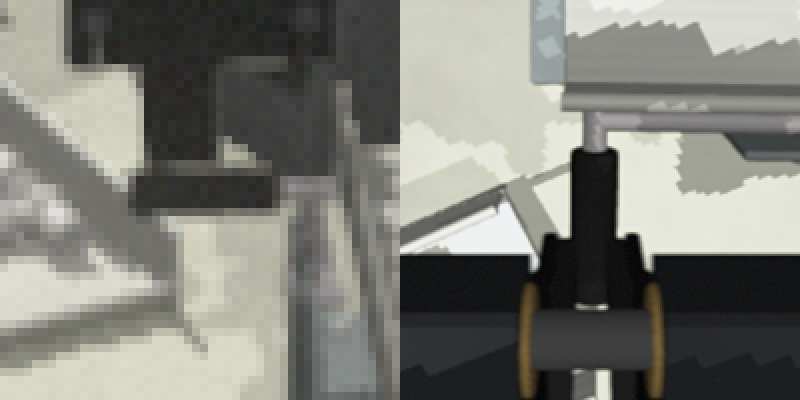

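{"op": "move_arm", "data": {
  "series": [
    {"grip": 0, "xyz": [0, 0, 0], "angular": [0, 0, 0]},
    {"grip": 0, "xyz": [0, 0, 0], "angular": [0, 0, 0]},
    {"grip": 0, "xyz": [0, 0, 0], "angular": [0, 0, 0]},
    {"grip": 0, "xyz": [0, 0, 0], "angular": [0, 0, 0]}
  ]
}}

```text
time_s: 3.6
tcp_pos: [0.5058, -0.0988, 0.0662]
ee_rot: [[0.877, -0.48, -0.0], [-0.48, -0.877, -0.0], [-0.0, 0.0, -1.0]]
wrist_force: [0.9, -0.7, 0.5]
gripper_width: 0.006
gripper_force: 0.0
```

```bash
python3 - <<'E'
from h import *
s=r.sense();print(s['gripper_width'],s['gripper_force'])
a=save('wrist','w4')
x=load('w3')
cv2.imwrite('pics/o5.png',np.hstack([cv2.resize(y[0][200:300,230:330],(400,400),interpolation=3) for y in(x,a)])[:,:,::-1])
E
```

```text
0.00580724102457664 0.0
```

View pics/o5.png

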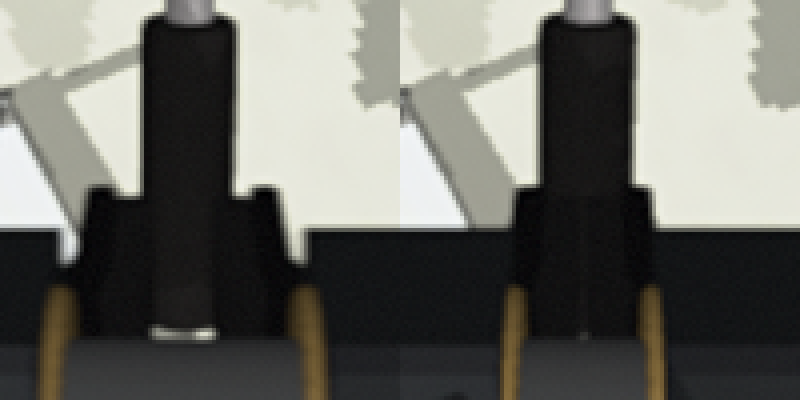

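```bash
python3 - <<'E'
from h import *
a=load('w4');s=r.sense();T=np.array(s['tcp_pos']);R=np.array(s['ee_rot'])
print('hand_eye',r.capture('wrist')['hand_eye'])
for p in [(.0095,.0,.025),(.0095,0,0),(-.0095,0,.025),(0,0,.025),(.0095,.01,.025),(.0095,0,-.02)]: print(p,proj(*a[1:],T+R@np.array(p)).round(1))
for x in(-.114,-.107,-.068): print(x,proj(*a[1:],S2W(ST,(x,.192,.06))).round(1),proj(*a[1:],S2W(ST,(x,.192,.02))).round(1))
E
```

```text
hand_eye [[-1.14482633e-04 -9.60997963e-01 -2.76555422e-01  7.52972913e-02]
 [ 9.99999984e-01 -1.47268752e-04  9.77827140e-05  3.59293229e-04]
 [-1.34696961e-04 -2.76555406e-01  9.60997965e-01 -1.69534822e-01]
 [ 0.00000000e+00  0.00000000e+00  0.00000000e+00  1.00000000e+00]]
(0.0095, 0.0, 0.025) [[274.7 228.5]]
(0.0095, 0, 0) [[274.6 243. ]]
(-0.0095, 0, 0.025) [[274.7 256.5]]
(0, 0, 0.025) [[274.7 242.7]]
(0.0095, 0.01, 0.025) [[290.6 228.5]]
(0.0095, 0, -0.02) [[274.5 257.6]]
-0.114 [[273.8 281.4]] [[274.  254.7]]
-0.107 [[273.8 270.7]] [[274.  245.6]]
-0.068 [[273.7 206.8]] [[274.  191.6]]
```

```bash
python3 - <<'E'
from h import *
P=[load(n)[1]@np.c_[load(n)[2],load(n)[3]] for n in('w4','sc3','s3')]
X=cv2.triangulatePoints(P[0],P[1],np.array([274.7,247.]),np.array([300.8,217.8])).ravel();print('tip',X[:3]/X[3])
s=r.sense();print('tcp',s['tcp_pos'])
x=load('sc3');cv2.imwrite('pics/o6.png',np.hstack([cv2.resize(x[0][165:235,260:330],(400,400),interpolation=3),cv2.resize(load('s3')[0][180:250,250:320],(400,400),interpolation=3)])[:,:,::-1])
E
```

```text
tip [ 0.50492877 -0.09912951  0.04825258]
tcp [ 0.50578216 -0.09879305  0.06621002]
```

View pics/o6.png

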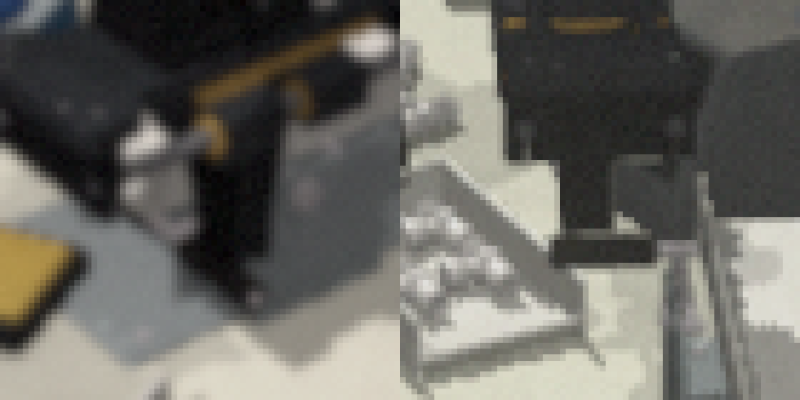

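The fingers appear to have closed just above the sleeve (they stand on it in the side view and cover it in the wrist view). I'll open, go 16 mm lower and close again, watching the opening.

{"op": "move_arm", "data": {
  "series": [
    {"grip": 0.45, "xyz": [0, 0, 0], "angular": [0, 0, 0]},
    {"grip": 0.45, "xyz": [0, 0, 0], "angular": [0, 0, 0]},
    {"grip": 0.45, "xyz": [0, 0, 0], "angular": [0, 0, 0]},
    {"grip": 0.45, "xyz": [0, 0, 0], "angular": [0, 0, 0]},
    {"grip": 0.45, "xyz": [0, 0, 0], "angular": [0, 0, 0]},
    {"grip": 0.45, "xyz": [0, 0, 0], "angular": [0, 0, 0]},
    {"grip": 0.45, "xyz": [2, 0, 8], "angular": [0, 0, 0]},
    {"grip": 0.45, "xyz": [2, 0, 16], "angular": [0, 0, 0]},
    {"grip": 0.45, "xyz": [2, 0, 16], "angular": [0, 0, 0]}
  ]
}}

```text
time_s: 4.6
tcp_pos: [0.5063, -0.0999, 0.0486]
ee_rot: [[0.877, -0.481, -0.004], [-0.481, -0.877, -0.0], [-0.003, 0.002, -1.0]]
wrist_force: [0.2, -0.9, -0.7]
gripper_width: 0.451
gripper_force: 0.0
```

{"op": "move_arm", "data": {
  "series": [
    {"grip": 0, "xyz": [0, 0, 0], "angular": [0, 0, 0]},
    {"grip": 0, "xyz": [0, 0, 0], "angular": [0, 0, 0]},
    {"grip": 0, "xyz": [0, 0, 0], "angular": [0, 0, 0]},
    {"grip": 0, "xyz": [0, 0, 0], "angular": [0, 0, 0]},
    {"grip": 0, "xyz": [0, 0, 0], "angular": [0, 0, 0]},
    {"grip": 0, "xyz": [0, 0, 0], "angular": [0, 0, 0]},
    {"grip": 0, "xyz": [0, 0, 0], "angular": [0, 0, 0]}
  ]
}}

```text
time_s: 5.3
tcp_pos: [0.5075, -0.1, 0.0504]
ee_rot: [[0.877, -0.48, -0.0], [-0.48, -0.877, -0.0], [0.0, 0.0, -1.0]]
wrist_force: [-0.9, -2.7, 0.7]
gripper_width: 0.149
gripper_force: 30.0
```

Now gripped (13 mm, 30 N). Swinging the prop along its arc, with the tool tilting partway.

{"op": "move_arm", "data": {
  "series": [
    {"grip": 0, "xyz": [0, 0.8, -7.5], "angular": [0.05, 0, 0]},
    {"grip": 0, "xyz": [0, 2.4, -15], "angular": [0.1, 0, 0]},
    {"grip": 0, "xyz": [0, 5, -22.2], "angular": [0.15, 0, 0]},
    {"grip": 0, "xyz": [0, 8.4, -29], "angular": [0.2, 0, 0]},
    {"grip": 0, "xyz": [0, 12.7, -35.4], "angular": [0.24, 0, 0]},
    {"grip": 0, "xyz": [0, 17.7, -41.2], "angular": [0.29, 0, 0]}
  ]
}}

```text
time_s: 5.9
tcp_pos: [0.5014, -0.1108, 0.0925]
ee_rot: [[0.877, -0.459, 0.143], [-0.481, -0.838, 0.259], [0.001, -0.295, -0.955]]
wrist_force: [4.2, 13.4, 0.5]
gripper_width: 0.146
gripper_force: 30.0
```

```bash
python3 - <<'E'
from h import *
s=r.sense();print(s['tcp_pos'],s['wrist_force'],s['gripper_width'],s['gripper_force'],s['moment'])
b=save('side','s5')
E
```

```text
[ 0.5014357  -0.11076176  0.09252724] [ 4.22922584 13.44878654  0.51276069] 0.1461980148647691 29.990704357624054 [ 3.7943673  -0.86275092  0.28487931]
```

```bash
cat > arc.py <<'E'
from h import *
p0=np.array([.5073,-.1002,.0502])
def pose(d):
    f=np.radians(d);a=min(f*.4,.8);c,s=np.cos(ST[2]),np.sin(ST[2]);yd=np.array([-s,c,0])
    R=stR(a)
    return p0+.062*(np.cos(f)-1)*yd+np.array([0,0,.062*np.sin(f)])+0.006*(stR()[:,2]-R[:,2]),R
E
python3 - <<'E'
from arc import *
for a,l in ((42,range(49,99,7)),(98,range(105,141,7))):
    for d in l: print(d,end=' ');go(*pose(d),frm=pose(a))
E
```

```text
49 xyz [-0.0, 3.9, -6.6] ang [0.049, -0.0, -0.0] rows 1
56 xyz [0.0, 8.6, -12.8] ang [0.098, -0.0, -0.0] rows 1
63 xyz [-0.0, 14.1, -18.3] ang [0.147, -0.0, -0.0] rows 1
70 xyz [0.0, 20.1, -23.1] ang [0.195, -0.0, -0.0] rows 2
77 xyz [-0.0, 26.7, -27.2] ang [0.244, -0.0, -0.0] rows 2
84 xyz [-0.0, 33.8, -30.5] ang [0.293, -0.0, -0.0] rows 2
91 xyz [0.0, 41.2, -32.9] ang [0.342, -0.0, -0.0] rows 3
98 xyz [0.0, 48.9, -34.4] ang [0.391, -0.0, -0.0] rows 3
105 xyz [0.0, 7.0, -3.5] ang [0.049, -0.0, -0.0] rows 1
112 xyz [-0.0, 14.4, -6.2] ang [0.098, -0.0, -0.0] rows 1
119 xyz [-0.0, 21.8, -7.9] ang [0.116, -0.0, -0.0] rows 1
126 xyz [-0.0, 29.4, -8.8] ang [0.116, -0.0, -0.0] rows 1
133 xyz [-0.0, 36.9, -8.8] ang [0.116, -0.0, -0.0] rows 1
140 xyz [-0.0, 44.4, -7.8] ang [0.116, -0.0, -0.0] rows 1
```

{"op": "move_arm", "data": {
  "series": [
    {"grip": 0, "xyz": [0, 3.9, -6.6], "angular": [0.049, 0, 0]},
    {"grip": 0, "xyz": [0, 8.6, -12.8], "angular": [0.098, 0, 0]},
    {"grip": 0, "xyz": [0, 14.1, -18.3], "angular": [0.147, 0, 0]},
    {"grip": 0, "xyz": [0, 20.1, -23.1], "angular": [0.195, 0, 0]},
    {"grip": 0, "xyz": [0, 26.7, -27.2], "angular": [0.244, 0, 0]},
    {"grip": 0, "xyz": [0, 33.8, -30.5], "angular": [0.293, 0, 0]},
    {"grip": 0, "xyz": [0, 41.2, -32.9], "angular": [0.342, 0, 0]},
    {"grip": 0, "xyz": [0, 48.9, -34.4], "angular": [0.391, 0, 0]},
    {"grip": 0, "xyz": [0, 48.9, -34.4], "angular": [0.391, 0, 0]}
  ]
}}

```text
time_s: 6.85
tcp_pos: [0.4712, -0.1645, 0.1168]
ee_rot: [[0.88, -0.366, 0.302], [-0.475, -0.68, 0.559], [0.001, -0.636, -0.772]]
wrist_force: [-11.4, -1.3, 33.6]
gripper_width: 0.101
gripper_force: 33.7
```

```bash
python3 - <<'E'
from arc import *
s=r.sense();print(s['wrist_force'],s['gripper_width'],s['joints'])
o=[]
for n,(u,v,w) in (('side',(240,150,130)),('scene',(220,80,130)),('wrist',(160,130,240))):
    x=save(n,'m_'+n); f=400/w
    im=cv2.resize(x[0][:,:,::-1],None,fx=f,fy=f,interpolation=3).copy()
    for d,col in ((80,(0,0,255)),(98,(0,255,0))):
        q=np.radians(d);P=S2W(ST,[(-.114,.13+.062*np.cos(q),.06+.062*np.sin(q)),(-.068,.13+.062*np.cos(q),.06+.062*np.sin(q))])
        for z in proj(*x[1:],P): cv2.circle(im,tuple(np.round(z*f).astype(int)),4,col,1)
    o.append(im[int(v*f):int(v*f)+400,int(u*f):int(u*f)+400])
cv2.imwrite('pics/o7.png',cv2.resize(np.hstack(o),(800,266)))
cv2.imwrite('pics/o7.png',np.vstack([np.hstack(o[:2])[:,:,:],np.hstack([o[2],0*o[2]])])[:600] if 0 else np.hstack([cv2.resize(o[0],(266,266)),cv2.resize(o[1],(266,266)),cv2.resize(o[2],(266,266))]))
E
```

```text
[-11.37725548  -1.255371    33.58674027] 0.10056623648764054 [-29.11722142  21.37684931 -12.39815184 -44.53867027 -64.99893774
 113.58668929]
```

View pics/o7.png

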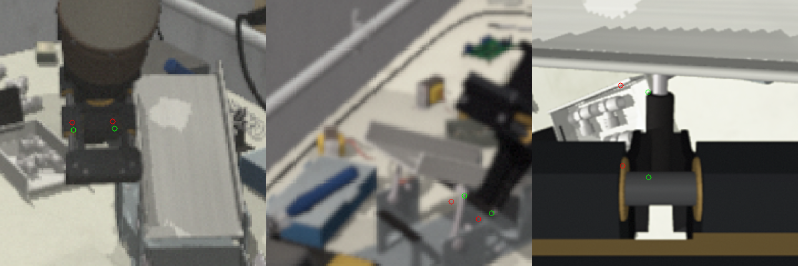

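The chute is up and the bar is at roughly 100–110°. I'll ease the grip into a loose cage and push along tool y past dead centre.

{"op": "move_arm", "data": {
  "series": [
    {"grip": 0.3, "xyz": [0, 2, -2], "angular": [0, 0, 0]},
    {"grip": 0.3, "xyz": [0, 6, -2], "angular": [0, 0, 0]},
    {"grip": 0.3, "xyz": [0, 10, -2], "angular": [0, 0, 0]},
    {"grip": 0.3, "xyz": [0, 15, -2], "angular": [0, 0, 0]},
    {"grip": 0.3, "xyz": [0, 20, -2], "angular": [0, 0, 0]},
    {"grip": 0.3, "xyz": [0, 25, -2], "angular": [0, 0, 0]},
    {"grip": 0.3, "xyz": [0, 30, -2], "angular": [0, 0, 0]},
    {"grip": 0.3, "xyz": [0, 30, -2], "angular": [0, 0, 0]},
    {"grip": 0.3, "xyz": [0, 30, -2], "angular": [0, 0, 0]}
  ]
}}

```text
time_s: 7.9
tcp_pos: [0.4601, -0.1863, 0.0929]
ee_rot: [[0.877, -0.373, 0.302], [-0.481, -0.681, 0.552], [-0.0, -0.63, -0.777]]
wrist_force: [0.8, 0.2, -0.1]
gripper_width: 0.3
gripper_force: 0.0
```

```bash
cat > sl.py <<'E'
from h import *
import sys
def near(x,phi,z=None):
    q=np.radians(phi);return S2W(ST,[(-.114,.13+.062*np.cos(q),.06+.062*np.sin(q)),(-.068,.13+.062*np.cos(q),.06+.062*np.sin(q))])
E
python3 - <<'E'
from sl import *
s=r.sense();print(s['tcp_pos'],s['wrist_force'],s['gripper_width'],s['gripper_force'])
a=save('wrist','w6')
for d in (90,100,110,120,130,140): print(d,proj(*a[1:],near(a,d)).round(0).tolist())
g=a[0].sum(2)//3
for v in (165,180,195,210): print(v,' '.join(f'{k}' for k in g[v,180:360:4]))
E
```

```text
[ 0.46005253 -0.1862839   0.09289373] [ 0.77698795  0.20038786 -0.11309571] 0.30014423916610244 0.0
90 [[194.0, 289.0], [188.0, 213.0]]
100 [[207.0, 294.0], [202.0, 216.0]]
110 [[223.0, 298.0], [219.0, 218.0]]
120 [[242.0, 301.0], [239.0, 220.0]]
130 [[262.0, 302.0], [261.0, 220.0]]
140 [[282.0, 300.0], [282.0, 220.0]]
165 158 159 159 160 160 161 161 162 161 162 161 162 163 163 162 163 163 164 162 161 162 162 162 161 162 162 161 160 160 160 160 160 159 160 160 159 160 179 165 157 157 203 168 156 179
180 103 104 106 109 125 116 119 133 134 142 152 154 154 160 158 160 160 159 160 159 159 158 158 157 158 157 157 158 157 157 158 157 158 157 157 157 157 156 157 157 156 156 157 156 157
195 189 192 195 198 201 201 203 204 205 205 205 206 206 205 204 203 203 200 197 193 190 188 183 179 175 171 167 162 157 153 147 140 134 130 124 121 113 105 102 109 106 104 103 103 105
210 213 213 210 225 225 99 114 155 140 235 232 230 245 135 143 164 231 237 237 237 238 239 237 238 237 230 162 120 238 237 237 237 236 238 237 236 236 236 235 235 235 236 237 237 237
```

Zero contact force and the leg at column ~286 matches φ≈140°, on its stop. Withdrawing and checking.

{"op": "move_arm", "data": {
  "series": [
    {"grip": 0.45, "xyz": [0, 0, 0], "angular": [0, 0, 0]},
    {"grip": 0.45, "xyz": [0, 0, 0], "angular": [0, 0, 0]},
    {"grip": 0.45, "xyz": [-4, 0, -25], "angular": [0, 0, 0]},
    {"grip": 0.45, "xyz": [-8, 0, -60], "angular": [0, 0, 0]},
    {"grip": 0.45, "xyz": [-10, 0, -100], "angular": [0, 0, 0]},
    {"grip": 0.6, "xyz": [-10, 0, -140], "angular": [0, 0, 0]},
    {"grip": 0.6, "xyz": [-10, 0, -140], "angular": [0, 0, 0]}
  ]
}}

```text
time_s: 8.65
tcp_pos: [0.4097, -0.2628, 0.2055]
ee_rot: [[0.876, -0.371, 0.308], [-0.482, -0.686, 0.546], [0.009, -0.626, -0.779]]
wrist_force: [1.0, 0.7, 1.1]
gripper_width: 0.549
gripper_force: 0.0
```

```bash
python3 - <<'E'
from sl import *
s=r.sense();print(s['tcp_pos'],s['wrist_force'],s['time_s'])
c0=load('scene0');s0=load('s3')
b=save('side','s7');a=save('wrist','w7')
for n,x in(('side',b),('wrist',a)):
    g=x[0].max(2).astype(int)
    for d in (0,90,110,120,130,140):
        P=near(x,d); L=P[0]+(P[1]-P[0])*np.linspace(.1,.9,9)[:,None]; u=np.round(proj(*x[1:],L)).astype(int)
        print(n,d,u[4],[g[v,w] if 0<=v<420 and 0<=w<560 else -1 for w,v in u])
# chute raised? project corners of top for 27deg
P=S2W(ST,[(x,.2*np.cos(.471)+.005*np.sin(.471),.074+.2*np.sin(.471)-.005*np.cos(.471)) for x in(-.048,.048)]);print(proj(*b[1:],P),proj(*a[1:],P))
E
```

```text
[ 0.40973666 -0.26275693  0.20552234] [0.98711673 0.7440129  1.07552139] 8.65
side 0 [283 223] [np.int64(50), np.int64(47), np.int64(50), np.int64(45), np.int64(48), np.int64(51), np.int64(47), np.int64(46), np.int64(47)]
side 90 [285 211] [np.int64(58), np.int64(58), np.int64(59), np.int64(59), np.int64(53), np.int64(51), np.int64(59), np.int64(48), np.int64(56)]
side 110 [286 216] [np.int64(61), np.int64(57), np.int64(70), np.int64(58), np.int64(59), np.int64(56), np.int64(56), np.int64(57), np.int64(53)]
side 120 [286 220] [np.int64(54), np.int64(61), np.int64(70), np.int64(59), np.int64(55), np.int64(55), np.int64(54), np.int64(58), np.int64(50)]
side 130 [287 225] [np.int64(47), np.int64(43), np.int64(49), np.int64(44), np.int64(45), np.int64(45), np.int64(47), np.int64(46), np.int64(42)]
side 140 [287 229] [np.int64(56), np.int64(56), np.int64(54), np.int64(56), np.int64(55), np.int64(53), np.int64(51), np.int64(53), np.int64(53)]
wrist 0 [229 174] [np.int64(148), np.int64(182), np.int64(191), np.int64(89), np.int64(157), np.int64(220), np.int64(220), np.int64(218), np.int64(21
[... 190 characters left out ...]
2), np.int64(233), np.int64(246), np.int64(244), np.int64(234), np.int64(174), np.int64(133), np.int64(136), np.int64(142)]
wrist 120 [256 190] [np.int64(135), np.int64(155), np.int64(166), np.int64(165), np.int64(228), np.int64(239), np.int64(241), np.int64(241), np.int64(241)]
wrist 130 [267 190] [np.int64(240), np.int64(240), np.int64(239), np.int64(240), np.int64(240), np.int64(241), np.int64(241), np.int64(241), np.int64(241)]
wrist 140 [279 190] [np.int64(39), np.int64(42), np.int64(40), np.int64(39), np.int64(40), np.int64(41), np.int64(41), np.int64(40), np.int64(43)]
[[302.11657489 186.30544028]
 [342.69361763 185.28243051]] [[158.07194065 142.1767063 ]
 [147.40956786  28.69381503]]
```

The sleeve sits exactly at the 140° projection, so the prop holds. Now to an overview pose above tray, tees and cover.

```bash
cat >> h.py <<'E'
R0=np.array([[0,-1,0],[-1,0,0],[0,0,-1.]])
E
python3 - <<'E'
from h import *
go([.5,.15,.4],R0)
s=r.sense();R=np.array(s['ee_rot']);go(np.array(s['tcp_pos'])+[0,0,.12],stR())
E
```

```text
xyz [-116.9, -437.3, 99.7] ang [-0.615, 0.363, 1.026] rows 10
xyz [0.1, -75.6, -93.2] ang [-0.681, -0.001, 0.0] rows 5
```

```bash
python3 - <<'E'
from h import *
go([.5,.15,.4],R0,frm=([.4097,-.2628,.3255],stR()))
E
```

```text
xyz [-119.3, -405.4, -74.5] ang [0.0, 0.0, 1.069] rows 9
```

{"op": "move_arm", "data": {
  "series": [
    {"grip": 0.6, "xyz": [0, -15, -20], "angular": [-0.14, 0, 0]},
    {"grip": 0.6, "xyz": [0, -30, -40], "angular": [-0.28, 0, 0]},
    {"grip": 0.6, "xyz": [0, -45, -60], "angular": [-0.42, 0, 0]},
    {"grip": 0.6, "xyz": [0, -60, -80], "angular": [-0.56, 0, 0]},
    {"grip": 0.6, "xyz": [0, -75.6, -93.2], "angular": [-0.68, 0, 0]},
    {"grip": 0.6, "xyz": [0, -75.6, -93.2], "angular": [-0.68, 0, 0]},
    {"grip": 0.6, "xyz": [0, -75.6, -93.2], "angular": [-0.681, 0, 0]}
  ]
}}

```text
time_s: 9.45
tcp_pos: [0.4091, -0.2571, 0.3201]
ee_rot: [[0.879, -0.477, -0.002], [-0.477, -0.879, 0.003], [-0.003, -0.002, -1.0]]
wrist_force: [-0.1, -0.8, 0.3]
gripper_width: 0.598
gripper_force: 0.0
```

{"op": "move_arm", "data": {
  "series": [
    {"grip": 0.6, "xyz": [-12, -45, -8], "angular": [0, 0, 0.12]},
    {"grip": 0.6, "xyz": [-24, -81, -15], "angular": [0, 0, 0.24]},
    {"grip": 0.6, "xyz": [-36, -122, -22], "angular": [0, 0, 0.36]},
    {"grip": 0.6, "xyz": [-48, -162, -30], "angular": [0, 0, 0.48]},
    {"grip": 0.6, "xyz": [-60, -203, -37], "angular": [0, 0, 0.6]},
    {"grip": 0.6, "xyz": [-72, -243, -45], "angular": [0, 0, 0.72]},
    {"grip": 0.6, "xyz": [-84, -284, -52], "angular": [0, 0, 0.84]},
    {"grip": 0.6, "xyz": [-96, -324, -60], "angular": [0, 0, 0.96]},
    {"grip": 0.6, "xyz": [-108, -365, -67], "angular": [0, 0, 1.069]},
    {"grip": 0.6, "xyz": [-119.3, -405.4, -74.5], "angular": [0, 0, 1.069]}
  ]
}}

```text
time_s: 10.45
tcp_pos: [0.4989, 0.1548, 0.3944]
ee_rot: [[-0.002, -1.0, -0.004], [-1.0, 0.002, -0.0], [0.0, 0.004, -1.0]]
wrist_force: [0.8, 0.7, 0.4]
gripper_width: 0.598
gripper_force: 0.0
```

{"op": "move_arm", "data": {
  "series": [
    {"grip": 0.6, "xyz": [0, 0, 0], "angular": [0, 0, 0]},
    {"grip": 0.6, "xyz": [0, 0, 0], "angular": [0, 0, 0]}
  ]
}}

```text
time_s: 10.65
tcp_pos: [0.499, 0.1539, 0.3939]
ee_rot: [[0.001, -1.0, -0.005], [-1.0, -0.001, -0.001], [0.001, 0.005, -1.0]]
wrist_force: [0.1, -0.3, 0.0]
gripper_width: 0.602
gripper_force: 0.0
```

```bash
python3 - <<'E'
from h import *
a=save('wrist','w8'); s=r.sense(); print(s['tcp_pos'],s['ee_rot'])
print([onz(*a[1:],u,0).round(3).tolist() for u in((0,0),(559,0),(559,250),(0,250))])
u=proj(*a[1:],[(.34,-.1,0),(.34,.32,0),(.64,-.1,0),(.64,.32,0)]);print(u)
cv2.imwrite('pics/o8.png',cv2.resize(a[0][0:260,150:430,::-1],None,fx=2.3,fy=2.3,interpolation=3))
E
```

```text
[0.4988869  0.15310655 0.39443402] [[-1.15844315e-04 -9.99992634e-01 -3.83638791e-03]
 [-9.99999464e-01  1.19788998e-04 -1.02801455e-03]
 [ 1.02846653e-03  3.83626676e-03 -9.99992113e-01]]
[[0.911, -0.095, 0.0], [0.066, -0.097, 0.0], [-0.033, 0.311, 0.0], [1.004, 0.309, 0.0]]
[[378.85718521  -2.51986887]
 [359.02023254 254.87314105]
 [180.11910676  -3.08912226]
 [198.03799451 255.08888883]]
```

View pics/o8.png

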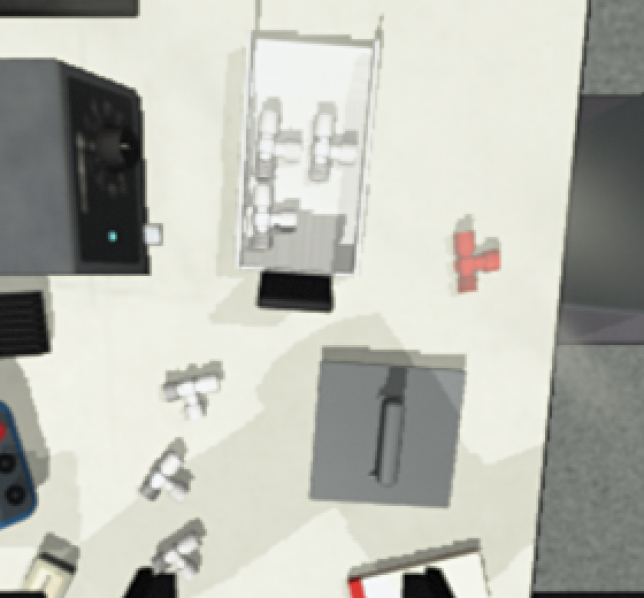

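The overview shows tray (rear corners (240,268), (355,272), tab (258–333,272–310), mouth (253,33), (378,40)), cover (corners (322,360), (465,370), (448,507), (310,497)), tees at (192,388), (165,475), (180,553), and the finned heat sink at (20,320). Fitting poses.

```bash
python3 - <<'E'
from h import *
q=lambda u:(np.array(u)+.5)/2.3-.5+np.array([150,0])
tr=[((240,268),(.042,-.015,.028)),((355,272),(-.042,-.015,.028)),((258,306),(.025,.012,.079)),((332,310),(-.025,.012,.079)),((253,33),(.042,-.159,.028)),((378,40),(-.042,-.159,.028))]
s=fit([('w8',q(u),P) for u,P in tr],[.485,.09,0]);print('tray',s.x.round(4),s.fun.reshape(-1,2).round(1).tolist())
cv=[((322,360),(.054,-.053,.013)),((465,370),(-.054,-.053,.013)),((448,507),(-.054,.053,.013)),((310,497),(.054,.053,.013))]
s=fit([('w8',q(u),P) for u,P in cv],[.43,.19,0]);print('cover',s.x.round(4),s.fun.reshape(-1,2).round(1).tolist())
a=load('w8')[1:]
for n,b1,b2,st in (('A',(163,395),(222,380),(195,415)),('B',(145,490),(182,455),(187,490)),('C',(162,562),(200,535),(195,572))):
    p=[onz(*a,q(u),.0075) for u in(b1,b2,st)];print(n,[x[:2].round(4).tolist() for x in p],np.linalg.norm(p[0]-p[1]).round(4))
print('hs',onz(*a,q((20,320)),.026))
im=load('w8')[0].astype(int)
for u in ((192,388),(165,475),(100,400),(100,500),(250,450)): 
    v=np.round(q(u)).astype(int);print(u,im[v[1],v[0]])
E
```

```text
tray [ 0.4916  0.0887 -0.0681] [[-1.6, -1.1], [1.6, 1.0], [-0.8, 2.2], [1.5, 2.9], [-2.3, -2.4], [1.0, -0.9]]
cover [ 0.4235  0.1922 -0.0708] [[-0.8, -0.5], [1.2, -0.3], [0.4, 0.4], [-0.6, 0.6]]
A [[0.5898, 0.1627], [0.5458, 0.1516], [0.5666, 0.1777]] 0.0454
B [[0.6069, 0.236], [0.5774, 0.2084], [0.5747, 0.236]] 0.0404
C [[0.5966, 0.2952], [0.5658, 0.2727], [0.5708, 0.3037]] 0.0381
hs [0.68407937 0.10743359 0.026     ]
(192, 388) [237 240 241]
(165, 475) [195 195 194]
(100, 400) [241 241 231]
(100, 500) [239 240 230]
(250, 450) [221 222 206]
```

```bash
cat >> h.py <<'E'
def yR(yaw,tilt=0):
    c,s=np.cos(yaw),np.sin(yaw)
    return np.array([[c,s,0],[s,-c,0],[0,0,-1.]])@Ro.from_rotvec([tilt,0,0]).as_matrix()
TR=np.array([.4916,.0875,.054]);TY=-.068
E
python3 - <<'E'
from h import *
R=yR(TY,-.35)
go(TR-.10*R[:,2],R); go(TR-.10*R[:,2],yR(TY,0)); go(TR,R,frm=(TR-.1*R[:,2],R))
E
```

```text
xyz [31.1, 4.0, 246.5] ang [-0.277, 0.265, -1.486] rows 11
xyz [31.1, 4.0, 246.5] ang [0.004, 0.002, -1.503] rows 11
xyz [0.0, -0.0, 100.0] ang [0.0, 0.0, -0.0] rows 2
```

{"op": "move_arm", "data": {
  "series": [
    {"grip": 0.5, "xyz": [8, 1, 30], "angular": [0, 0, -0.148]},
    {"grip": 0.5, "xyz": [16, 2, 60], "angular": [0, 0, -0.296]},
    {"grip": 0.5, "xyz": [24, 3, 90], "angular": [0, 0, -0.444]},
    {"grip": 0.5, "xyz": [31, 4, 120], "angular": [0, 0, -0.592]},
    {"grip": 0.5, "xyz": [31, 4, 150], "angular": [0, 0, -0.74]},
    {"grip": 0.5, "xyz": [31, 4, 170], "angular": [0, 0, -0.888]},
    {"grip": 0.5, "xyz": [31, 4, 180], "angular": [0, 0, -1.036]},
    {"grip": 0.5, "xyz": [31, 4, 180], "angular": [0, 0, -1.184]},
    {"grip": 0.5, "xyz": [31, 4, 180], "angular": [0, 0, -1.332]},
    {"grip": 0.5, "xyz": [31, 4, 180], "angular": [0, 0, -1.48]}
  ]
}}

```text
time_s: 11.7
tcp_pos: [0.4944, 0.1208, 0.2158]
ee_rot: [[0.996, -0.087, -0.002], [-0.087, -0.996, -0.0], [-0.001, 0.0, -1.0]]
wrist_force: [0.7, 0.9, 0.7]
gripper_width: 0.498
gripper_force: 0.0
```

{"op": "move_arm", "data": {
  "series": [
    {"grip": 0.5, "xyz": [0, 0, 20], "angular": [-0.1, 0, -0.023]},
    {"grip": 0.5, "xyz": [0, 0, 45], "angular": [-0.22, 0, -0.023]},
    {"grip": 0.5, "xyz": [0, 0, 66], "angular": [-0.35, 0, -0.023]},
    {"grip": 0.5, "xyz": [0, 0, 66], "angular": [-0.35, 0, -0.023]},
    {"grip": 0.5, "xyz": [0, 0, 66], "angular": [-0.35, 0, -0.023]}
  ]
}}

```text
time_s: 12.2
tcp_pos: [0.4944, 0.1217, 0.1496]
ee_rot: [[0.998, -0.062, -0.03], [-0.068, -0.937, -0.342], [-0.006, 0.343, -0.939]]
wrist_force: [0.0, 0.7, 0.2]
gripper_width: 0.501
gripper_force: 0.0
```

```bash
python3 - <<'E'
from h import *
R=yR(TY,-.35); go(TR,R)
a=save('wrist','w9')
im,K,Rr,t=a
# check tab: predicted corners
c,s=np.cos(TY),np.sin(TY)
P=S2W([TR[0],TR[1],TY],[(x,y,z) for x in(-.025,.025) for y,z in((.010,.081),(-.010,.027))])
print(proj(K,Rr,t,P).round(0))
m=(im.max(2)<60).astype(np.uint8)[0:245]
n,l,st,ce=cv2.connectedComponentsWithStats(m)
for i in range(1,n):
    if st[i,4]>200: print(st[i],ce[i])
E
```

```text
xyz [0.1, -0.6, 101.5] ang [0.0, 0.006, 0.002] rows 3
[[274. 250.]
 [275. 227.]
 [274. 189.]
 [275. 176.]]
[448   0  21  21 375] [457.864   9.576]
[ 308   27  134   47 3296] [375.90473301  42.24787621]
[ 493   47   67   81 1300] [525.23384615  78.83615385]
[540 124  20  50 373] [554.60053619 152.39142091]
[268 175   9  68 585] [272.05128205 209.07863248]
[534 177  26  54 691] [548.84949349 206.40955137]
```

The tab shows edge-on at column 272 (predicted 274.5), so alignment is within 2 mm. Descending and gripping.

{"op": "move_arm", "data": {
  "series": [
    {"grip": 0.5, "xyz": [0, -1.5, 40], "angular": [0, 0, 0]},
    {"grip": 0.5, "xyz": [0, -1.5, 75], "angular": [0, 0, 0]},
    {"grip": 0.5, "xyz": [0, -1.5, 100], "angular": [0, 0, 0]},
    {"grip": 0.5, "xyz": [0, -1.5, 100], "angular": [0, 0, 0]},
    {"grip": 0, "xyz": [0, -1.5, 100], "angular": [0, 0, 0]},
    {"grip": 0, "xyz": [0, -1.5, 100], "angular": [0, 0, 0]},
    {"grip": 0, "xyz": [0, -1.5, 100], "angular": [0, 0, 0]},
    {"grip": 0, "xyz": [0, -1.5, 100], "angular": [0, 0, 0]},
    {"grip": 0, "xyz": [0, -1.5, 100], "angular": [0, 0, 0]},
    {"grip": 0, "xyz": [0, -1.5, 100], "angular": [0, 0, 0]}
  ]
}}

```text
time_s: 13.25
tcp_pos: [0.4926, 0.0905, 0.0563]
ee_rot: [[0.998, -0.062, -0.026], [-0.067, -0.937, -0.342], [-0.003, 0.342, -0.94]]
wrist_force: [-1.6, 1.0, 2.9]
gripper_width: 0.098
gripper_force: 30.0
```

{"op": "move_arm", "data": {
  "series": [
    {"grip": 0, "xyz": [0, 0, 0], "angular": [0, 0, 0]},
    {"grip": 0, "xyz": [0, 0, 0], "angular": [0, 0, 0]}
  ]
}}

```text
time_s: 13.45
tcp_pos: [0.4926, 0.0905, 0.0563]
ee_rot: [[0.998, -0.062, -0.026], [-0.067, -0.937, -0.342], [-0.003, 0.343, -0.939]]
wrist_force: [-2.2, 1.6, 4.0]
gripper_width: 0.101
gripper_force: 30.0
```

```bash
cat > pour.py <<'E'
from h import *
AL=np.radians(27)
def pp(th,up=0,yc=-.05,zc=.045,yaw=ST[2]):
    s=.1+yc
    M=S2W(ST,(-.001,s*np.cos(AL)+.005*np.sin(AL)-zc*np.sin(AL),.074+s*np.sin(AL)-.005*np.cos(AL)+zc*np.cos(AL)+up))[0]
    Rt=Ro.from_euler('z',yaw).as_matrix()@Ro.from_rotvec([th,0,0]).as_matrix()
    return M+Rt@np.array([.0,.160,.0465]),yR(yaw,th-.35)
E
python3 - <<'E'
from pour import *
s=r.sense();p=np.array(s['tcp_pos'])
L=(p+[0,0,.2],yR(TY,-.35)); 
print('lift');go(*L)
print('over',pp(0,.15)[0]);go(*pp(0,.15),frm=L)
print('tilt .4');go(*pp(.4,.15),frm=pp(0,.15))
print('lower');go(*pp(.4,0),frm=pp(.4,.15))
for th in (.5,.6,.7,.8,.9,1.0): print(th,end=' ');go(*pp(th),frm=pp(.4))
E
```

```text
lift
xyz [-0.7, 68.5, -187.9] ang [-0.0, 0.003, 0.002] rows 5
over [ 0.58712554 -0.14925704  0.32883979]
xyz [110.6, 243.5, 11.7] ang [0.0, -0.149, 0.407] rows 6
tilt .4
xyz [0.0, 49.0, -44.5] ang [0.4, 0.0, 0.0] rows 3
lower
xyz [0.0, 7.5, 149.8] ang [-0.0, 0.0, -0.0] rows 3
0.5 xyz [-0.0, 10.5, -12.9] ang [0.1, -0.0, -0.0] rows 1
0.6 xyz [-0.0, 22.3, -24.7] ang [0.2, -0.0, -0.0] rows 2
0.7 xyz [-0.0, 35.1, -35.3] ang [0.3, -0.0, -0.0] rows 2
0.8 xyz [-0.0, 49.0, -44.5] ang [0.4, -0.0, -0.0] rows 3
0.9 xyz [-0.0, 63.7, -52.3] ang [0.5, -0.0, -0.0] rows 4
1.0 xyz [-0.0, 79.1, -58.7] ang [0.6, -0.0, -0.0] rows 4
```

{"op": "move_arm", "data": {
  "series": [
    {"grip": 0, "xyz": [0, 3.6, -10], "angular": [0, 0, 0]},
    {"grip": 0, "xyz": [0, 11, -30], "angular": [0, 0, 0]},
    {"grip": 0, "xyz": [0, 20, -55], "angular": [0, 0, 0]},
    {"grip": 0, "xyz": [0, 30, -82], "angular": [0, 0, 0]},
    {"grip": 0, "xyz": [0, 40, -110], "angular": [0, 0, 0]},
    {"grip": 0, "xyz": [0, 50, -137], "angular": [0, 0, 0]},
    {"grip": 0, "xyz": [0, 60, -164], "angular": [0, 0, 0]},
    {"grip": 0, "xyz": [0, 66, -181], "angular": [0, 0, 0]},
    {"grip": 0, "xyz": [0, 68.5, -188], "angular": [0, 0, 0]}
  ]
}}

```text
time_s: 14.35
tcp_pos: [0.4935, 0.0905, 0.2577]
ee_rot: [[0.998, -0.063, -0.025], [-0.067, -0.938, -0.339], [-0.002, 0.34, -0.94]]
wrist_force: [1.3, 0.5, -2.6]
gripper_width: 0.098
gripper_force: 30.2
```

{"op": "move_arm", "data": {
  "series": [
    {"grip": 0, "xyz": [6, 12, 0.6], "angular": [0, -0.007, 0.02]},
    {"grip": 0, "xyz": [17, 37, 1.8], "angular": [0, -0.022, 0.061]},
    {"grip": 0, "xyz": [31, 68, 3.3], "angular": [0, -0.042, 0.114]},
    {"grip": 0, "xyz": [45, 100, 4.8], "angular": [0, -0.061, 0.167]},
    {"grip": 0, "xyz": [60, 132, 6.3], "angular": [0, -0.081, 0.22]},
    {"grip": 0, "xyz": [74, 163, 7.8], "angular": [0, -0.1, 0.273]},
    {"grip": 0, "xyz": [88, 195, 9.4], "angular": [0, -0.119, 0.326]},
    {"grip": 0, "xyz": [100, 220, 10.6], "angular": [0, -0.135, 0.368]},
    {"grip": 0, "xyz": [107, 236, 11.3], "angular": [0, -0.144, 0.395]},
    {"grip": 0, "xyz": [110.6, 243.5, 11.7], "angular": [0, -0.149, 0.407]}
  ]
}}

```text
time_s: 15.35
tcp_pos: [0.5879, -0.1517, 0.3263]
ee_rot: [[0.875, -0.451, -0.173], [-0.483, -0.823, -0.299], [-0.007, 0.346, -0.938]]
wrist_force: [0.0, 0.5, -2.9]
gripper_width: 0.099
gripper_force: 30.2
```

```bash
python3 - <<'E'
from pour import *
s=r.sense();print(s['tcp_pos'],s['gripper_width'],s['gripper_force'],s['wrist_force'])
go(*pp(0,.15))
b=save('side','s9');c=save('scene','sc9')
# predicted mouth & chute
M=pp(0,.15)
E
```

```text
[ 0.58793936 -0.15165997  0.32630468] 0.09877694161638587 30.16779899597168 [ 0.00584484  0.49655017 -2.91526466]
xyz [-1.9, -0.7, -3.0] ang [0.003, 0.008, -0.0] rows 1
```

{"op": "move_arm", "data": {
  "series": [
    {"grip": 0, "xyz": [-1, 8, -10], "angular": [0.08, 0, 0]},
    {"grip": 0, "xyz": [-2, 22, -23], "angular": [0.2, 0, 0]},
    {"grip": 0, "xyz": [-2, 36, -36], "angular": [0.31, 0, 0]},
    {"grip": 0, "xyz": [-2, 48.5, -47], "angular": [0.4, 0, 0]},
    {"grip": 0, "xyz": [-2, 48.5, -47], "angular": [0.4, 0, 0]}
  ]
}}

```text
time_s: 15.95
tcp_pos: [0.5716, -0.1762, 0.3929]
ee_rot: [[0.876, -0.481, 0.026], [-0.482, -0.875, 0.044], [0.002, -0.051, -0.999]]
wrist_force: [0.4, 0.1, -2.2]
gripper_width: 0.099
gripper_force: 30.1
```

{"op": "move_arm", "data": {
  "series": [
    {"grip": 0, "xyz": [0, 1, 15], "angular": [0, 0, 0]},
    {"grip": 0, "xyz": [0, 2, 40], "angular": [0, 0, 0]},
    {"grip": 0, "xyz": [0, 3.5, 70], "angular": [0, 0, 0]},
    {"grip": 0, "xyz": [0, 5, 100], "angular": [0, 0, 0]},
    {"grip": 0, "xyz": [0, 6.5, 130], "angular": [0, 0, 0]},
    {"grip": 0, "xyz": [0, 7.5, 149.8], "angular": [0, 0, 0]},
    {"grip": 0, "xyz": [0, 7.5, 149.8], "angular": [0, 0, 0]}
  ]
}}

```text
time_s: 16.65
tcp_pos: [0.569, -0.1728, 0.2342]
ee_rot: [[0.878, -0.478, 0.008], [-0.478, -0.877, 0.045], [-0.014, -0.043, -0.999]]
wrist_force: [-0.1, 0.3, -2.2]
gripper_width: 0.099
gripper_force: 30.2
```

```bash
python3 - <<'E'
from pour import *
s=r.sense();print(s['wrist_force'],s['gripper_width'])
go(*pp(.4))
b=save('side','s10')
a=save('wrist','w10')
E
```

```text
[-0.10219509  0.33411492 -2.18540985] 0.09883321129713205
xyz [4.5, 1.3, -3.4] ang [0.007, 0.014, 0.002] rows 1
```

{"op": "move_arm", "data": {
  "series": [
    {"grip": 0, "xyz": [2, 5, -8], "angular": [0.05, 0, 0]},
    {"grip": 0, "xyz": [2, 10.5, -15], "angular": [0.1, 0, 0]},
    {"grip": 0, "xyz": [2, 16, -21], "angular": [0.15, 0, 0]},
    {"grip": 0, "xyz": [2, 22, -26.5], "angular": [0.2, 0, 0]},
    {"grip": 0, "xyz": [2, 28.5, -32], "angular": [0.25, 0, 0]},
    {"grip": 0, "xyz": [2, 35, -37], "angular": [0.3, 0, 0]},
    {"grip": 0, "xyz": [2, 35, -37], "angular": [0.3, 0, 0]},
    {"grip": 0, "xyz": [2, 35, -37], "angular": [0.3, 0, 0]},
    {"grip": 0, "xyz": [2, 42, -42], "angular": [0.35, 0, 0]},
    {"grip": 0, "xyz": [2, 49, -46], "angular": [0.4, 0, 0]}
  ]
}}

```text
time_s: 17.75
tcp_pos: [0.5498, -0.219, 0.2831]
ee_rot: [[0.879, -0.431, 0.205], [-0.477, -0.791, 0.383], [-0.003, -0.434, -0.901]]
wrist_force: [0.1, -0.3, -1.1]
gripper_width: 0.098
gripper_force: 30.0
```

{"op": "move_arm", "data": {
  "series": [
    {"grip": 0, "xyz": [0, 5, -5], "angular": [0.05, 0, 0]},
    {"grip": 0, "xyz": [0, 10.5, -10], "angular": [0.1, 0, 0]},
    {"grip": 0, "xyz": [0, 16, -15], "angular": [0.15, 0, 0]},
    {"grip": 0, "xyz": [0, 22, -18], "angular": [0.2, 0, 0]},
    {"grip": 0, "xyz": [0, 22, -18], "angular": [0.2, 0, 0]},
    {"grip": 0, "xyz": [0, 22, -18], "angular": [0.2, 0, 0]},
    {"grip": 0, "xyz": [0, 22, -18], "angular": [0.2, 0, 0]},
    {"grip": 0, "xyz": [0, 22, -18], "angular": [0.2, 0, 0]}
  ]
}}

```text
time_s: 18.55
tcp_pos: [0.5364, -0.2436, 0.2896]
ee_rot: [[0.878, -0.383, 0.286], [-0.478, -0.699, 0.531], [-0.003, -0.603, -0.798]]
wrist_force: [0.2, -0.3, -1.7]
gripper_width: 0.099
gripper_force: 30.0
```

```bash
python3 - <<'E'
from pour import *
s=r.sense();print(s['wrist_force'],s['gripper_width'],s['tcp_pos'])
go(*pp(1.0))
b=save('side','s11');a=save('wrist','w11')
E
```

```text
[ 0.24469075 -0.32768001 -1.67966506] 0.09925239374517175 [ 0.53642365 -0.24358737  0.28958628]
xyz [-0.9, 2.9, -5.4] ang [0.002, 0.004, 0.0] rows 1
```

```bash
cat > chk.py <<'E'
from h import *
def inbox(n):
    im,K,R,t=load(n); m=np.zeros(im.shape[:2],np.uint8)
    cv2.fillPoly(m,[np.round(proj(K,R,t,S2W(ST,[(x,y,z) for x,y,z in((-.045,-.123,.05),(.045,-.123,.05),(.045,-.03,.05),(-.045,-.03,.05))]))).astype(int)],1)
    g=im.min(2); b=((g>130)&(m>0)).astype(np.uint8)
    c=cv2.connectedComponentsWithStats(b); return m.sum(),b.sum(),[(x[4],ce.round().tolist()) for x,ce in zip(c[2][1:],c[3][1:]) if x[4]>3]
E
python3 - <<'E'
from chk import *
for n in('s7','s10','s11'): print(n,inbox(n))
E
```

```text
s7 (np.uint64(1324), np.uint64(0), [])
s10 (np.uint64(1324), np.uint64(0), [])
s11 (np.uint64(1324), np.uint64(134), [(np.int32(45), [320.0, 290.0]), (np.int32(76), [330.0, 292.0]), (np.int32(13), [325.0, 299.0])])
```

Weight loss (~0.9 N) and bright blobs in the box say all three tees poured. Returning the tray.

```bash
python3 - <<'E'
from pour import *
L=(np.array([.4926,.0905,.2563]),yR(TY,-.35))
go(*pp(.4,.0),frm=pp(1.0)); go(*pp(0.0,.15),frm=pp(.4)); go(*L,frm=pp(0,.15))
E
```

```text
xyz [0.0, -32.2, 93.1] ang [-0.6, -0.0, 0.0] rows 5
xyz [-0.0, -35.3, -89.7] ang [-0.4, 0.0, -0.0] rows 3
xyz [-198.2, -179.7, 11.6] ang [-0.0, 0.149, -0.407] rows 6
```

{"op": "move_arm", "data": {
  "series": [
    {"grip": 0, "xyz": [0, 0, -20], "angular": [-0.12, 0, 0]},
    {"grip": 0, "xyz": [0, -10, -25], "angular": [-0.24, 0, 0]},
    {"grip": 0, "xyz": [0, -20, -20], "angular": [-0.36, 0, 0]},
    {"grip": 0, "xyz": [0, -28, -10], "angular": [-0.48, 0, 0]},
    {"grip": 0, "xyz": [0, -32, 0], "angular": [-0.6, 0, 0]},
    {"grip": 0, "xyz": [0, -32.1, 2], "angular": [-0.6, 0, 0]},
    {"grip": 0, "xyz": [0, -60, -35], "angular": [-0.6, 0, 0]},
    {"grip": 0, "xyz": [0, -85, -65], "angular": [-0.6, 0, 0]},
    {"grip": 0, "xyz": [0, -108, -95], "angular": [-0.6, 0, 0]},
    {"grip": 0, "xyz": [0, -120, -110], "angular": [-0.6, 0, 0]}
  ]
}}

```text
time_s: 19.65
tcp_pos: [0.5509, -0.2196, 0.4538]
ee_rot: [[0.877, -0.479, 0.027], [-0.48, -0.876, 0.043], [0.002, -0.051, -0.999]]
wrist_force: [0.4, -0.9, -1.3]
gripper_width: 0.1
gripper_force: 30.0
```

```bash
python3 - <<'E'
from pour import *
s=r.sense();print(s['tcp_pos'],s['gripper_width'],s['wrist_force'])
L=(np.array([.4926,.0905,.2563]),yR(TY,-.35))
go(*pp(0,.17)); go(*L,frm=pp(0,.17)); go(L[0]-[0,0,.2],L[1],frm=L)
E
```

```text
[ 0.55085341 -0.2195973   0.45378879] 0.09981779669697288 [ 0.40310757 -0.85373672 -1.32395077]
xyz [-2.2, -73.7, 108.8] ang [-0.401, -0.003, 0.001] rows 3
xyz [-198.2, -186.5, 30.4] ang [-0.0, 0.149, -0.407] rows 6
xyz [0.0, -68.6, 187.9] ang [0.0, 0.0, -0.0] rows 5
```

{"op": "move_arm", "data": {
  "series": [
    {"grip": 0, "xyz": [-1, -25, 20], "angular": [-0.13, 0, 0]},
    {"grip": 0, "xyz": [-2, -50, 60], "angular": [-0.27, 0, 0]},
    {"grip": 0, "xyz": [-2, -74, 95], "angular": [-0.4, 0, 0]},
    {"grip": 0, "xyz": [-2, -74, 109], "angular": [-0.4, 0, 0]}
  ]
}}

```text
time_s: 20.05
tcp_pos: [0.5868, -0.1437, 0.3361]
ee_rot: [[0.88, -0.439, -0.179], [-0.474, -0.827, -0.301], [-0.016, 0.35, -0.937]]
wrist_force: [-0.6, -0.1, -2.2]
gripper_width: 0.099
gripper_force: 30.0
```

{"op": "move_arm", "data": {
  "series": [
    {"grip": 0, "xyz": [-25, -24, 4], "angular": [0, 0.019, -0.052]},
    {"grip": 0, "xyz": [-55, -52, 8], "angular": [0, 0.041, -0.113]},
    {"grip": 0, "xyz": [-86, -81, 13], "angular": [0, 0.065, -0.177]},
    {"grip": 0, "xyz": [-118, -111, 18], "angular": [0, 0.089, -0.242]},
    {"grip": 0, "xyz": [-150, -141, 23], "angular": [0, 0.113, -0.308]},
    {"grip": 0, "xyz": [-180, -169, 28], "angular": [0, 0.135, -0.37]},
    {"grip": 0, "xyz": [-198.2, -186.5, 30.4], "angular": [0, 0.149, -0.407]},
    {"grip": 0, "xyz": [-198.2, -186.5, 30.4], "angular": [0, 0.149, -0.407]},
    {"grip": 0, "xyz": [-198.2, -186.5, 30.4], "angular": [0, 0.149, -0.407]}
  ]
}}

```text
time_s: 20.95
tcp_pos: [0.4913, 0.0915, 0.2523]
ee_rot: [[0.998, -0.062, -0.026], [-0.067, -0.938, -0.341], [-0.004, 0.342, -0.94]]
wrist_force: [0.6, -0.4, -1.0]
gripper_width: 0.102
gripper_force: 30.0
```

```bash
python3 - <<'E'
from pour import *
L=(np.array([.4926,.0905,.2563]),yR(TY,-.35))
s=r.sense();print(s['tcp_pos'],s['gripper_width'],s['wrist_force'])
go(*L); go(L[0]-[0,0,.195],L[1])
E
```

```text
[0.49134807 0.09150965 0.25229051] 0.10184886641888995 [ 0.57548024 -0.40817485 -0.98743433]
xyz [1.3, 2.2, -3.5] ang [-0.001, 0.003, 0.002] rows 1
xyz [2.0, -64.4, 179.8] ang [-0.001, 0.003, 0.002] rows 4
```

{"op": "move_arm", "data": {
  "series": [
    {"grip": 0, "xyz": [0, -12, 34], "angular": [0, 0, 0]},
    {"grip": 0, "xyz": [0, -26, 72], "angular": [0, 0, 0]},
    {"grip": 0, "xyz": [0, -40, 110], "angular": [0, 0, 0]},
    {"grip": 0, "xyz": [0, -52, 145], "angular": [0, 0, 0]},
    {"grip": 0, "xyz": [0, -60, 168], "angular": [0, 0, 0]},
    {"grip": 0, "xyz": [0, -64, 180], "angular": [0, 0, 0]},
    {"grip": 0, "xyz": [0, -64.7, 182], "angular": [0, 0, 0]},
    {"grip": 0, "xyz": [0, -64.7, 182], "angular": [0, 0, 0]}
  ]
}}

```text
time_s: 21.75
tcp_pos: [0.4913, 0.0891, 0.0592]
ee_rot: [[0.998, -0.064, -0.027], [-0.069, -0.937, -0.341], [-0.003, 0.342, -0.94]]
wrist_force: [-0.2, -0.3, -2.2]
gripper_width: 0.098
gripper_force: 30.0
```

Down another 2.5 mm, release, withdraw along the tab, and straighten.

{"op": "move_arm", "data": {
  "series": [
    {"grip": 0, "xyz": [0, -0.5, 1.5], "angular": [0, 0, 0]},
    {"grip": 0, "xyz": [0, -0.9, 2.7], "angular": [0, 0, 0]},
    {"grip": 0.4, "xyz": [0, -0.9, 2.7], "angular": [0, 0, 0]},
    {"grip": 0.4, "xyz": [0, -0.9, 2.7], "angular": [0, 0, 0]},
    {"grip": 0.4, "xyz": [0, -0.9, 2.7], "angular": [0, 0, 0]},
    {"grip": 0.4, "xyz": [0, -0.9, 2.7], "angular": [0, 0, 0]},
    {"grip": 0.4, "xyz": [0, 0, -30], "angular": [0, 0, 0]},
    {"grip": 0.4, "xyz": [0, 0, -75], "angular": [0, 0, 0]},
    {"grip": 0.6, "xyz": [0, 0, -120], "angular": [0, 0, 0]},
    {"grip": 0.6, "xyz": [0, 0, -165], "angular": [0, 0, 0]}
  ]
}}

```text
time_s: 22.75
tcp_pos: [0.4945, 0.1464, 0.2157]
ee_rot: [[0.998, -0.062, -0.027], [-0.067, -0.937, -0.342], [-0.004, 0.343, -0.939]]
wrist_force: [0.5, 0.1, 0.3]
gripper_width: 0.507
gripper_force: 0.0
```

```bash
python3 - <<'E'
from h import *
s=r.sense();print(s['tcp_pos'])
go([.5,.15,.4],R0);go(np.array(s['tcp_pos']),yR(TY,0))
E
```

```text
[0.49454086 0.14636905 0.2157092 ]
xyz [4.4, 59.4, -174.5] ang [0.284, -0.26, 1.488] rows 11
xyz [0.0, 0.0, 0.0] ang [0.35, 0.004, 0.002] rows 3
```

{"op": "move_arm", "data": {
  "series": [
    {"grip": 0.6, "xyz": [0, 10, -20], "angular": [0.12, 0, 0]},
    {"grip": 0.6, "xyz": [0, 30, -50], "angular": [0.24, 0, 0]},
    {"grip": 0.6, "xyz": [0, 45, -90], "angular": [0.35, 0, 0]},
    {"grip": 0.6, "xyz": [0, 59, -130], "angular": [0.35, 0, 0]},
    {"grip": 0.6, "xyz": [0, 59, -174], "angular": [0.35, 0, 0]},
    {"grip": 0.6, "xyz": [0, 59, -174], "angular": [0.35, 0, 0]}
  ]
}}

```text
time_s: 23.35
tcp_pos: [0.4979, 0.151, 0.4042]
ee_rot: [[0.998, -0.067, 0.008], [-0.067, -0.998, 0.006], [0.008, -0.006, -1.0]]
wrist_force: [-0.5, 1.2, -1.0]
gripper_width: 0.602
gripper_force: 0.0
```

{"op": "move_arm", "data": {
  "series": [
    {"grip": 0.6, "xyz": [0, -8, 0], "angular": [0, 0, 0.15]},
    {"grip": 0.6, "xyz": [0, -17, 0], "angular": [0, 0, 0.3]},
    {"grip": 0.6, "xyz": [0, -25, 0], "angular": [0, 0, 0.45]},
    {"grip": 0.6, "xyz": [0, -33, 0], "angular": [0, 0, 0.6]},
    {"grip": 0.6, "xyz": [0, -40, 0], "angular": [0, 0, 0.75]},
    {"grip": 0.6, "xyz": [0, -50, 0], "angular": [0, 0, 0.9]},
    {"grip": 0.6, "xyz": [0, -50, 0], "angular": [0, 0, 1.05]},
    {"grip": 0.6, "xyz": [0, -50, 0], "angular": [0, 0, 1.2]},
    {"grip": 0.6, "xyz": [0, -50, 0], "angular": [0, 0, 1.35]},
    {"grip": 0.6, "xyz": [0, -50, 0], "angular": [0, 0, 1.5]}
  ]
}}

```text
time_s: 24.35
tcp_pos: [0.4989, 0.2, 0.3968]
ee_rot: [[-0.002, -1.0, -0.005], [-1.0, 0.002, -0.0], [0.0, 0.005, -1.0]]
wrist_force: [-0.4, -0.4, 0.6]
gripper_width: 0.597
gripper_force: 0.0
```

```bash
python3 - <<'E'
from h import *
a=save('wrist','w12'); s=r.sense(); print(s['tcp_pos'],s['ee_rot'][0])
im,K,R,t=a
P=[(.5666,.165,.0075),(.59,.225,.0075),(.58,.29,.0075)];print(proj(K,R,t,P).round(0).tolist())
f=im.astype(int); d=(f[:,:,0]-f[:,:,2]) # bench cream: R-B ~10+
m=((d<6)&(f.min(2)>120)).astype(np.uint8)[:262]
m=cv2.morphologyEx(m,cv2.MORPH_OPEN,np.ones((2,2)))
c=cv2.connectedComponentsWithStats(m)
for x,ce in zip(c[2][1:],c[3][1:]):
    if x[4]>40: print(x.tolist(),ce.round(1).tolist(),onz(K,R,t,ce,.0075)[:2].round(3))
E
```

```text
[0.4988653  0.19998893 0.39687277] [-0.00633095 -0.99996641 -0.00520496]
[[233.0, 145.0], [221.0, 181.0], [228.0, 217.0]]
[0, 0, 36, 171, 2394] [13.8, 98.1] [0.917 0.09 ]
[257, 0, 54, 73, 2946] [281.9, 31.3] [ 0.485 -0.006]
[432, 0, 14, 14, 115] [438.5, 5.8] [ 0.249 -0.041]
[508, 0, 10, 15, 84] [510.9, 5.5] [ 0.139 -0.041]
[410, 7, 17, 15, 119] [417.5, 14.4] [ 0.279 -0.029]
[522, 41, 6, 23, 94] [525.0, 53.0] [0.104 0.025]
[524, 66, 36, 52, 304] [537.5, 91.8] [0.072 0.082]
[212, 68, 8, 8, 56] [215.4, 71.2] [0.59 0.05]
[485, 104, 30, 28, 510] [499.0, 116.2] [0.127 0.119]
[463, 119, 8, 18, 85] [466.6, 127.1] [0.178 0.137]
[286, 130, 69, 66, 3276] [318.8, 163.4] [0.422 0.196]
[222, 137, 23, 19, 182] [233.9, 143.2] [0.565 0.162]
[392, 137, 93, 93, 4279] [431.2, 180.8] [0.225 0.227]
[468, 137, 9, 16, 62] [471.1, 146.0] [0.166 0.168]
[70, 142, 79, 16, 220] [105.3, 149.2] [0.782 0.171]
[495, 142, 34, 16, 263] [510.4, 148.4] [0.098 0.172]
[529, 142, 25, 14, 130] [539.3, 147.8] [0.049 0.171]
[482, 144, 11, 12, 89] [487.2, 149.2] [0.137 0.173]
[553, 144, 7, 10, 44] [556.9, 148.9] [0.019 0.173]

[... 648 characters left out ...]
[495.3, 234.9] [0.095 0.327]
[424, 227, 12, 13, 83] [429.7, 232.4] [0.216 0.321]
[449, 227, 15, 10, 62] [457.2, 231.0] [0.166 0.319]
[309, 228, 22, 34, 441] [319.0, 244.5] [0.416 0.344]
[436, 229, 9, 9, 54] [439.4, 232.6] [0.198 0.322]
[33, 232, 22, 30, 430] [43.7, 247.9] [0.92  0.349]
[402, 234, 10, 8, 45] [407.1, 237.5] [0.256 0.331]
[392, 237, 8, 12, 49] [395.0, 243.2] [0.277 0.342]
[547, 237, 9, 11, 49] [551.0, 241.7] [-0.01   0.341]
[342, 240, 24, 19, 306] [354.8, 249.4] [0.35  0.354]
[529, 245, 14, 14, 72] [536.3, 250.4] [0.014 0.358]
[510, 249, 16, 11, 78] [516.4, 253.2] [0.049 0.363]
[390, 250, 15, 7, 59] [396.9, 252.8] [0.272 0.361]
[262, 255, 15, 7, 67] [268.8, 257.2] [0.509 0.369]
```

```bash
cat > tee.py <<'E'
from h import *
def tee(n,xy,win=.03,zs=.008,dth=6,lo=60):
    im,K,R,t=load(n); g=np.arange(-win,win+1e-9,.0005); X,Y=np.meshgrid(xy[0]+g,xy[1]+g)
    u=proj(K,R,t,np.c_[X.ravel(),Y.ravel(),np.full(X.size,zs)]).astype(np.float32).reshape(X.shape+(2,))
    p=cv2.remap(im,u[...,0],u[...,1],cv2.INTER_LINEAR).astype(int)
    m=((p[...,0]-p[...,2]<dth)&(p.min(2)>lo)).astype(np.float32)
    A=m.sum()*.25e-6
    def T(q):
        dx,dy=X-q[0],Y-q[1];c,s=np.cos(q[2]),np.sin(q[2]);a=c*dx+s*dy;b=-s*dx+c*dy
        return ((abs(a-.008)<.0045)&(abs(b)<.0205))|((a>-.016)&(a<.008)&(abs(b)<.0045))
    best=(-1,)
    ii=np.argwhere(m>0);c0=np.array([xy[0]-win+ii[:,1].mean()*.0005,xy[1]-win+ii[:,0].mean()*.0005])
    for rng,da,pa in ((.012,.003,np.arange(0,6.28,.15)),(.002,.001,None)):
        if pa is None: c0=best[1][:2];pa=best[1][2]+np.arange(-.12,.13,.03)
        for ax in np.arange(-rng,rng+1e-9,da):
            for ay in np.arange(-rng,rng+1e-9,da):
                for th in pa:
                    q=(c0[0]+ax,c0[1]+ay,th);k=T(q);sc=m[k].sum()/(m.sum()+k.sum()-m[k].sum())
                    if sc>best[0]: best=(sc,q)
    return best,A*1e6
E
python3 - <<'E'
from tee import *
for xy in((.565,.162),(.589,.228),(.585,.288)):
    for n in('w8','w12'):
        b,A=tee(n,xy);print(n,round(b[0],2),np.round(b[1],3),'area mm2',round(A))
E
```

```text
w8 0.76 [0.569 0.165 4.83 ] area mm2 556
w12 0.78 [0.568 0.164 4.83 ] area mm2 530
w8 0.72 [0.588 0.23  5.55 ] area mm2 606
w12 0.74 [0.59 0.23 5.52] area mm2 560
w8 0.66 [0.582 0.292 5.34 ] area mm2 654
w12 0.68 [0.583 0.291 5.31 ] area mm2 528
```

```bash
cat > wp.py <<'E'
from h import *
D=np.radians
TA=((.5685,.1645),D(-173.3));TB=((.589,.230),D(-133.2));TC=((.5825,.2915),D(-145.2))
BX=S2W(ST,(0,-.073,0))[0];BY=D(-118.74)
def P(xy,z,yaw): return np.array([xy[0],xy[1],z]),yR(yaw)
E
python3 - <<'E'
from wp import *
go(*P(TA[0],.10,TA[1])); go(*P(TA[0],.03,TA[1]),frm=P(TA[0],.10,TA[1]))
go(*P(BX,.25,BY),frm=P(TA[0],.25,TA[1]))
E
```

```text
xyz [34.9, -71.4, 296.5] ang [0.004, -0.004, 1.448] rows 10
xyz [0.0, 0.0, 70.0] ang [0.0, 0.0, -0.0] rows 2
xyz [167.7, -525.7, 0.0] ang [0.0, 0.0, -0.952] rows 12
```

{"op": "move_arm", "data": {
  "series": [
    {"grip": 0.6, "xyz": [4, -7, 30], "angular": [0, 0, 0.148]},
    {"grip": 0.6, "xyz": [8, -15, 60], "angular": [0, 0, 0.296]},
    {"grip": 0.6, "xyz": [12, -23, 90], "angular": [0, 0, 0.444]},
    {"grip": 0.6, "xyz": [15, -32, 120], "angular": [0, 0, 0.592]},
    {"grip": 0.6, "xyz": [18, -40, 150], "angular": [0, 0, 0.74]},
    {"grip": 0.6, "xyz": [22, -48, 180], "angular": [0, 0, 0.888]},
    {"grip": 0.6, "xyz": [26, -56, 210], "angular": [0, 0, 1.036]},
    {"grip": 0.6, "xyz": [30, -64, 240], "angular": [0, 0, 1.184]},
    {"grip": 0.6, "xyz": [35, -71.4, 270], "angular": [0, 0, 1.332]},
    {"grip": 0.6, "xyz": [35, -71.4, 296], "angular": [0, 0, 1.448]}
  ]
}}

```text
time_s: 25.4
tcp_pos: [0.5695, 0.1646, 0.0991]
ee_rot: [[-0.992, -0.123, -0.006], [-0.123, 0.992, -0.001], [0.006, 0.0, -1.0]]
wrist_force: [-0.7, -0.4, 0.1]
gripper_width: 0.603
gripper_force: 0.0
```

{"op": "move_arm", "data": {
  "series": [
    {"grip": 0.6, "xyz": [0, 0, 0], "angular": [0, 0, 0]},
    {"grip": 0.6, "xyz": [0, 0, 0], "angular": [0, 0, 0]}
  ]
}}

```text
time_s: 25.6
tcp_pos: [0.5697, 0.1653, 0.1014]
ee_rot: [[-0.991, -0.13, -0.004], [-0.13, 0.991, -0.001], [0.004, -0.0, -1.0]]
wrist_force: [0.4, 0.5, 0.6]
gripper_width: 0.599
gripper_force: 0.0
```

```bash
python3 - <<'E'
from wp import *
go(*P(TA[0],.03,TA[1]))
E
```

```text
xyz [1.0, -0.7, 71.4] ang [-0.0, -0.004, 0.014] rows 2
```

{"op": "move_arm", "data": {
  "series": [
    {"grip": 0.6, "xyz": [1, -0.7, 40], "angular": [0, 0, 0.014]},
    {"grip": 0.6, "xyz": [1, -0.7, 60], "angular": [0, 0, 0.014]},
    {"grip": 0.6, "xyz": [1, -0.7, 71], "angular": [0, 0, 0.014]},
    {"grip": 0.6, "xyz": [1, -0.7, 71], "angular": [0, 0, 0.014]},
    {"grip": 0, "xyz": [1, -0.7, 71], "angular": [0, 0, 0.014]},
    {"grip": 0, "xyz": [1, -0.7, 71], "angular": [0, 0, 0.014]},
    {"grip": 0, "xyz": [1, -0.7, 71], "angular": [0, 0, 0.014]},
    {"grip": 0, "xyz": [1, -0.7, 71], "angular": [0, 0, 0.014]},
    {"grip": 0, "xyz": [1, -0.7, 71], "angular": [0, 0, 0.014]}
  ]
}}

```text
time_s: 26.5
tcp_pos: [0.5686, 0.1647, 0.0307]
ee_rot: [[-0.994, -0.112, -0.003], [-0.112, 0.994, 0.001], [0.003, 0.001, -1.0]]
wrist_force: [-1.0, -0.4, -1.2]
gripper_width: 0.23
gripper_force: 0.0
```

Missed as with the sleeve: the fingertips really stand less far ahead than stated (about 15–20 mm less). I'll open and feel downwards.

{"op": "move_arm", "data": {
  "series": [
    {"grip": 0.6, "xyz": [0, 0, 0], "angular": [0, 0, 0]},
    {"grip": 0.6, "xyz": [0, 0, 0], "angular": [0, 0, 0]},
    {"grip": 0.6, "xyz": [0, 0, 0], "angular": [0, 0, 0]},
    {"grip": 0.6, "xyz": [0, 0, 0], "angular": [0, 0, 0]},
    {"grip": 0.6, "xyz": [0, 0, 0], "angular": [0, 0, 0]},
    {"grip": 0.6, "xyz": [0, 0, 3], "angular": [0, 0, 0]},
    {"grip": 0.6, "xyz": [0, 0, 6], "angular": [0, 0, 0]},
    {"grip": 0.6, "xyz": [0, 0, 9], "angular": [0, 0, 0]},
    {"grip": 0.6, "xyz": [0, 0, 9], "angular": [0, 0, 0]}
  ]
}}

```text
time_s: 27.4
tcp_pos: [0.5679, 0.1644, 0.0206]
ee_rot: [[-0.994, -0.112, -0.005], [-0.112, 0.994, -0.0], [0.005, 0.0, -1.0]]
wrist_force: [-0.8, -1.1, 0.2]
gripper_width: 0.597
gripper_force: 0.0
```

{"op": "move_arm", "data": {
  "series": [
    {"grip": 0.6, "xyz": [0, 0, 2], "angular": [0, 0, 0]},
    {"grip": 0.6, "xyz": [0, 0, 4], "angular": [0, 0, 0]},
    {"grip": 0.6, "xyz": [0, 0, 4], "angular": [0, 0, 0]}
  ]
}}

```text
time_s: 27.7
tcp_pos: [0.5681, 0.1645, 0.0169]
ee_rot: [[-0.994, -0.112, -0.005], [-0.112, 0.994, 0.0], [0.005, 0.001, -1.0]]
wrist_force: [-0.1, 0.7, 0.1]
gripper_width: 0.6
gripper_force: 0.0
```

{"op": "move_arm", "data": {
  "series": [
    {"grip": 0.6, "xyz": [0, 0, 2], "angular": [0, 0, 0]},
    {"grip": 0.6, "xyz": [0, 0, 4], "angular": [0, 0, 0]},
    {"grip": 0.6, "xyz": [0, 0, 6], "angular": [0, 0, 0]},
    {"grip": 0.6, "xyz": [0, 0, 6], "angular": [0, 0, 0]}
  ]
}}

```text
time_s: 28.1
tcp_pos: [0.5681, 0.1645, 0.0109]
ee_rot: [[-0.994, -0.112, -0.005], [-0.112, 0.994, -0.0], [0.005, 0.0, -1.0]]
wrist_force: [-0.1, 0.5, 0.3]
gripper_width: 0.603
gripper_force: 0.0
```

{"op": "move_arm", "data": {
  "series": [
    {"grip": 0.6, "xyz": [0, 0, 2], "angular": [0, 0, 0]},
    {"grip": 0.6, "xyz": [0, 0, 4], "angular": [0, 0, 0]},
    {"grip": 0.6, "xyz": [0, 0, 4], "angular": [0, 0, 0]}
  ]
}}

```text
time_s: 28.4
tcp_pos: [0.5681, 0.1645, 0.0069]
ee_rot: [[-0.994, -0.112, -0.005], [-0.112, 0.994, 0.0], [0.005, 0.001, -1.0]]
wrist_force: [-0.2, 1.2, -0.5]
gripper_width: 0.597
gripper_force: 0.0
```

{"op": "move_arm", "data": {
  "series": [
    {"grip": 0, "xyz": [0, 0, 0], "angular": [0, 0, 0]},
    {"grip": 0, "xyz": [0, 0, 0], "angular": [0, 0, 0]},
    {"grip": 0, "xyz": [0, 0, 0], "angular": [0, 0, 0]},
    {"grip": 0, "xyz": [0, 0, 0], "angular": [0, 0, 0]},
    {"grip": 0, "xyz": [0, 0, 0], "angular": [0, 0, 0]}
  ]
}}

```text
time_s: 28.9
tcp_pos: [0.5687, 0.1646, 0.0078]
ee_rot: [[-0.994, -0.112, -0.003], [-0.112, 0.994, 0.0], [0.003, 0.001, -1.0]]
wrist_force: [-0.8, 0.0, 1.9]
gripper_width: 0.23
gripper_force: 0.7
```

{"op": "move_arm", "data": {
  "series": [
    {"grip": 0, "xyz": [0, 0, 0], "angular": [0, 0, 0]},
    {"grip": 0, "xyz": [0, 0, 0], "angular": [0, 0, 0]},
    {"grip": 0, "xyz": [0, 0, 0], "angular": [0, 0, 0]}
  ]
}}

```text
time_s: 29.2
tcp_pos: [0.5689, 0.165, 0.0078]
ee_rot: [[-0.994, -0.112, -0.002], [-0.112, 0.994, 0.001], [0.002, 0.001, -1.0]]
wrist_force: [-0.6, 0.2, 2.3]
gripper_width: 0.022
gripper_force: 1.9
```

```bash
python3 - <<'E'
from tee import *
s=r.sense();print(s['gripper_width'],s['gripper_force'],s['wrist_force'])
a=save('wrist','w13'); save('scene','sc13')
im,K,R,t=a
print(proj(K,R,t,[(.5685,.1645,.0075)]))
g=im[195:262:3,235:315:3].mean(2).astype(int)
for row in g: print(' '.join(f'{v:3d}' for v in row))
E
```

```text
0.022169038088527576 1.8669781193375456 [-0.60177619  0.15245226  2.34748035]
[[274.5537086  259.49532707]]
164 164 164 165 165 165 166 164 163 165 164 165 165 164 165 165 165 165 165 164 164 163 164 163 205 234 234
165 166 166 165 165 166 166 165 164 164 165 164 164 164 165 166 165 166 164 165 164 164 163 163 233 233 233
165 166 165 165 165 165 165 165 166 166 165 165 165 164 164 164 165 165 165 165 164 164 164 162 232 234 234
166 166 166 165 166 166 166 166 165 165 165 165 163 164 165 164 164 165 166 166 165 166 164 165 236 234 234
165 165 166 166 166 165 165 164 165 165 166 165 165 164 163 163 162 165 164 164 166 164 164 164 236 235 235
164 165 166 165 166 166 166 164 165 165 165 165 164 164 163 161 163 165 165 165 165 165 165 191 235 235 235
164 164 164 165 165 165 165 165 165 165 165 165 164 164 164 162 163 164 166 165 165 165 164 197 236 236 236
164 164 164 165 165 165 165 166 166 165 164 164 165 165 163 163 164 164 165 165 165 165 163 207 236 236 236
164 165 165 165 165 164 166 166 167 166 164 165 165 164 164 163 164 164 165 166 166 165 163 235 235 235 236
164 163 167 166 153 
[... 791 characters left out ...]
 164 166 165 164 166 168 167 167 165 198 236 236 236
164 164 164 138 161 177 192 193 109  96 152 122 164 166 167 134 107 105  62  61 108 128 165 197 236 236 236
163 163 163 139 159 175 191 170   5   6  47  49  49 139 124  47  47  41  11   8 122 137 161 237 236 236 236
162 164 164 165 162 152 176 108   7  12  18  18  18  83  76  16  19  18   8  10 119 157 163 235 236 236 236
162 162 163 154 105 141 179  89  13  10  20  19  15 104 107  17  20  18  12  11  88 166 164 241 239 239 239
 17  17  18  17  17  18  17   9  12  15  17  21  15 125 147  17  18  15  10  10  15  18  15  18  19  15  16
 22  23  23  24  24  22  21  12  10   7  19  17  14 137 143  15  19  17  12  11  16  23  22  23  23  22  21
```

The tee sits in place (bar at columns 247–265) and the tips rode over its stem: the tips are about 5 mm behind the reported TCP. I'll open, then go down until the bench is felt.

{"op": "move_arm", "data": {
  "series": [
    {"grip": 0.6, "xyz": [0, 0, -4], "angular": [0, 0, 0]},
    {"grip": 0.6, "xyz": [0, 0, -4], "angular": [0, 0, 0]},
    {"grip": 0.6, "xyz": [0, 0, -4], "angular": [0, 0, 0]},
    {"grip": 0.6, "xyz": [0, 0, -4], "angular": [0, 0, 0]},
    {"grip": 0.6, "xyz": [0, 0, -4], "angular": [0, 0, 0]},
    {"grip": 0.6, "xyz": [0, 0, -4], "angular": [0, 0, 0]},
    {"grip": 0.6, "xyz": [0, 0, -4], "angular": [0, 0, 0]}
  ]
}}

```text
time_s: 30.0
tcp_pos: [0.5682, 0.1645, 0.0112]
ee_rot: [[-0.994, -0.112, -0.004], [-0.112, 0.994, 0.0], [0.004, 0.001, -1.0]]
wrist_force: [-0.1, -0.1, -0.9]
gripper_width: 0.549
gripper_force: 0.0
```

```bash
python3 - <<'E'
from tee import *
s=r.sense();print(s['gripper_width'],s['tcp_pos'])
a=save('wrist','w14'); save('scene','sc14')
im,K,R,t=a
g=im[210:262:3,220:328:4].mean(2).astype(int)
for row in g: print(' '.join(f'{v:3d}' for v in row))
print(proj(K,R,t,[(.5685,.1645,.0075)]))
E
```

```text
0.5487206283262077 [0.56823433 0.16453589 0.0111604 ]
165 164 164 164 165 165 164 165 165 165 166 165 165 164 164 162 163 165 165 164 196 234 236 235 236 236 236
163 164 164 162 164 164 164 166 166 165 165 165 164 165 163 162 162 165 166 165 195 235 235 236 236 236 236
163 163 164 164 163 165 164 166 166 166 165 165 165 165 164 163 164 164 165 165 236 236 236 235 237 236 236
162 162 164 164 164 165 165 164 165 163 162 166 164 166 165 162 164 165 166 165 234 236 235 236 236 236 235
162 164 164 165 165 165 166 136 154 183 168 112 156 165 164 162 164 165 166 164 238 236 235 234 236 236 236
163 163 166 165 164 165 124 116 167 189 162 118 112 164 163 162 163 165 165 165 234 235 235 236 236 236 235
163 164 164 163 164 166 142 163 169 185 174 156 118 165 163 163 163 165 165 165 161 237 234 236 236 236 236
164 164 162 163 165 165 139 174 191 206 177 157 115 166 164 162 163 164 166 165 161 236 235 236 236 236 236
164 163 162 164 165 166 134 170 189 205 177 157 117 163 164 164 163 164 166 165 164 226 236 236 236 237 236
165 164 163 163 164 164 138 168 187 205 179 160 118 164 165 164 163 162 16
[... 227 characters left out ...]
98 237 236 236 235 236
 99 166 165 164 163 163 158 159 179 198 182 166 132 162 166 142 108 113 119 125 147 198 236 236 237 238 238
 15  64  60 151 164 163 163 155 179 195 183 161 115 130 133 128 143 145 147 150 144 236 237 237 237 142  92
  9  16  18 135 143 161 164 148 152 165 183 152 130 135 140 145 163 164 164 167 159 234 236 236 236 116  22
 17  22  16 119 134 145 159 106 152 189 187 146 125 168 173 171 175 174 175 174 161 238 236 235 237  97  20
 20  20  16 118 134 138 161 138 121 140 152 188 133 205 203 191 181 180 179 178 139 237 235 235 237  84  19
 19  17  14 110 136 136 165 134 201 203 201 200 135 196 192 190 182 174 179 176 172 236 234 235 237  68  18
[[275.26281417 258.35663394]]
```

{"op": "move_arm", "data": {
  "series": [
    {"grip": 0.6, "xyz": [0, 0, 3], "angular": [0, 0, 0]},
    {"grip": 0.6, "xyz": [0, 0, 6], "angular": [0, 0, 0]},
    {"grip": 0.6, "xyz": [0, 0, 9], "angular": [0, 0, 0]},
    {"grip": 0.6, "xyz": [0, 0, 11], "angular": [0, 0, 0]},
    {"grip": 0.6, "xyz": [0, 0, 11], "angular": [0, 0, 0]}
  ]
}}

```text
time_s: 30.6
tcp_pos: [0.568, 0.1644, -0.0002]
ee_rot: [[-0.994, -0.112, -0.005], [-0.112, 0.994, -0.0], [0.005, 0.0, -1.0]]
wrist_force: [0.8, -0.5, -0.3]
gripper_width: 0.606
gripper_force: 0.0
```

{"op": "move_arm", "data": {
  "series": [
    {"grip": 0.6, "xyz": [0, 0, 2], "angular": [0, 0, 0]},
    {"grip": 0.6, "xyz": [0, 0, 4], "angular": [0, 0, 0]},
    {"grip": 0.6, "xyz": [0, 0, 4], "angular": [0, 0, 0]}
  ]
}}

```text
time_s: 30.9
tcp_pos: [0.5681, 0.1645, -0.004]
ee_rot: [[-0.994, -0.112, -0.004], [-0.112, 0.994, 0.0], [0.004, 0.001, -1.0]]
wrist_force: [0.5, 0.1, -0.8]
gripper_width: 0.598
gripper_force: 0.0
```

Still no bench contact; close here.

{"op": "move_arm", "data": {
  "series": [
    {"grip": 0, "xyz": [0, 0, 0], "angular": [0, 0, 0]},
    {"grip": 0, "xyz": [0, 0, 0], "angular": [0, 0, 0]},
    {"grip": 0, "xyz": [0, 0, 0], "angular": [0, 0, 0]},
    {"grip": 0, "xyz": [0, 0, 0], "angular": [0, 0, 0]},
    {"grip": 0, "xyz": [0, 0, 0], "angular": [0, 0, 0]},
    {"grip": 0, "xyz": [0, 0, 0], "angular": [0, 0, 0]}
  ]
}}

```text
time_s: 31.5
tcp_pos: [0.5683, 0.1646, -0.0036]
ee_rot: [[-0.994, -0.112, -0.004], [-0.112, 0.994, 0.0], [0.004, 0.001, -1.0]]
wrist_force: [-0.0, 0.3, 0.3]
gripper_width: 0.347
gripper_force: 30.0
```

{"op": "move_arm", "data": {
  "series": [
    {"grip": 0, "xyz": [0, 0, -20], "angular": [0, 0, 0]},
    {"grip": 0, "xyz": [0, 0, -60], "angular": [0, 0, 0]},
    {"grip": 0, "xyz": [0, 0, -105], "angular": [0, 0, 0]},
    {"grip": 0, "xyz": [0, 0, -150], "angular": [0, 0, 0]},
    {"grip": 0, "xyz": [0, 0, -195], "angular": [0, 0, 0]},
    {"grip": 0, "xyz": [0, 0, -235], "angular": [0, 0, 0]},
    {"grip": 0, "xyz": [0, 0, -255], "angular": [0, 0, 0]},
    {"grip": 0, "xyz": [0, 0, -255], "angular": [0, 0, 0]}
  ]
}}

```text
time_s: 32.3
tcp_pos: [0.5708, 0.1651, 0.2554]
ee_rot: [[-0.994, -0.112, 0.003], [-0.112, 0.994, 0.004], [-0.004, 0.003, -1.0]]
wrist_force: [0.1, -0.1, -0.5]
gripper_width: 0.35
gripper_force: 30.0
```

```bash
python3 - <<'E'
from wp import *
s=r.sense();print(s['gripper_width'],s['gripper_force'],s['tcp_pos'])
go(*P(BX,.25,BY))
E
```

```text
0.34961029443702846 29.99144874222111 [0.57080016 0.16510231 0.25540736]
xyz [167.8, -526.8, 3.0] ang [0.001, 0.005, -0.957] rows 12
```

{"op": "move_arm", "data": {
  "series": [
    {"grip": 0, "xyz": [8, -25, 0], "angular": [0, 0, -0.045]},
    {"grip": 0, "xyz": [21, -66, 0], "angular": [0, 0, -0.12]},
    {"grip": 0, "xyz": [35, -110, 0], "angular": [0, 0, -0.2]},
    {"grip": 0, "xyz": [49, -154, 0], "angular": [0, 0, -0.28]},
    {"grip": 0, "xyz": [63, -198, 0], "angular": [0, 0, -0.36]},
    {"grip": 0, "xyz": [77, -242, 0], "angular": [0, 0, -0.44]},
    {"grip": 0, "xyz": [91, -286, 0], "angular": [0, 0, -0.52]},
    {"grip": 0, "xyz": [105, -330, 0], "angular": [0, 0, -0.6]},
    {"grip": 0, "xyz": [119, -374, 0], "angular": [0, 0, -0.68]},
    {"grip": 0, "xyz": [133, -418, 0], "angular": [0, 0, -0.76]}
  ]
}}

```text
time_s: 33.3
tcp_pos: [0.4826, -0.2671, 0.2499]
ee_rot: [[-0.64, -0.768, -0.006], [-0.768, 0.64, 0.001], [0.003, 0.006, -1.0]]
wrist_force: [0.8, -1.3, -0.5]
gripper_width: 0.345
gripper_force: 30.0
```

```bash
python3 - <<'E'
from wp import *
s=r.sense();print(s['gripper_width'])
go(*P(BX,.20,BY)); go(*P(BX,.055,BY))
E
```

```text
0.34549041784022155
xyz [96.7, -55.9, 49.8] ang [0.006, -0.002, -0.194] rows 3
xyz [96.3, -56.8, 194.8] ang [0.006, -0.002, -0.194] rows 5
```

{"op": "move_arm", "data": {
  "series": [
    {"grip": 0, "xyz": [40, -23, 0], "angular": [0, 0, -0.1]},
    {"grip": 0, "xyz": [80, -46, 10], "angular": [0, 0, -0.19]},
    {"grip": 0, "xyz": [96, -56, 40], "angular": [0, 0, -0.194]},
    {"grip": 0, "xyz": [96, -56, 80], "angular": [0, 0, -0.194]},
    {"grip": 0, "xyz": [96, -56, 120], "angular": [0, 0, -0.194]},
    {"grip": 0, "xyz": [96, -56, 160], "angular": [0, 0, -0.194]},
    {"grip": 0, "xyz": [96, -56, 185], "angular": [0, 0, -0.194]},
    {"grip": 0, "xyz": [96, -56, 195], "angular": [0, 0, -0.194]},
    {"grip": 0, "xyz": [96, -56, 195], "angular": [0, 0, -0.194]}
  ]
}}

```text
time_s: 34.2
tcp_pos: [0.463, -0.3746, 0.0543]
ee_rot: [[-0.483, -0.875, -0.008], [-0.875, 0.483, 0.002], [0.002, 0.008, -1.0]]
wrist_force: [0.1, 0.4, -0.4]
gripper_width: 0.345
gripper_force: 30.0
```

{"op": "move_arm", "data": {
  "series": [
    {"grip": 0.5, "xyz": [0, 0, 0], "angular": [0, 0, 0]},
    {"grip": 0.5, "xyz": [0, 0, 0], "angular": [0, 0, 0]},
    {"grip": 0.5, "xyz": [0, 0, 0], "angular": [0, 0, 0]},
    {"grip": 0.5, "xyz": [0, 0, -15], "angular": [0, 0, 0]},
    {"grip": 0.5, "xyz": [0, 0, -60], "angular": [0, 0, 0]},
    {"grip": 0.5, "xyz": [0, 0, -105], "angular": [0, 0, 0]},
    {"grip": 0.5, "xyz": [0, 0, -150], "angular": [0, 0, 0]},
    {"grip": 0.5, "xyz": [0, 0, -195], "angular": [0, 0, 0]}
  ]
}}

```text
time_s: 35.0
tcp_pos: [0.4649, -0.3752, 0.2548]
ee_rot: [[-0.483, -0.875, -0.002], [-0.875, 0.483, -0.001], [0.001, 0.001, -1.0]]
wrist_force: [0.6, 0.4, -0.7]
gripper_width: 0.501
gripper_force: 0.0
```

```bash
python3 - <<'E'
from chk import *
from wp import *
s=r.sense();print(s['tcp_pos'],s['time_s'])
save('side','s15');print(inbox('s15'))
save('scene','sc15');im,K,R,t=load('sc15')
for T in(TA,TB,TC):
    u=np.round(proj(K,R,t,[(*T[0],.0075)])[0]).astype(int);p=im[u[1]-8:u[1]+9,u[0]-12:u[0]+13].astype(int);print(u,((p[...,0]-p[...,2]<8)&(p.min(2)>120)).sum())
go(*P(TB[0],.25,TB[1]))
go(*P(TB[0],-.005,TB[1]),frm=P(TB[0],.25,TB[1]))
E
```

```text
[ 0.4649142  -0.37517623  0.25477259] 35.0
(np.uint64(1324), np.uint64(257), [(np.int32(147), [327.0, 292.0]), (np.int32(94), [351.0, 295.0]), (np.int32(14), [325.0, 299.0])])
[219 301] 0
[191 321] 26
[175 348] 46
xyz [-590.5, 187.5, 6.7] ang [-0.014, -0.001, 0.25] rows 13
xyz [0.0, 0.0, 255.0] ang [0.0, 0.0, 0.0] rows 6
```

{"op": "move_arm", "data": {
  "series": [
    {"grip": 0.6, "xyz": [-30, 9, 0], "angular": [0, 0, 0.0]},
    {"grip": 0.6, "xyz": [-75, 23, 0], "angular": [0, 0, 0.02]},
    {"grip": 0.6, "xyz": [-121, 38, 0], "angular": [0, 0, 0.05]},
    {"grip": 0.6, "xyz": [-168, 53, 0], "angular": [0, 0, 0.07]},
    {"grip": 0.6, "xyz": [-215, 68, 0], "angular": [0, 0, 0.1]},
    {"grip": 0.6, "xyz": [-262, 83, 0], "angular": [0, 0, 0.12]},
    {"grip": 0.6, "xyz": [-309, 98, 0], "angular": [0, 0, 0.15]},
    {"grip": 0.6, "xyz": [-356, 113, 0], "angular": [0, 0, 0.17]},
    {"grip": 0.6, "xyz": [-403, 128, 0], "angular": [0, 0, 0.2]},
    {"grip": 0.6, "xyz": [-450, 143, 0], "angular": [0, 0, 0.22]}
  ]
}}

```text
time_s: 36.1
tcp_pos: [0.5575, 0.0899, 0.2524]
ee_rot: [[-0.663, -0.748, -0.002], [-0.748, 0.663, 0.001], [0.0, 0.002, -1.0]]
wrist_force: [1.3, -0.1, 0.3]
gripper_width: 0.601
gripper_force: 0.0
```

{"op": "move_arm", "data": {
  "series": [
    {"grip": 0.6, "xyz": [-47, 15, 10], "angular": [0, 0, 0.02]},
    {"grip": 0.6, "xyz": [-94, 30, 25], "angular": [0, 0, 0.03]},
    {"grip": 0.6, "xyz": [-130, 41, 40], "angular": [0, 0, 0.03]},
    {"grip": 0.6, "xyz": [-140.5, 44.5, 55], "angular": [0, 0, 0.03]},
    {"grip": 0.6, "xyz": [-140.5, 44.5, 55], "angular": [0, 0, 0.03]},
    {"grip": 0.6, "xyz": [-140.5, 44.5, 55], "angular": [0, 0, 0.03]}
  ]
}}

```text
time_s: 36.7
tcp_pos: [0.6168, 0.2217, 0.1965]
ee_rot: [[-0.685, -0.729, -0.004], [-0.729, 0.685, -0.0], [0.003, 0.003, -1.0]]
wrist_force: [-0.8, -0.1, 1.4]
gripper_width: 0.602
gripper_force: 0.0
```

```bash
python3 - <<'E'
from tee import *
from wp import *
a=save('wrist','w16');s=r.sense();print(s['tcp_pos']);print(proj(*a[1:],[(*TB[0],.0075),(*TC[0],.0075)]).round(0))
for T in(TB,TC):
    b,A=tee('w16',T[0],win=.035);print(round(b[0],2),np.round(b[1],4),round(A))
go(*P(TB[0],.06,TB[1]))
E
```

```text
[0.61705401 0.22137681 0.19744253]
[[298. 180.]
 [338. 214.]]
0.66 [0.5886 0.2289 5.61  ] 586
0.63 [0.5816 0.2917 5.31  ] 626
xyz [12.8, 26.0, 137.5] ang [0.002, -0.001, -0.001] rows 3
```

{"op": "move_arm", "data": {
  "series": [
    {"grip": 0.6, "xyz": [8, 16, 40], "angular": [0, 0, 0]},
    {"grip": 0.6, "xyz": [12.8, 26, 85], "angular": [0, 0, 0]},
    {"grip": 0.6, "xyz": [12.8, 26, 130], "angular": [0, 0, 0]},
    {"grip": 0.6, "xyz": [12.8, 26, 137], "angular": [0, 0, 0]},
    {"grip": 0.6, "xyz": [12.8, 26, 137], "angular": [0, 0, 0]}
  ]
}}

```text
time_s: 37.25
tcp_pos: [0.5892, 0.2299, 0.06]
ee_rot: [[-0.685, -0.728, -0.004], [-0.728, 0.685, -0.001], [0.003, 0.002, -1.0]]
wrist_force: [0.7, 0.2, 0.7]
gripper_width: 0.598
gripper_force: 0.0
```

```bash
python3 - <<'E'
from wp import *
go(*P((.5885,.2292),-.005,TB[1]))
E
```

```text
xyz [0.8, -0.2, 65.0] ang [0.002, -0.003, -0.001] rows 2
```

{"op": "move_arm", "data": {
  "series": [
    {"grip": 0.6, "xyz": [0.8, 0, 30], "angular": [0, 0, 0]},
    {"grip": 0.6, "xyz": [0.8, 0, 52], "angular": [0, 0, 0]},
    {"grip": 0.6, "xyz": [0.8, 0, 65], "angular": [0, 0, 0]},
    {"grip": 0, "xyz": [0.8, 0, 65], "angular": [0, 0, 0]},
    {"grip": 0, "xyz": [0.8, 0, 65], "angular": [0, 0, 0]},
    {"grip": 0, "xyz": [0.8, 0, 65], "angular": [0, 0, 0]},
    {"grip": 0, "xyz": [0.8, 0, 65], "angular": [0, 0, 0]},
    {"grip": 0, "xyz": [0.8, 0, 65], "angular": [0, 0, 0]},
    {"grip": 0, "xyz": [0.8, 0, 65], "angular": [0, 0, 0]}
  ]
}}

```text
time_s: 38.15
tcp_pos: [0.589, 0.2311, -0.0041]
ee_rot: [[-0.684, -0.729, -0.001], [-0.729, 0.684, 0.002], [-0.0, 0.002, -1.0]]
wrist_force: [0.4, 1.0, 6.4]
gripper_width: 0.346
gripper_force: 30.0
```

{"op": "move_arm", "data": {
  "series": [
    {"grip": 0, "xyz": [0, 0, -20], "angular": [0, 0, 0]},
    {"grip": 0, "xyz": [0, 0, -60], "angular": [0, 0, 0]},
    {"grip": 0, "xyz": [0, 0, -105], "angular": [0, 0, 0]},
    {"grip": 0, "xyz": [0, 0, -150], "angular": [0, 0, 0]},
    {"grip": 0, "xyz": [0, 0, -195], "angular": [0, 0, 0]},
    {"grip": 0, "xyz": [0, 0, -240], "angular": [0, 0, 0]},
    {"grip": 0, "xyz": [0, 0, -258], "angular": [0, 0, 0]},
    {"grip": 0, "xyz": [0, 0, -258], "angular": [0, 0, 0]}
  ]
}}

```text
time_s: 38.95
tcp_pos: [0.5903, 0.2311, 0.2564]
ee_rot: [[-0.685, -0.729, 0.003], [-0.729, 0.685, 0.004], [-0.005, 0.001, -1.0]]
wrist_force: [0.2, 0.8, -0.6]
gripper_width: 0.348
gripper_force: 30.0
```

```bash
python3 - <<'E'
from wp import *
s=r.sense();print(s['gripper_width'],s['gripper_force']); go(*P(BX,.25,BY))
E
```

```text
0.3478587772667657 29.9752465687925
xyz [530.2, -323.9, 3.4] ang [0.0, 0.005, -0.253] rows 13
```

{"op": "move_arm", "data": {
  "series": [
    {"grip": 0, "xyz": [25, -15, 0], "angular": [0, 0, 0]},
    {"grip": 0, "xyz": [65, -40, 0], "angular": [0, 0, 0]},
    {"grip": 0, "xyz": [106, -65, 0], "angular": [0, 0, 0]},
    {"grip": 0, "xyz": [147, -90, 0], "angular": [0, 0, 0]},
    {"grip": 0, "xyz": [188, -115, 0], "angular": [0, 0, 0]},
    {"grip": 0, "xyz": [229, -140, 0], "angular": [0, 0, 0]},
    {"grip": 0, "xyz": [270, -165, 0], "angular": [0, 0, 0]},
    {"grip": 0, "xyz": [311, -190, 0], "angular": [0, 0, 0]},
    {"grip": 0, "xyz": [352, -215, 0], "angular": [0, 0, 0]},
    {"grip": 0, "xyz": [393, -240, 0], "angular": [0, 0, 0]}
  ]
}}

```text
time_s: 39.95
tcp_pos: [0.493, -0.2217, 0.2506]
ee_rot: [[-0.685, -0.729, -0.007], [-0.729, 0.685, 0.001], [0.004, 0.006, -1.0]]
wrist_force: [1.0, 0.2, -1.0]
gripper_width: 0.35
gripper_force: 30.0
```

{"op": "move_arm", "data": {
  "series": [
    {"grip": 0, "xyz": [40, -24, 0], "angular": [0, 0, -0.08]},
    {"grip": 0, "xyz": [81, -49, 0], "angular": [0, 0, -0.16]},
    {"grip": 0, "xyz": [120, -74, 0], "angular": [0, 0, -0.253]},
    {"grip": 0, "xyz": [137, -84, 15], "angular": [0, 0, -0.253]},
    {"grip": 0, "xyz": [137, -84, 60], "angular": [0, 0, -0.253]},
    {"grip": 0, "xyz": [137, -84, 105], "angular": [0, 0, -0.253]},
    {"grip": 0, "xyz": [137, -84, 150], "angular": [0, 0, -0.253]},
    {"grip": 0, "xyz": [137, -84, 185], "angular": [0, 0, -0.253]},
    {"grip": 0, "xyz": [137, -84, 197], "angular": [0, 0, -0.253]},
    {"grip": 0, "xyz": [137, -84, 197], "angular": [0, 0, -0.253]}
  ]
}}

```text
time_s: 40.95
tcp_pos: [0.4595, -0.3768, 0.0529]
ee_rot: [[-0.481, -0.877, -0.01], [-0.877, 0.481, 0.003], [0.002, 0.01, -1.0]]
wrist_force: [0.3, 0.1, 0.3]
gripper_width: 0.342
gripper_force: 30.0
```

```bash
python3 - <<'E'
from wp import *
s=r.sense();print(s['gripper_width'],s['tcp_pos'],s['wrist_force']); go(*P(BX,.055,BY))
E
```

```text
0.3416269607377341 [ 0.45945805 -0.37679382  0.0528576 ] [0.33673889 0.08915607 0.27342878]
xyz [-1.5, -3.5, -2.2] ang [0.01, -0.002, 0.0] rows 1
```

{"op": "move_arm", "data": {
  "series": [
    {"grip": 0.5, "xyz": [0, -2, 0], "angular": [0, 0, 0]},
    {"grip": 0.5, "xyz": [0, -2, 0], "angular": [0, 0, 0]},
    {"grip": 0.5, "xyz": [0, -2, 0], "angular": [0, 0, 0]},
    {"grip": 0.5, "xyz": [0, -2, -15], "angular": [0, 0, 0]},
    {"grip": 0.5, "xyz": [0, -2, -60], "angular": [0, 0, 0]},
    {"grip": 0.5, "xyz": [0, -2, -105], "angular": [0, 0, 0]},
    {"grip": 0.5, "xyz": [0, -2, -150], "angular": [0, 0, 0]},
    {"grip": 0.5, "xyz": [0, -2, -197], "angular": [0, 0, 0]},
    {"grip": 0.5, "xyz": [0, -2, -197], "angular": [0, 0, 0]}
  ]
}}

```text
time_s: 41.85
tcp_pos: [0.4669, -0.3811, 0.2626]
ee_rot: [[-0.48, -0.877, 0.012], [-0.877, 0.48, -0.01], [0.003, -0.015, -1.0]]
wrist_force: [-1.1, -0.3, -0.0]
gripper_width: 0.498
gripper_force: 0.0
```

```bash
python3 - <<'E'
from chk import *
from wp import *
save('side','s17');print(inbox('s17'))
q=P(TC[0],.20,TC[1])[0]-.04*yR(TC[1])[:,0]
go(q,yR(TC[1]))
E
```

```text
(np.uint64(1324), np.uint64(319), [(np.int32(304), [337.0, 294.0]), (np.int32(14), [325.0, 299.0])])
xyz [-680.7, 202.5, 55.8] ang [-0.008, 0.0, 0.462] rows 15
```

{"op": "move_arm", "data": {
  "series": [
    {"grip": 0.6, "xyz": [-25, 7, 0], "angular": [0, 0, 0]},
    {"grip": 0.6, "xyz": [-68, 20, 0], "angular": [0, 0, 0]},
    {"grip": 0.6, "xyz": [-114, 34, 0], "angular": [0, 0, 0]},
    {"grip": 0.6, "xyz": [-160, 48, 0], "angular": [0, 0, 0]},
    {"grip": 0.6, "xyz": [-207, 62, 0], "angular": [0, 0, 0]},
    {"grip": 0.6, "xyz": [-254, 76, 0], "angular": [0, 0, 0]},
    {"grip": 0.6, "xyz": [-301, 90, 0], "angular": [0, 0, 0]},
    {"grip": 0.6, "xyz": [-348, 104, 0], "angular": [0, 0, 0]},
    {"grip": 0.6, "xyz": [-395, 118, 0], "angular": [0, 0, 0]},
    {"grip": 0.6, "xyz": [-442, 132, 0], "angular": [0, 0, 0]}
  ]
}}

```text
time_s: 42.9
tcp_pos: [0.56, 0.0743, 0.2521]
ee_rot: [[-0.481, -0.877, -0.004], [-0.877, 0.481, 0.0], [0.002, 0.004, -1.0]]
wrist_force: [1.1, -0.2, 0.5]
gripper_width: 0.601
gripper_force: 0.0
```

{"op": "move_arm", "data": {
  "series": [
    {"grip": 0.6, "xyz": [-45, 14, 10], "angular": [0, 0, 0.09]},
    {"grip": 0.6, "xyz": [-90, 27, 20], "angular": [0, 0, 0.18]},
    {"grip": 0.6, "xyz": [-135, 40, 32], "angular": [0, 0, 0.27]},
    {"grip": 0.6, "xyz": [-180, 53, 44], "angular": [0, 0, 0.36]},
    {"grip": 0.6, "xyz": [-220, 65, 56], "angular": [0, 0, 0.462]},
    {"grip": 0.6, "xyz": [-238, 70, 56], "angular": [0, 0, 0.462]},
    {"grip": 0.6, "xyz": [-238, 70, 56], "angular": [0, 0, 0.462]},
    {"grip": 0.6, "xyz": [-238, 70, 56], "angular": [0, 0, 0.462]}
  ]
}}

```text
time_s: 43.7
tcp_pos: [0.6128, 0.3146, 0.1954]
ee_rot: [[-0.821, -0.571, -0.005], [-0.571, 0.821, -0.001], [0.005, 0.002, -1.0]]
wrist_force: [0.1, 0.3, 1.1]
gripper_width: 0.597
gripper_force: 0.0
```

```bash
python3 - <<'E'
from tee import *
from wp import *
a=save('wrist','w18');s=r.sense();print(s['tcp_pos']);print(proj(*a[1:],[(*TC[0],.0075)]).round(0))
b,A=tee('w18',TC[0],win=.035);print(round(b[0],2),np.round(b[1],4),round(A))
yaw=b[1][2]-np.pi*1.5;print(np.degrees(yaw))
go(*P(b[1],.06,TC[1]));go(*P(b[1],-.005,TC[1]))
E
```

```text
[0.61298795 0.31393847 0.1960536 ]
[[273. 157.]]
0.63 [0.5822 0.2916 5.31  ] 531
34.240589214467114
xyz [37.6, -1.1, 136.2] ang [0.003, -0.004, -0.0] rows 3
xyz [37.3, -1.3, 201.2] ang [0.003, -0.004, -0.0] rows 5
```

Tee C unmoved. Descend and grip.

{"op": "move_arm", "data": {
  "series": [
    {"grip": 0.6, "xyz": [20, 0, 40], "angular": [0, 0, 0]},
    {"grip": 0.6, "xyz": [37, -1, 85], "angular": [0, 0, 0]},
    {"grip": 0.6, "xyz": [37, -1, 130], "angular": [0, 0, 0]},
    {"grip": 0.6, "xyz": [37.3, -1.2, 165], "angular": [0, 0, 0]},
    {"grip": 0.6, "xyz": [37.3, -1.2, 190], "angular": [0, 0, 0]},
    {"grip": 0.6, "xyz": [37.3, -1.2, 200], "angular": [0, 0, 0]},
    {"grip": 0.6, "xyz": [37.3, -1.2, 200], "angular": [0, 0, 0]}
  ]
}}

```text
time_s: 44.45
tcp_pos: [0.5823, 0.2911, -0.0043]
ee_rot: [[-0.822, -0.57, -0.005], [-0.57, 0.822, -0.001], [0.005, 0.002, -1.0]]
wrist_force: [0.2, 0.1, -0.0]
gripper_width: 0.603
gripper_force: 0.0
```

{"op": "move_arm", "data": {
  "series": [
    {"grip": 0, "xyz": [0, 0, 0], "angular": [0, 0, 0]},
    {"grip": 0, "xyz": [0, 0, 0], "angular": [0, 0, 0]},
    {"grip": 0, "xyz": [0, 0, 0], "angular": [0, 0, 0]},
    {"grip": 0, "xyz": [0, 0, 0], "angular": [0, 0, 0]},
    {"grip": 0, "xyz": [0, 0, 0], "angular": [0, 0, 0]},
    {"grip": 0, "xyz": [0, 0, 0], "angular": [0, 0, 0]}
  ]
}}

```text
time_s: 45.05
tcp_pos: [0.5831, 0.2931, -0.0024]
ee_rot: [[-0.821, -0.571, -0.002], [-0.571, 0.821, 0.001], [0.001, 0.002, -1.0]]
wrist_force: [-1.1, -0.2, 5.2]
gripper_width: 0.348
gripper_force: 30.0
```

{"op": "move_arm", "data": {
  "series": [
    {"grip": 0, "xyz": [0, 0, -20], "angular": [0, 0, 0]},
    {"grip": 0, "xyz": [0, 0, -60], "angular": [0, 0, 0]},
    {"grip": 0, "xyz": [0, 0, -105], "angular": [0, 0, 0]},
    {"grip": 0, "xyz": [0, 0, -150], "angular": [0, 0, 0]},
    {"grip": 0, "xyz": [0, 0, -195], "angular": [0, 0, 0]},
    {"grip": 0, "xyz": [0, 0, -240], "angular": [0, 0, 0]},
    {"grip": 0, "xyz": [0, 0, -256], "angular": [0, 0, 0]},
    {"grip": 0, "xyz": [0, 0, -256], "angular": [0, 0, 0]}
  ]
}}

```text
time_s: 45.85
tcp_pos: [0.5848, 0.2932, 0.2559]
ee_rot: [[-0.821, -0.571, 0.002], [-0.571, 0.821, 0.004], [-0.004, 0.003, -1.0]]
wrist_force: [-0.0, 0.3, -0.1]
gripper_width: 0.349
gripper_force: 30.0
```

```bash
python3 - <<'E'
from wp import *
s=r.sense();print(s['gripper_width'],s['gripper_force']); go(*P(BX,.25,BY))
E
```

```text
0.348571745933291 30.001188354799524
xyz [482.4, -481.1, 2.7] ang [0.002, 0.005, -0.462] rows 14
```

{"op": "move_arm", "data": {
  "series": [
    {"grip": 0, "xyz": [18, -18, 0], "angular": [0, 0, 0]},
    {"grip": 0, "xyz": [48, -48, 0], "angular": [0, 0, 0]},
    {"grip": 0, "xyz": [81, -81, 0], "angular": [0, 0, 0]},
    {"grip": 0, "xyz": [115, -115, 0], "angular": [0, 0, 0]},
    {"grip": 0, "xyz": [149, -149, 0], "angular": [0, 0, 0]},
    {"grip": 0, "xyz": [183, -183, 0], "angular": [0, 0, 0]},
    {"grip": 0, "xyz": [217, -217, 0], "angular": [0, 0, 0]},
    {"grip": 0, "xyz": [251, -251, 0], "angular": [0, 0, 0]},
    {"grip": 0, "xyz": [285, -285, 0], "angular": [0, 0, 0]},
    {"grip": 0, "xyz": [319, -319, 0], "angular": [0, 0, 0]}
  ]
}}

```text
time_s: 46.85
tcp_pos: [0.5019, -0.1531, 0.2503]
ee_rot: [[-0.821, -0.571, -0.008], [-0.571, 0.821, 0.001], [0.006, 0.005, -1.0]]
wrist_force: [0.9, 0.1, 0.4]
gripper_width: 0.341
gripper_force: 30.0
```

{"op": "move_arm", "data": {
  "series": [
    {"grip": 0, "xyz": [33, -33, 0], "angular": [0, 0, -0.1]},
    {"grip": 0, "xyz": [66, -66, 0], "angular": [0, 0, -0.2]},
    {"grip": 0, "xyz": [99, -98, 0], "angular": [0, 0, -0.3]},
    {"grip": 0, "xyz": [130, -130, 0], "angular": [0, 0, -0.4]},
    {"grip": 0, "xyz": [155, -154, 0], "angular": [0, 0, -0.462]},
    {"grip": 0, "xyz": [163, -162, 15], "angular": [0, 0, -0.462]},
    {"grip": 0, "xyz": [163, -162, 60], "angular": [0, 0, -0.462]},
    {"grip": 0, "xyz": [163, -162, 105], "angular": [0, 0, -0.462]},
    {"grip": 0, "xyz": [163, -162, 140], "angular": [0, 0, -0.462]},
    {"grip": 0, "xyz": [163, -162, 140], "angular": [0, 0, -0.462]}
  ]
}}

```text
time_s: 47.85
tcp_pos: [0.4568, -0.3741, 0.1049]
ee_rot: [[-0.482, -0.876, -0.018], [-0.876, 0.482, 0.009], [0.001, 0.02, -1.0]]
wrist_force: [0.2, -0.2, -0.8]
gripper_width: 0.345
gripper_force: 30.0
```

```bash
python3 - <<'E'
from wp import *
s=r.sense();print(s['gripper_width'],s['tcp_pos'],s['wrist_force']); go(*P(BX,.055,BY))
E
```

```text
0.3449761016599914 [ 0.45682752 -0.37412493  0.10493919] [ 0.22313646 -0.17088212 -0.78598727]
xyz [-0.5, -8.1, 49.8] ang [0.02, -0.001, -0.002] rows 2
```

{"op": "move_arm", "data": {
  "series": [
    {"grip": 0, "xyz": [0, -6, 25], "angular": [0.01, 0, 0]},
    {"grip": 0, "xyz": [0, -6, 49], "angular": [0.02, 0, 0]},
    {"grip": 0, "xyz": [0, -6, 49], "angular": [0.02, 0, 0]},
    {"grip": 0.5, "xyz": [0, -6, 49], "angular": [0.02, 0, 0]},
    {"grip": 0.5, "xyz": [0, -6, 49], "angular": [0.02, 0, 0]},
    {"grip": 0.5, "xyz": [0, -6, 49], "angular": [0.02, 0, 0]},
    {"grip": 0.5, "xyz": [0, -6, 30], "angular": [0.02, 0, 0]},
    {"grip": 0.5, "xyz": [0, -6, -15], "angular": [0.02, 0, 0]},
    {"grip": 0.5, "xyz": [0, -6, -60], "angular": [0.02, 0, 0]},
    {"grip": 0.5, "xyz": [0, -6, -105], "angular": [0.02, 0, 0]}
  ]
}}

```text
time_s: 48.85
tcp_pos: [0.4674, -0.3805, 0.2206]
ee_rot: [[-0.481, -0.877, 0.015], [-0.877, 0.481, -0.01], [0.002, -0.018, -1.0]]
wrist_force: [0.8, 0.2, 0.5]
gripper_width: 0.499
gripper_force: 0.0
```

{"op": "move_arm", "data": {
  "series": [
    {"grip": 0.5, "xyz": [-30, 0, -50], "angular": [0, 0, 0]},
    {"grip": 0.5, "xyz": [-30, 0, -90], "angular": [0, 0, 0]},
    {"grip": 0.5, "xyz": [-30, 0, -100], "angular": [0, 0, 0]},
    {"grip": 0.5, "xyz": [-30, 0, -100], "angular": [0, 0, 0]}
  ]
}}

```text
time_s: 49.25
tcp_pos: [0.4814, -0.3535, 0.3213]
ee_rot: [[-0.48, -0.877, 0.021], [-0.877, 0.48, -0.012], [0.001, -0.024, -1.0]]
wrist_force: [0.4, 0.1, -0.2]
gripper_width: 0.5
gripper_force: 0.0
```

```bash
python3 - <<'E'
from chk import *
from wp import *
save('side','s19');print(inbox('s19'));a=save('wrist','w19');save('scene','sc19');s=r.sense();print(s['tcp_pos'])
im,K,R,t=a
pt=[(-.05,-.128,.056),(.05,-.128,.056),(.05,-.018,.056),(-.05,-.018,.056),(0,.1,.12),(0,.03,.09)];print(proj(K,R,t,S2W(ST,pt)).round(0).tolist())
# rectify box interior at z=.02, print bright map
def rect(xs,ys,z):
    X,Y=np.meshgrid(xs,ys);u=proj(K,R,t,S2W(ST,np.c_[X.ravel(),Y.ravel(),np.full(X.size,z)])).astype(np.float32).reshape(X.shape+(2,));return cv2.remap(im,u[...,0],u[...,1],1)
p=rect(np.arange(-.048,.049,.003),np.arange(-.126,-.018,.004),.02).min(2)
for row in p: print(''.join(' .:-=+*#%@'[min(9,v//26)] for v in row))
E
```

```text
(np.uint64(1324), np.uint64(343), [(np.int32(34), [319.0, 289.0]), (np.int32(233), [338.0, 291.0]), (np.int32(50), [355.0, 295.0]), (np.int32(9), [323.0, 294.0]), (np.int32(14), [325.0, 299.0])])
[ 0.47966906 -0.35286661  0.31579478]
[[321.0, 113.0], [242.0, 113.0], [244.0, 198.0], [318.0, 198.0], [280.0, 300.0], [281.0, 240.0]]
======+===++++++++++++++++++++++=
----===========+*=-===----=====:-
:---=+++++++=+%%%*-=+=----=+++=:-
:---=+++++++=+#%%#=-+=-----+++=:-
:---=+++++=---#%%#=--------=++=:-
:---=++++=-----*%%+=-------=++=:-
:---=--=++****%%#%%+--==-==++++:-
:-----==+#@@@@@#***----===-==++:-
:------=+*@@@%*-=#*=-=**+=-==++:-
:------==+##*+++=+++%@%#*#*+=--:-
:-------===---+++++*%@@%**%%+--:-
:------------=**#*+#@@@#*#%%=--:-
:------------++++**#@@@#*%%+---:-
:-----------+#%%#***#%#=+#+-===:-
-*+--=-=--==*#@@%%@@%@@*#******--
**##+++**++###@@%%%%@@@#%##%@%#*-
==#%*+#=+***%#**+==#@@+*%+#%@##*-
#*%%##**#####%+--=+***+**=-+##*:-
-=***##%%%%#%#=---+*#*+**=-----:-
:=**++##%%#*%#*---+*#*=+=------::
-+%#*==*#*=#@%+----------------::
-+**+------=++=----------------::
:=*+=--------------------------::
:------------------------------::
:------------------------------::
:------------------------------::
::::::---------------::::::::::::
```

```bash
cat >> wp.py <<'E'
CV=((.4235,.1922),D(-94.06))
E
python3 - <<'E'
from wp import *
R=yR(CV[1]);go(np.array([*CV[0],.25])-.05*R[:,0],R)
s=r.sense();go(np.array([*CV[0],.25])-.05*R[:,0],yR(BY))
E
```

```text
xyz [-496.3, 333.2, 60.7] ang [-0.013, -0.004, -0.431] rows 13
xyz [-496.3, 333.2, 60.7] ang [-0.013, -0.001, -0.0] rows 13
```

{"op": "move_arm", "data": {
  "series": [
    {"grip": 0.4, "xyz": [-20, 13, 0], "angular": [0, 0, 0]},
    {"grip": 0.4, "xyz": [-55, 37, 0], "angular": [0, 0, 0]},
    {"grip": 0.4, "xyz": [-93, 63, 0], "angular": [0, 0, 0]},
    {"grip": 0.4, "xyz": [-131, 88, 0], "angular": [0, 0, 0]},
    {"grip": 0.4, "xyz": [-170, 114, 0], "angular": [0, 0, 0]},
    {"grip": 0.4, "xyz": [-209, 140, 0], "angular": [0, 0, 0]},
    {"grip": 0.4, "xyz": [-248, 166, 0], "angular": [0, 0, 0]},
    {"grip": 0.4, "xyz": [-287, 193, 0], "angular": [0, 0, 0]},
    {"grip": 0.4, "xyz": [-326, 219, 0], "angular": [0, 0, 0]},
    {"grip": 0.4, "xyz": [-365, 245, 0], "angular": [0, 0, 0]}
  ]
}}

```text
time_s: 50.4
tcp_pos: [0.4399, 0.0858, 0.3113]
ee_rot: [[-0.481, -0.877, 0.011], [-0.877, 0.481, -0.011], [0.004, -0.015, -1.0]]
wrist_force: [1.4, -0.4, 0.3]
gripper_width: 0.401
gripper_force: 0.0
```

{"op": "move_arm", "data": {
  "series": [
    {"grip": 0.4, "xyz": [-38, 26, 10], "angular": [0, 0, -0.1]},
    {"grip": 0.4, "xyz": [-76, 51, 25], "angular": [-0.01, 0, -0.2]},
    {"grip": 0.4, "xyz": [-110, 74, 40], "angular": [-0.01, 0, -0.3]},
    {"grip": 0.4, "xyz": [-131, 88, 61], "angular": [-0.01, 0, -0.431]},
    {"grip": 0.4, "xyz": [-131, 88, 61], "angular": [-0.01, 0, -0.431]},
    {"grip": 0.4, "xyz": [-131, 88, 61], "angular": [-0.01, 0, -0.431]}
  ]
}}

```text
time_s: 51.0
tcp_pos: [0.4272, 0.2406, 0.2486]
ee_rot: [[-0.071, -0.997, 0.001], [-0.997, 0.071, -0.01], [0.01, -0.002, -1.0]]
wrist_force: [-0.4, -0.0, 0.1]
gripper_width: 0.397
gripper_force: 0.0
```

```bash
python3 - <<'E'
from wp import *
a=save('wrist','w20');s=r.sense();print(s['tcp_pos'])
im,K,R,t=a
q=[CV[0][0],CV[0][1],-.0708]
print(proj(K,R,t,S2W(q,[(.054,-.053,.013),(-.054,-.053,.013),(-.054,.053,.013),(.054,.053,.013)])).round(0).tolist())
g=cv2.GaussianBlur(im,(3,3),0).astype(int); m=((g.max(2)<150)&(g.max(2)-g.min(2)<25)).astype(np.uint8)[:262]
c=cv2.connectedComponentsWithStats(m)
for x,ce in zip(c[2][1:],c[3][1:]):
    if x[4]>800: print(x.tolist(),ce.round(1))
def rect(q,xs,ys,z):
    X,Y=np.meshgrid(xs,ys);u=proj(K,R,t,S2W(q,np.c_[X.ravel(),Y.ravel(),np.full(X.size,z)])).astype(np.float32).reshape(X.shape+(2,));return cv2.remap(im,u[...,0],u[...,1],1)
p=rect(q,np.arange(-.07,.071,.004),np.arange(-.07,.071,.006),.013).mean(2).astype(int)
for row in p: print(' '.join(f'{v:3d}' for v in row))
E
```

```text
[0.42774729 0.24037087 0.24962295]
[[229.0, 99.0], [321.0, 99.0], [318.0, 188.0], [233.0, 188.0]]
[0, 0, 120, 65, 6873] [55.  30.3]
[351, 0, 209, 262, 43234] [457.9 141.5]
[173, 40, 60, 18, 924] [201.4  48.1]
[10, 67, 59, 52, 2097] [40.5 91.4]
[231, 92, 89, 96, 7783] [273.5 142. ]
[0, 144, 63, 81, 3509] [ 25.2 184.8]
[76, 221, 125, 41, 987] [121.2 248.2]
[0, 230, 51, 32, 1208] [ 21.1 248. ]
227 230 230 229 231 232 232 230 229 229 229 228 229 229 230 230 232 233 233 235 228 216 214 214 223 233 234 234 234 234 234 236 236 235 235 234
227 229 231 231 232 233 232 230 229 229 229 230 231 232 233 232 234 233 231 215 216 216 216 218 216 215 214 226 233 235 236 236 236 234 234 234
231 232 231 232 228 176 177 178 177 174 170 166 163 164 161 162 147 132 133 132 133 131 131 132 135 134 134 132 129 129 161 235 235 234 234 234
232 231 230 231 227 156 154 151 145 140 137 132 126 125 122 107 101 101 100 108 109 109 112 115 115 115 115 115 114 113 112 206 233 232 233 234
230 230 229 229 219 164 161 157 155 145 130 130 131 130 130 116  86  87  88 131 131 131 131 131 132 132 132 132 132 132 131 159 21
[... 2049 characters left out ...]
 131 132 131 131 131 131 132 132 132 132 132 132 132 132 133 133 134 133 134 134 134 135 135 135 135 135 170 216 215 215 216
215 215 216 218 177 129 130 130 131 131 131 131 132 131 132 132 133 133 132 133 133 133 134 134 134 134 134 135 135 136 135 171 216 216 216 218
215 215 216 216 219 218 218 219 220 220 220 219 219 219 220 220 220 220 220 220 219 216 215 216 214 217 214 217 218 216 217 217 216 217 218 216
215 216 215 216 215 215 217 216 217 216 216 216 217 218 219 218 216 216 216 216 216 215 214 212 212 212 214 215 216 215 214 216 215 217 217 216
215 215 214 214 215 216 216 215 216 214 216 218 218 219 217 216 216 215 216 216 216 216 215 215 214 213 213 214 215 215 215 216 215 215 215 216
```

```bash
python3 - <<'E'
from wp import *
def rect(n,q,xs,ys,z):
    im,K,R,t=load(n)
    X,Y=np.meshgrid(xs,ys);u=proj(K,R,t,S2W(q,np.c_[X.ravel(),Y.ravel(),np.full(X.size,z)])).astype(np.float32).reshape(X.shape+(2,));return cv2.remap(im,u[...,0],u[...,1],1).mean(2)
q=[CV[0][0],CV[0][1],-.0708]
e=np.arange(-.008,.0081,.001);w=np.r_[np.arange(-.045,-.02,.003),np.arange(.02,.045,.003)]
print('off',(e*1000).round().astype(int))
for n,xs,ys in(('+y',w,.053+e),('-y',w,-.053+e)): print('cover',n,rect('w20',q,xs,ys,.013).mean(1).astype(int))
for n,x0 in(('+x',.054),('-x',-.054)):
  print('cover',n,rect('w20',q,x0+e,np.arange(-.03,.05,.003),.013).mean(0).astype(int))
for b in (.050,-.050):
  for ys in(np.arange(-.12,-.095,.003),np.arange(-.045,-.025,.003)): print('box x',b,rect('w19',ST,b+e,ys,.056).mean(0).astype(int))
for b in(-.128,-.018): print('box y',b,rect('w19',ST,np.arange(-.04,.04,.003),b+e,.056).mean(1).astype(int))
E
```

```text
off [-8 -7 -6 -5 -4 -3 -2 -1  0  1  2  3  4  5  6  7  8]
cover +y [133 133 133 133 133 132 131 132 150 186 211 218 215 215 215 215 215]
cover -y [186 163 153 152 152 153 153 152 146 127 127 136 139 139 138 137 136]
cover +x [134 134 134 134 134 133 132 138 164 197 214 217 217 216 216 216 216]
cover -x [219 219 219 219 219 220 220 214 183 148 129 128 129 130 130 130 130]
box x 0.05 [ 58  58  83 116 129 123 112 111 122 136 148 160 171 170 164 158 160]
box x 0.05 [ 55  46  61  90 122 129 118 108 107 118 130 137 140 140 139 139 140]
box x -0.05 [236 236 232 217 191 167 149 137 114  80  53  43  48  61  76  84  86]
box x -0.05 [235 235 235 230 217 199 176 150 122  93  65  47  43  48  59  72  80]
box y -0.128 [169 169 170 169 162 147 134 129 128 120 128 143 142 115 115 124 128]
box y -0.018 [ 54  54  55  54  53  59  78 110 128 123 113 111 109 106 104 118 153]
```

```bash
python3 - <<'E'
from wp import *
C=S2W([CV[0][0],CV[0][1],-.0708],(.0003,.0005,0))[0]
print(C);go(*P(C,.07,CV[1]));go(*P(C,.012,CV[1]),frm=P(C,.07,CV[1]))
E
```

```text
[0.42383462 0.19267753 0.        ]
xyz [46.4, 1.1, 180.0] ang [-0.004, -0.008, -0.001] rows 4
xyz [0.0, 0.0, 58.0] ang [0.0, 0.0, -0.0] rows 2
```

{"op": "move_arm", "data": {
  "series": [
    {"grip": 0.4, "xyz": [20, 1, 40], "angular": [-0.004, -0.008, 0]},
    {"grip": 0.4, "xyz": [46.4, 1.1, 80], "angular": [-0.004, -0.008, 0]},
    {"grip": 0.4, "xyz": [46.4, 1.1, 125], "angular": [-0.004, -0.008, 0]},
    {"grip": 0.4, "xyz": [46.4, 1.1, 165], "angular": [-0.004, -0.008, 0]},
    {"grip": 0.4, "xyz": [46.4, 1.1, 180], "angular": [-0.004, -0.008, 0]},
    {"grip": 0.4, "xyz": [46.4, 1.1, 180], "angular": [-0.004, -0.008, 0]},
    {"grip": 0.4, "xyz": [46.4, 1.1, 180], "angular": [-0.004, -0.008, 0]}
  ]
}}

```text
time_s: 51.75
tcp_pos: [0.4252, 0.1936, 0.0716]
ee_rot: [[-0.072, -0.997, 0.002], [-0.997, 0.072, 0.003], [-0.003, -0.002, -1.0]]
wrist_force: [0.1, -0.3, 0.6]
gripper_width: 0.398
gripper_force: 0.0
```

```bash
python3 - <<'E'
from wp import *
go(*P((.4238,.1927),.014,CV[1]))
E
```

```text
xyz [1.1, 1.4, 57.6] ang [-0.002, 0.003, -0.001] rows 2
```

{"op": "move_arm", "data": {
  "series": [
    {"grip": 0.4, "xyz": [1, 1.4, 30], "angular": [0, 0.002, 0]},
    {"grip": 0.4, "xyz": [1, 1.4, 50], "angular": [0, 0.002, 0]},
    {"grip": 0.4, "xyz": [1, 1.4, 57.6], "angular": [0, 0.002, 0]},
    {"grip": 0.4, "xyz": [1, 1.4, 60.6], "angular": [0, 0.002, 0]},
    {"grip": 0.4, "xyz": [1, 1.4, 60.6], "angular": [0, 0.002, 0]}
  ]
}}

```text
time_s: 52.25
tcp_pos: [0.4236, 0.1936, 0.0109]
ee_rot: [[-0.07, -0.998, 0.002], [-0.998, 0.07, 0.001], [-0.001, -0.002, -1.0]]
wrist_force: [0.3, -0.6, 0.0]
gripper_width: 0.398
gripper_force: 0.0
```

{"op": "move_arm", "data": {
  "series": [
    {"grip": 0, "xyz": [0, 0, 0], "angular": [0, 0, 0]},
    {"grip": 0, "xyz": [0, 0, 0], "angular": [0, 0, 0]},
    {"grip": 0, "xyz": [0, 0, 0], "angular": [0, 0, 0]},
    {"grip": 0, "xyz": [0, 0, 0], "angular": [0, 0, 0]},
    {"grip": 0, "xyz": [0, 0, 0], "angular": [0, 0, 0]},
    {"grip": 0, "xyz": [0, 0, 0], "angular": [0, 0, 0]}
  ]
}}

```text
time_s: 52.85
tcp_pos: [0.4231, 0.1933, 0.0104]
ee_rot: [[-0.07, -0.998, 0.001], [-0.998, 0.07, 0.0], [-0.0, -0.001, -1.0]]
wrist_force: [-0.1, 1.0, 5.9]
gripper_width: 0.158
gripper_force: 30.0
```

{"op": "move_arm", "data": {
  "series": [
    {"grip": 0, "xyz": [0, 0, -10], "angular": [0, 0, 0]},
    {"grip": 0, "xyz": [0, 0, -35], "angular": [0, 0, 0]},
    {"grip": 0, "xyz": [0, 0, -75], "angular": [0, 0, 0]},
    {"grip": 0, "xyz": [0, 0, -120], "angular": [0, 0, 0]},
    {"grip": 0, "xyz": [0, 0, -165], "angular": [0, 0, 0]},
    {"grip": 0, "xyz": [0, 0, -210], "angular": [0, 0, 0]},
    {"grip": 0, "xyz": [0, 0, -250], "angular": [0, 0, 0]},
    {"grip": 0, "xyz": [0, 0, -280], "angular": [0, 0, 0]},
    {"grip": 0, "xyz": [0, 0, -290], "angular": [0, 0, 0]},
    {"grip": 0, "xyz": [0, 0, -290], "angular": [0, 0, 0]}
  ]
}}

```text
time_s: 53.85
tcp_pos: [0.4225, 0.1932, 0.3007]
ee_rot: [[-0.071, -0.998, 0.002], [-0.998, 0.071, 0.002], [-0.002, -0.002, -1.0]]
wrist_force: [-0.6, -0.2, -1.0]
gripper_width: 0.159
gripper_force: 30.0
```

```bash
python3 - <<'E'
from wp import *
s=r.sense();print(s['gripper_width'],s['gripper_force'],s['wrist_force'])
V=S2W(ST,(0,.05,.31))[0];go(V,yR(BY))
E
```

```text
0.15898072307934358 29.99853407498449 [-0.58371262 -0.24048278 -1.01806859]
xyz [454.3, -132.3, -9.9] ang [-0.001, 0.002, 0.431] rows 10
```

{"op": "move_arm", "data": {
  "series": [
    {"grip": 0, "xyz": [20, -6, -2], "angular": [0, 0, 0.02]},
    {"grip": 0, "xyz": [60, -17, -4], "angular": [0, 0, 0.06]},
    {"grip": 0, "xyz": [105, -30, -6], "angular": [0, 0, 0.1]},
    {"grip": 0, "xyz": [150, -44, -8], "angular": [0, 0, 0.15]},
    {"grip": 0, "xyz": [197, -57, -10], "angular": [0, 0, 0.2]},
    {"grip": 0, "xyz": [244, -71, -10], "angular": [0, 0, 0.24]},
    {"grip": 0, "xyz": [291, -85, -10], "angular": [0, 0, 0.29]},
    {"grip": 0, "xyz": [338, -98, -10], "angular": [0, 0, 0.34]},
    {"grip": 0, "xyz": [385, -112, -10], "angular": [0, 0, 0.39]},
    {"grip": 0, "xyz": [425, -124, -10], "angular": [0, 0, 0.431]}
  ]
}}

```text
time_s: 54.85
tcp_pos: [0.5153, -0.2416, 0.3067]
ee_rot: [[-0.483, -0.875, -0.005], [-0.875, 0.483, 0.002], [0.001, 0.005, -1.0]]
wrist_force: [0.9, 1.4, -0.8]
gripper_width: 0.164
gripper_force: 30.0
```

{"op": "move_arm", "data": {
  "series": [
    {"grip": 0, "xyz": [20, -6, 0], "angular": [0, 0, 0]},
    {"grip": 0, "xyz": [31, -8, 0], "angular": [0, 0, 0]},
    {"grip": 0, "xyz": [31, -8, 0], "angular": [0, 0, 0]},
    {"grip": 0, "xyz": [31, -8, 0], "angular": [0, 0, 0]},
    {"grip": 0, "xyz": [31, -8, 0], "angular": [0, 0, 0]},
    {"grip": 0, "xyz": [31, -8, 0], "angular": [0, 0, 0]}
  ]
}}

```text
time_s: 55.45
tcp_pos: [0.5087, -0.2695, 0.3103]
ee_rot: [[-0.479, -0.878, 0.001], [-0.878, 0.479, -0.0], [-0.0, -0.001, -1.0]]
wrist_force: [-0.1, 0.2, -1.2]
gripper_width: 0.156
gripper_force: 30.0
```

```bash
python3 - <<'E'
from wp import *
Ss=[];fr=[]
for i in range(4):
    Ss.append(r.sense());fr.append(cap('wrist'))
for s in Ss: print(np.round(s['tcp_pos'],4),np.round(np.array(s['ee_rot'])[2],4))
im,K,R,t=fr[-1]
# average pose
Rm=np.mean([f[2] for f in fr],0);u,_,v=np.linalg.svd(Rm);Rm=u@v;Cm=np.mean([-f[2].T@f[3] for f in fr],0);t=-Rm@Cm
np.savez('pics/w21.npz',img=im,K=K,R=Rm,t=t)
print(proj(K,Rm,t,S2W(ST,[(-.05,-.128,.056),(.05,-.128,.056),(.05,-.018,.056),(-.05,-.018,.056)])).round(1).tolist())
def rect(n,q,xs,ys,z):
    im,K,R,t=load(n)
    X,Y=np.meshgrid(xs,ys);u=proj(K,R,t,S2W(q,np.c_[X.ravel(),Y.ravel(),np.full(X.size,z)])).astype(np.float32).reshape(X.shape+(2,));return cv2.remap(im,u[...,0],u[...,1],1).mean(2)
e=np.arange(-.008,.0081,.001);print((e*1000).round().astype(int))
for b in (.050,-.050):
  for ys in(np.arange(-.12,-.1,.003),np.arange(-.05,-.025,.003)): print('box x',b,rect('w21',ST,b+e,ys,.056).mean(0).astype(int))
for b in(-.128,-.018): 
  for xs in (np.arange(-.04,-.02,.003),np.arange(.02,.04,.003)):print('box y',b,rect('w21',ST,xs,b+e,.056).mean(1).astype(int))
E
```

```text
[ 0.5087 -0.2695  0.3103] [-3.e-04 -1.e-03 -1.e+00]
[ 0.5087 -0.2696  0.3104] [-3.0e-04 -1.1e-03 -1.0e+00]
[ 0.5087 -0.2698  0.3104] [-3.0e-04 -1.1e-03 -1.0e+00]
[ 0.5086 -0.2699  0.3103] [-3.e-04 -1.e-03 -1.e+00]
[[307.9, 35.1], [222.2, 35.0], [226.0, 132.0], [305.3, 132.1]]
[-8 -7 -6 -5 -4 -3 -2 -1  0  1  2  3  4  5  6  7  8]
box x 0.05 [ 66  65  72  95 114 116 117 131 154 171 192 210 206 188 174 169 169]
box x 0.05 [ 49  50  53  73 107 131 124 115 122 133 138 139 139 139 139 139 141]
box x -0.05 [229 224 210 196 190 185 171 161 146 129 116 113 116 120 122 122 122]
box x -0.05 [232 231 223 208 199 194 180 155 131 103  72  53  52  67  87  98 107]
box y -0.128 [177 177 177 178 177 176 176 176 177 175 165 154 161 141 122 117 117]
box y -0.128 [171 170 170 170 170 171 170 171 172 166 136 115 101  89  85  87  94]
box y -0.018 [ 95  95  96  96  94  85  76  81 112 131 128 140 155 160 156 165 199]
box y -0.018 [107 107 107 108 103  84  80 103 136 107 101 103 105 105 131 184 213]
```

Box measured at (-1.8, +1.9) mm from the first fit, consistently on all edges. Moving the cover above it.

```bash
cat >> wp.py <<'E'
def BP(z): return S2W(ST,(-.0018,-.0706,z))[0],yR(BY)
E
python3 - <<'E'
from wp import *
go(*BP(.2));go(*BP(.1))
E
```

```text
xyz [113.3, -9.7, 110.3] ang [-0.001, 0.0, 0.001] rows 4
xyz [113.3, -9.6, 210.3] ang [-0.001, 0.0, 0.001] rows 5
```

{"op": "move_arm", "data": {
  "series": [
    {"grip": 0, "xyz": [20, -2, 10], "angular": [0, 0, 0]},
    {"grip": 0, "xyz": [60, -5, 20], "angular": [0, 0, 0]},
    {"grip": 0, "xyz": [95, -8, 45], "angular": [0, 0, 0]},
    {"grip": 0, "xyz": [113, -9.7, 85], "angular": [0, 0, 0]},
    {"grip": 0, "xyz": [113.3, -9.7, 130], "angular": [0, 0, 0]},
    {"grip": 0, "xyz": [113.3, -9.7, 170], "angular": [0, 0, 0]},
    {"grip": 0, "xyz": [113.3, -9.7, 200], "angular": [0, 0, 0]},
    {"grip": 0, "xyz": [113.3, -9.7, 210], "angular": [0, 0, 0]},
    {"grip": 0, "xyz": [113.3, -9.7, 210], "angular": [0, 0, 0]},
    {"grip": 0, "xyz": [113.3, -9.7, 210], "angular": [0, 0, 0]}
  ]
}}

```text
time_s: 56.65
tcp_pos: [0.464, -0.3754, 0.1018]
ee_rot: [[-0.48, -0.877, 0.003], [-0.877, 0.48, -0.002], [0.0, -0.004, -1.0]]
wrist_force: [0.0, 0.0, -0.3]
gripper_width: 0.16
gripper_force: 30.0
```

{"op": "move_arm", "data": {
  "series": [
    {"grip": 0, "xyz": [0, 0, 0], "angular": [0, 0, 0]},
    {"grip": 0, "xyz": [0, 0, 0], "angular": [0, 0, 0]},
    {"grip": 0, "xyz": [0, 0, 0], "angular": [0, 0, 0]}
  ]
}}

```text
time_s: 56.95
tcp_pos: [0.4632, -0.3749, 0.1013]
ee_rot: [[-0.481, -0.877, 0.003], [-0.877, 0.481, -0.001], [-0.0, -0.003, -1.0]]
wrist_force: [-0.6, 0.3, -0.6]
gripper_width: 0.155
gripper_force: 30.0
```

```bash
python3 - <<'E'
from wp import *
s=r.sense();print(s['tcp_pos'],s['wrist_force'],np.array(s['ee_rot'])[2])
go(*BP(.08));go(*BP(.0574))
E
```

```text
[ 0.4631634  -0.37492053  0.10125811] [-0.60836833  0.30730318 -0.64129711] [-1.37967654e-04 -2.78217145e-03 -9.99996120e-01]
xyz [-0.5, 0.7, 21.3] ang [-0.003, 0.0, 0.0] rows 1
xyz [-0.5, 0.7, 43.9] ang [-0.003, 0.0, 0.0] rows 1
```

{"op": "move_arm", "data": {
  "series": [
    {"grip": 0, "xyz": [-0.5, 0.7, 8], "angular": [-0.003, 0, 0]},
    {"grip": 0, "xyz": [-0.5, 0.7, 16], "angular": [-0.003, 0, 0]},
    {"grip": 0, "xyz": [-0.5, 0.7, 22], "angular": [-0.003, 0, 0]},
    {"grip": 0, "xyz": [-0.5, 0.7, 25], "angular": [-0.003, 0, 0]},
    {"grip": 0, "xyz": [-0.5, 0.7, 28], "angular": [-0.003, 0, 0]},
    {"grip": 0, "xyz": [-0.5, 0.7, 31], "angular": [-0.003, 0, 0]},
    {"grip": 0, "xyz": [-0.5, 0.7, 33], "angular": [-0.003, 0, 0]},
    {"grip": 0, "xyz": [-0.5, 0.7, 33], "angular": [-0.003, 0, 0]}
  ]
}}

```text
time_s: 57.75
tcp_pos: [0.4628, -0.3743, 0.0676]
ee_rot: [[-0.48, -0.877, -0.001], [-0.877, 0.48, 0.0], [0.0, 0.001, -1.0]]
wrist_force: [0.3, -0.9, 2.0]
gripper_width: 0.158
gripper_force: 30.0
```

{"op": "move_arm", "data": {
  "series": [
    {"grip": 0, "xyz": [0, 0, 2], "angular": [0, 0, 0]},
    {"grip": 0, "xyz": [0, 0, 4], "angular": [0, 0, 0]},
    {"grip": 0, "xyz": [0, 0, 4], "angular": [0, 0, 0]}
  ]
}}

```text
time_s: 58.05
tcp_pos: [0.4626, -0.3742, 0.0635]
ee_rot: [[-0.481, -0.877, -0.001], [-0.877, 0.481, 0.001], [-0.0, 0.001, -1.0]]
wrist_force: [1.1, -0.8, 2.0]
gripper_width: 0.16
gripper_force: 30.0
```

The skirt has entered (below rim height, only 2 N). Pressing down.

{"op": "move_arm", "data": {
  "series": [
    {"grip": 0, "xyz": [0, 0, 2], "angular": [0, 0, 0]},
    {"grip": 0, "xyz": [0, 0, 4], "angular": [0, 0, 0]},
    {"grip": 0, "xyz": [0, 0, 6], "angular": [0, 0, 0]},
    {"grip": 0, "xyz": [0, 0, 6], "angular": [0, 0, 0]}
  ]
}}

```text
time_s: 58.45
tcp_pos: [0.4619, -0.3736, 0.0574]
ee_rot: [[-0.481, -0.877, -0.003], [-0.877, 0.481, 0.002], [0.0, 0.003, -1.0]]
wrist_force: [-0.6, 1.1, 6.0]
gripper_width: 0.159
gripper_force: 30.0
```

{"op": "move_arm", "data": {
  "series": [
    {"grip": 0, "xyz": [0, 0, 1], "angular": [0, 0, 0]},
    {"grip": 0, "xyz": [0, 0, 2], "angular": [0, 0, 0]},
    {"grip": 0, "xyz": [0, 0, 2], "angular": [0, 0, 0]}
  ]
}}

```text
time_s: 58.75
tcp_pos: [0.4619, -0.3737, 0.0574]
ee_rot: [[-0.48, -0.877, -0.003], [-0.877, 0.48, 0.001], [0.0, 0.003, -1.0]]
wrist_force: [-3.1, 4.4, 15.2]
gripper_width: 0.161
gripper_force: 30.0
```

It hit a hard stop at 0.0574, exactly the seated height. One firmer press, then release and rise.

{"op": "move_arm", "data": {
  "series": [
    {"grip": 0, "xyz": [0, 0, 2], "angular": [0, 0, 0]},
    {"grip": 0, "xyz": [0, 0, 2], "angular": [0, 0, 0]},
    {"grip": 0, "xyz": [0, 0, -1.5], "angular": [0, 0, 0]},
    {"grip": 0.35, "xyz": [0, 0, -1.5], "angular": [0, 0, 0]},
    {"grip": 0.35, "xyz": [0, 0, -1.5], "angular": [0, 0, 0]},
    {"grip": 0.35, "xyz": [0, 0, -1.5], "angular": [0, 0, 0]},
    {"grip": 0.35, "xyz": [0, 0, -25], "angular": [0, 0, 0]},
    {"grip": 0.35, "xyz": [0, 0, -70], "angular": [0, 0, 0]},
    {"grip": 0.35, "xyz": [0, 0, -115], "angular": [0, 0, 0]},
    {"grip": 0.35, "xyz": [0, 0, -160], "angular": [0, 0, 0]}
  ]
}}

```text
time_s: 59.75
tcp_pos: [0.462, -0.3739, 0.2158]
ee_rot: [[-0.481, -0.877, -0.004], [-0.877, 0.481, 0.002], [0.0, 0.005, -1.0]]
wrist_force: [0.8, -0.3, -0.5]
gripper_width: 0.353
gripper_force: 0.0
```

{"op": "move_arm", "data": {
  "series": [
    {"grip": 0.35, "xyz": [-40, 0, -40], "angular": [0, 0, 0]},
    {"grip": 0.35, "xyz": [-70, 0, -70], "angular": [0, 0, 0]},
    {"grip": 0.35, "xyz": [-70, 0, -70], "angular": [0, 0, 0]},
    {"grip": 0.35, "xyz": [-70, 0, -70], "angular": [0, 0, 0]},
    {"grip": 0.35, "xyz": [-70, 0, -70], "angular": [0, 0, 0]}
  ]
}}

```text
time_s: 60.25
tcp_pos: [0.4955, -0.3126, 0.2832]
ee_rot: [[-0.481, -0.877, -0.006], [-0.877, 0.481, 0.003], [0.0, 0.006, -1.0]]
wrist_force: [-0.1, -0.1, -1.1]
gripper_width: 0.351
gripper_force: 0.0
```

```bash
python3 - <<'E'
from wp import *
from sl import near
s=r.sense();print(s['tcp_pos'],s['wrist_force'],s['time_s'])
a=save('wrist','w22');b=save('side','s22');c=save('scene','sc22')
def rect(n,q,xs,ys,z):
    im,K,R,t=load(n)
    X,Y=np.meshgrid(xs,ys);u=proj(K,R,t,S2W(q,np.c_[X.ravel(),Y.ravel(),np.full(X.size,z)])).astype(np.float32).reshape(X.shape+(2,));return cv2.remap(im,u[...,0],u[...,1],1).mean(2)
e=np.arange(-.008,.0081,.001);B=[*S2W(ST,(-.0018,-.0711,0))[0][:2],ST[2]]
for z in(.060,):
  for b in(.054,-.054):
    for ys in(np.arange(-.045,-.02,.003),np.arange(.02,.045,.003),np.arange(-.009,.01,.003)): print('x',b,rect('w22',B,b+e,ys,z).mean(0).astype(int))
  for b in(.053,-.053): print('y',b,rect('w22',B,np.arange(-.04,.04,.003),b+e,z).mean(1).astype(int))
g=a[0].max(2); 
for d in(120,140):
    P=near(a,d);L=P[0]+(P[1]-P[0])*np.linspace(.1,.9,7)[:,None];u=np.round(proj(*a[1:],L)).astype(int);print(d,u[3],[int(g[v,w]) if 0<=v<420 and 0<=w<560 else -1 for w,v in u])
    u=np.round(proj(*b[1:],L)).astype(int);print(' side',u[3],[int(b[0].max(2)[v,w]) for w,v in u])
E
```

```text
[ 0.49550163 -0.31262163  0.28317205] [-0.14002136 -0.13693609 -1.08710809] 60.25
x 0.054 [154 154 154 155 153 145 139 145 151 153 153 155 156 159 166 176 189]
x 0.054 [153 153 153 154 151 140 128 131 137 140 140 140 140 140 140 140 140]
x 0.054 [154 154 153 152 153 163 170 171 169 171 174 176 186 208 208 174 146]
x -0.054 [230 231 231 231 232 231 213 181 163 162 166 167 168 167 167 166 166]
x -0.054 [235 235 235 235 236 234 214 178 157 154 155 153 148 142 139 142 147]
x -0.054 [233 229 228 211 174 143 138 139 137 134 132 125 116 127 147 156 157]
y 0.053 [152 152 152 152 151 152 153 142 116 104 114 123 123 119 129 161 205]
y -0.053 [174 173 172 172 173 170 152 130 119 133 151 155 154 153 152 151 151]
120 [351 279] [25, 23, 22, 123, 75, 162, 10]Traceback (most recent call last):
  File "<stdin>", line 16, in <module>
TypeError: 'float' object is not subscriptable
```

```bash
python3 - <<'E'
from wp import *
from sl import near as nr
def rect(n,q,xs,ys,z):
    im,K,R,t=load(n)
    X,Y=np.meshgrid(xs,ys);u=proj(K,R,t,S2W(q,np.c_[X.ravel(),Y.ravel(),np.full(X.size,z)])).astype(np.float32).reshape(X.shape+(2,));return cv2.remap(im,u[...,0],u[...,1],1)
b=load('s22')
for d in(120,130,140):
    P=nr(b,d);L=P[0]+(P[1]-P[0])*np.linspace(.1,.9,7)[:,None];u=np.round(proj(*b[1:],L)).astype(int);print(d,u[3],[int(b[0][v,w].max()) for w,v in u])
q=[TR[0],TR[1],TY]
for n in('w8','w12'):
    print(n);p=rect(n,q,np.arange(-.05,.051,.003),np.arange(-.13,.04,.006),.004).min(2)
    for row in p: print(''.join(' .:-=+*#%@'[min(9,max(0,int(v)-60)//20)] for v in row))
# scene differences outside expected
s0,s1=load('scene0')[0].astype(int),load('sc22')[0].astype(int)
d=(abs(s0-s1).max(2)>45).astype(np.uint8);d=cv2.morphologyEx(d,cv2.MORPH_OPEN,np.ones((2,2)));c=cv2.connectedComponentsWithStats(d)
for x in c[2][1:]:
    if x[4]>25: print(x.tolist())
E
```

```text
120 [286 220] [200, 182, 181, 182, 193, 145, 65]
130 [287 225] [213, 213, 214, 210, 207, 204, 203]
140 [287 229] [62, 62, 60, 61, 59, 60, 59]
w8
%%##%%%%%%%%%@@@@@@@@@@@@@@@@%#%##
%%%##%%%%%%####%%@@%%@%%##%@%**%##
%%###%%%%%%****%@%@%@@%#***#%*+%##
%%###%%%%%%#%%%*%%@%%@%+#%%###*%##
%%%*##++*%%#@@%*%%%%%%%*%@%##**%##
%%###*++++*+%%*+%%*****++%%*#*+%##
%%%*#%@%%@@%%@%*#%%%%%%%%@@%**+%*#
%%#*#######+#@%*%%%%%%##*%@***+%*#
%%%##%%%%%%**#*+%%%%%%%*+**+**+%*#
%%%*#%%%%%%#**#*%%@%@@%#+**++++%#*
%####%%%%%%%%%%%%@@@@@@%+++*%#=%#*
%%###%%%%%%%%%@@@@@@@@@#+%%%**=%**
%%#*#%%%%%@%@@@@@#*******@@%*++%##
%%###%*=+****#********++=%%**%+%**
%%###%#==*********%@@@@@%@@%***%##
%%#*#%#==*********=:::-=+%%+##*%#*
%%%#=+*+=+*************==++=+*+%**
%%%*-====+*************++**+=++%##
%%%*-====+********************+%*#
%%%#=====+*++++***++++++*****+=%##
%%%%%###=                 *#**####
%%%%%%%%=                 +###%%%%
%%%%%%%#.                 +######%
%%%%%%%*                  =#######
##%%%%%%+===----==---:----*#######
#######%%%%%%%%%%%%###############
###########%%%%%%%%%%#############
##########
[... 1140 characters left out ...]
 3688]
[528, 0, 32, 289, 4679]
[142, 10, 14, 13, 81]
[192, 20, 48, 50, 1678]
[170, 69, 107, 101, 4317]
[361, 117, 72, 43, 1690]
[269, 143, 48, 21, 504]
[360, 151, 7, 7, 33]
[338, 160, 9, 8, 41]
[262, 172, 12, 14, 68]
[268, 172, 31, 30, 510]
[297, 172, 18, 10, 83]
[301, 173, 23, 14, 117]
[329, 174, 15, 10, 99]
[312, 183, 12, 13, 42]
[354, 182, 62, 22, 866]
[289, 201, 15, 7, 46]
[330, 203, 20, 11, 137]
[294, 208, 12, 12, 80]
[309, 222, 8, 6, 31]
[505, 274, 37, 31, 350]
[547, 285, 8, 5, 26]
[512, 294, 19, 13, 108]
[551, 294, 9, 6, 42]
[541, 297, 19, 9, 104]
[527, 304, 15, 14, 131]
[240, 307, 80, 65, 3078]
[496, 309, 64, 63, 2301]
[194, 321, 7, 8, 36]
[172, 341, 21, 18, 133]
[165, 345, 7, 8, 39]
```

```bash
python3 - <<'E'
from h import *
AL=np.radians(27)
def ch(n):
    im,K,R,t=load(n);xs=np.arange(-.045,.046,.006);ss=np.arange(.19,-.014,-.012)
    P=[(x,s*np.cos(AL)+.005*np.sin(AL),.074+s*np.sin(AL)-.005*np.cos(AL)) for s in ss for x in xs]
    u=proj(K,R,t,S2W(ST,P)).astype(np.float32).reshape(len(ss),len(xs),2);return cv2.remap(im,u[...,0],u[...,1],1).mean(2).astype(int)
a,b=ch('s7'),ch('s22')
for r1,r2 in zip(a,b): print(' '.join(f'{v:3d}' for v in r1),' | ',' '.join(f'{v:3d}' for v in r2))
E
```

```text
47  89 156 167 168 167 168 168 169 172 186 197 196 199 194 197  |  144 150 194 192 194 194 193 193 197 194 195 194 191 195 190 194
 47  46  59 165 168 167 168 167 169 170 170 169 165 172 186 197  |  148 160 194 192 195 193 193 193 194 194 194 193 192 195 190 194
 43  46  61 167 166 167 169 168 170 170 167 170 166 169 165 167  |  160 141 195 195 195 194 194 195 196 196 195 197 193 195 193 194
 45  47  63 168 168 168 168 169 170 170 170 171 168 169 166 171  |  156 130 195 194 196 195 195 195 169 167 168 167 168 195 192 189
 46  45  75 169 170 168 169 169 171 168 171 171 169 168 167 170  |  166 142 188 196 197 194 196 185 168 167 165 168 168 168 163 167
 47  47  50 165 169 168 168 169 171 168 167 172 170 171 169 172  |  167 133 185 196 197 195 197 191 169 165 165 168 166 168 170 169
 70  55  52 175 173 169 168 169 170 168 168 171 168 169 170 171  |  164 143 190 196 199 194 195 196 171 165 166 169 166 164 181 168
 54  54  63 168 172 168 169 170 169 166 169 169 169 169 168 172  |  184 137 188 198 198 195 196 198 175 165 164 167 166 165 164 167
 44  40 100 170 172 169 169 169 169 167 167 1
[... 442 characters left out ...]
 193 195 194 189 190 191 189 188 189 193
154 134 170 171 174 171 169 166 168 163 165 165 165 162 165 167  |  176 148 197 198 202 199 196 193 193 190 191 189 189 187 189 192
162 134 170 170 172 171 167 166 168 165 164 163 165 160 163 166  |  188 143 199 197 200 197 195 192 194 189 191 190 192 187 186 191
156 133 170 171 172 171 169 167 167 164 165 163 167 161 162 165  |  177 146 198 198 200 197 195 193 194 190 189 188 192 188 189 190
114 134 170 169 172 169 168 168 167 165 165 161 166 162 164 164  |  111 137 199 196 198 198 195 193 193 191 190 187 189 188 187 191
134 136 170 170 170 170 167 165 167 166 164 164 164 162 164 166  |  148 155 196 196 198 198 193 193 191 188 188 186 190 188 189 192
```

The chute is clear (only soft shadows), the tray is empty and upright, the cover is seated and the prop is on its stop. Handing in.

```bash
python3 -c "
from station import r
print(r.finish_job())"
```

```text
the job is handed in; nothing more can be done
None
```

I handed the job in at about 60 s of the 208 s, with every step carried out. No verdict came back, and I inferred from forces and pictures, not a direct reading, that both clips snapped and all six tees are in the box.

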